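# Pack the grain-sampling carrier

## Robot

A 6-joint arm with a two-finger parallel gripper is mounted at the origin on the work surface. World frame = base frame: x ahead of the robot, y to its left, z up, the work surface at z = 0. Lengths are in m, angles in rad, forces in N, time in s.
With the tool pointing down it reaches from about 0.4 to 0.825 m from the base axis. Payload 7 kg.
Tool frame: the origin (TCP) lies between the finger pads; the fingertips stand 25 mm ahead of it and the grasp point (between the pads) lies 6 mm ahead of it; x points along the fingers, y is the direction in which the jaws open and shut, and the axes are right-handed (so a half turn about x gives the same grasp; the last joint's range is limited). The gripper opens to 85 mm and grips with 20 to 120 N. Pads are 22 mm wide; open, the fingers measure 114 mm over their backs; the gripper's body (76 mm by 85 mm) begins 54 mm behind the grasp point. The pads swing forward as they close: fully open they stand 13 mm farther back than shut.
Start: joints at [1.596, 0.359, 0.012, 0, -1.224, -0.288], TCP at [0.175, 0.652, 0.256] pointing down, gripper open.
Joint ranges: [-3.07, 3.07], [-1.43, 2.12], [-1.02, 1.25], [-3.03, 1.67], [-3.05, -0], [-3.03, 3.03]. Speed limits (rad/s): [2.39, 2.39, 3.01, 3.14, 3.14, 3.14].

## Interface

Orientations are given as a rotation vector (axis times angle).
In Python, from rig import * gives the robot as it stands. The module is installed in compiled form; this text tells all that it offers.
- The arm moves only by the tool apply_moves, never from a script. Its argument "moves" is a list of rows, each an object of numbers: "dx", "dy", "dz": the shift along the tool's x, y, z in m; "twist": the turn about the tool's x in rad. In form: [{"dx": .., "dy": .., "dz": .., "twist": ..}, ...]. A call has 1 to 12 rows; each row is the pose to reach, as a shift and turn from the pose measured when the call began, along the tool's axes at that moment; what a row does not reach only later rows make up. A row lasts 1/10 s, in which the tool goes at most 50 mm and 8.59 degrees, less where a joint would pass 70% of its speed; a pose out of reach is approached as far as the arm can. A call with a gripper value outside its range is refused whole. "claw" is the finger opening in m, from 0 to 0.0854, set as the call begins (left out, the last holds). The fingers move at their own pace and stop on an object; the grip force is fixed at half the most. Time passes only in rows, so rows that repeat a pose let the fingers close. It gives the time, the measured TCP pose, the force and the opening at its end, in the units of the state.
- get_obs(): the state, without advancing time (a new reading comes with each control period).
- camera(name): name is "scene" or "top"; returns a dict with "color" (480x640x3 uint8, red, green, blue), "camera_matrix" (3x3 intrinsics, pixels), "world_from_camera" (4x4, takes a point from camera to world coordinates). Camera axes: x right, y up, looking along -z (the intrinsics and any distortion apply to the point x, -y, -z); pixel columns grow to the right and rows downward; lengths in m; the calibration is good to about 2 mm. A picture is of the moment at which its call begins. There is no depth.
- close_job(): hands the job in, once; it reports no verdict.
The state is a dict: "time_s": time; "joint_pos": joint angles; "joint_vel": joint speeds; "tau": joint torques, N m; "tcp_pos": TCP position; "ee_rot": TCP orientation; "contact_force": force on the tool from outside, world axes, zero at the start; "ft_torque": the same for the moment, N m; "opening": finger opening in m.
Only numpy, scipy, OpenCV 4.12 (cv2) and the standard library are available. Lean on these libraries where they do the work, as an engineer would, in place of code of your own. Each camera call takes 0.05 s, during which the arm holds its last target.

## Task

Pack the blue sampling carrier for the next truck: raise its wire keeper and lay every grain probe in a lane of its own, head on the rubber ledge and stem down in the comb, picking each probe up at its balance point (the heads are heavy) and carrying it level rather than by an end. Pull the bag markers out of the grey pen holder and stand them in the carrier's wells, and when the probes are all in, lower the keeper fully over them; disturb nothing else on the bench.

Things in the scene. Friction and masses are not known exactly. Their poses are not given: they have to be found in the camera images.
- carrier: Blue sampling carrier fixed on the bench: shallow tray 244 x 270 mm, four lanes for probes, three marker wells, a wire keeper. Origin on the bench: tray from x = -124 to +120, y = -135 to +135; x away from the robot, y to the heads' end, z up. Lanes lie 48 mm apart, parallel to y. Floor 4 mm high, walls 26 mm high at x = -122 and +118, 32 at y = +134, partition 45 at y = -83.
- ledge (a point): Top (20 mm above the bench) of the carrier's black rubber ledge for the heads, at its middle; it runs along the carrier's x and is 47 mm wide (carrier y = 84 to 131). Rounded dividers 8 mm wide, up to 34 mm above the bench, part it into bays 40 mm wide, one per lane.
- comb (a point): Middle of the white comb (10 mm thick, at carrier y = -30), at the height of its slot floors, 30 mm above the bench. Each lane has a slot at least 24 mm wide between rounded teeth up to 50 mm above the bench; the stem lies down in it. From comb to ledge the tray is open down to its floor.
- lane0 (a point): Nearest (-x) of the four lanes: where the origin (mid-length) of a properly laid probe is, 35 mm above the bench. A laid probe is level and parallel to the carrier's y axis, head at the +y end, tip towards -y; it has about 10 mm of play along y. The lanes follow every 48 mm along the carrier's x, up to lane3.
- lane3 (a point): The same point of the farthest (+x) lane, 144 mm from lane0. A probe laid here lies 60 mm in front of the keeper's hinge.
- well0 (a point): Centre of the floor (4 mm above the bench) of the nearest (-x) of the three marker wells at the carrier's -y end. Each is 40 x 38 mm inside, 66 mm deep, walls 4 mm, open on top, rim 70 mm above the bench. The wells follow every 44 mm along the carrier's x, up to well2.
- well2 (a point): The same point of the farthest (+x) marker well, 88 mm from well0.
- keeper (a joint): Angle of the wire keeper: two 6 mm arms 261 mm long, 72 mm apart, joined by a cross bar, hinged at the tray's far (+x) wall about the carrier's y. 0 = lowered, level 5 mm above laid stems, on its stop; pi/2 = upright; stops at 1.75. Stiff: it stays where it is left and takes about 2 N at the bar. It covers the lanes until raised.
- keeper_bar (a point): Centre of the keeper's black cross bar, 10 mm thick and 78 mm long, parallel to the carrier's y axis; lowered it is 48 mm above the bench, 22 mm outside the tray's near (-x) wall.
- keeper_hinge (a point): Point on the keeper's hinge axis, 48 mm above the bench; the cross bar's centre moves on a circle of 261 mm about it, in the plane of the carrier's x and z.
- probe1: Grain probe, 190 mm: round steel stem 10 mm thick, 150 long, heavy square head 30 x 30, 40 long. Origin on the stem's axis at mid-length of the whole; x along the stem to the tip (tip x = +95, head -95 to -55). Lying on the bench it slopes 4 degrees down to the tip, origin 11 mm high. Dark steel head, orange sides; 200 g; balances 23 mm from the head's inner face, at x = -32. May be absent (None).
- probe2: Grain probe, 190 mm: round steel stem 10 mm thick, 150 long, heavy square head 30 x 30, 40 long. Origin on the stem's axis at mid-length of the whole; x along the stem to the tip (tip x = +95, head -95 to -55). Lying on the bench it slopes 4 degrees down to the tip, origin 11 mm high. White head, green sides; 150 g; balances 37 mm from the head's inner face, at x = -18. May be absent (None).
- probe3: Grain probe, 190 mm: round steel stem 10 mm thick, 150 long, heavy square head 30 x 30, 40 long. Origin on the stem's axis at mid-length of the whole; x along the stem to the tip (tip x = +95, head -95 to -55). Lying on the bench it slopes 4 degrees down to the tip, origin 11 mm high. Dark steel head, orange sides; 200 g; balances 23 mm from the head's inner face, at x = -32. May be absent (None).
- probe4: Grain probe, 190 mm: round steel stem 10 mm thick, 150 long, heavy square head 30 x 30, 40 long. Origin on the stem's axis at mid-length of the whole; x along the stem to the tip (tip x = +95, head -95 to -55). Lying on the bench it slopes 4 degrees down to the tip, origin 11 mm high. White head, green sides; 150 g; balances 37 mm from the head's inner face, at x = -18. May be absent (None).
- holder: Grey pen holder fixed on the bench, 46 x 130 mm and 85 mm tall: three square open compartments in a row along its y axis (centres at y = -42, 0, +42; inside 38 x 39 mm, floor 4 mm high). Origin at the centre of its underside.
- marker3: Bag marker, a round stick 18 mm thick and 140 mm long with a blue cap on top, 30 g. Origin at the centre of its foot, z up along it. Stands upright in one of the pen holder's compartments, its top 55 to 60 mm above the rim. May be absent (None).
- marker1: Bag marker, a round stick 18 mm thick and 140 mm long with a red cap on top, 30 g. Origin at the centre of its foot, z up along it. Stands upright in one of the pen holder's compartments, its top 55 to 60 mm above the rim. May be absent (None).
- marker2: Bag marker, a round stick 18 mm thick and 140 mm long with a black cap on top, 30 g. Origin at the centre of its foot, z up along it. Stands upright in one of the pen holder's compartments, its top 55 to 60 mm above the rim. May be absent (None).
- red_cup: Bystander, to be left alone: red plastic cup, 96 mm wide, 95 mm tall; origin at the centre of its underside.
- jar1: Bystander, to be left alone: capped sample jar of brown grain, 60 mm wide, 76 mm tall; origin at the centre of its underside.
- jar2: Bystander, to be left alone: capped sample jar of pale grain, 60 mm wide, 76 mm tall; origin at the centre of its underside.
- meter: Bystander, to be left alone: grey moisture meter, 160 x 85 x 40 mm, lying flat; origin at the centre of its underside.
- sieve: Bystander, to be left alone: small round steel test sieve, 100 mm wide, 45 mm tall; origin at the centre of its underside.

How it is judged:
By the outcome, as a careful person would: the job done as asked, in the order asked, and still so for the second after the job is handed in, with the robot touching nothing.
Of probe1, probe2, probe3, probe4 only 3 to 4 are there at a start; the rules pass over those that are not, and their reading is None.
Of marker1, marker2, marker3 only 2 to 3 are there at a start; the rules pass over those that are not, and their reading is None.
At some moment in a run one of probe1, probe2, probe3, probe4 may be knocked a few centimetres aside while the robot is not near it.
It also fails if it takes over 210 s, if anything falls off the work surface, if the arm or the gripper's body presses on something with over 40 N, if the wrist force passes 120 N, or if a joint passes its speed limit or range.

## Working session

There is one attempt and no reset: what is moved stays moved. The work goes in short steps, Python scripts to look and compute and a tool call to move; the robot and the scene stay as the last step left them, time stands still between calls to the robot, and variables do not carry over. Pictures are saved under pics/ and viewed, and the job is handed in when it is done.

Besides the shell and the picture viewer there is one more tool, called in YAML: its name, and indented under it one key for each argument. apply_moves: Moves the arm, as the interface text tells. Its arguments: {"type":"object","properties":{"moves":{"type":"array","items":{"type":"object","properties":{"dx":{"type":"number"},"dy":{"type":"number"},"dz":{"type":"number"},"twist":{"type":"number"}}}},"claw":{"type":"number"}},"required":["moves"]}

```bash
mkdir -p pics; python3 - <<'E'
from rig import *
import cv2,numpy as np
o=get_obs();print({k:np.round(v,3) for k,v in o.items()})
for n in("scene","top"):
    c=camera(n);cv2.imwrite(f"pics/{n}0.png",c["color"][:,:,::-1]);print(n,c["camera_matrix"],c["world_from_camera"].round(4),c.keys())
E
```

```text
{'time_s': np.float64(0.0), 'joint_pos': array([ 1.596,  0.359,  0.011, -0.   , -1.224, -0.288]), 'joint_vel': array([ 0.001, -0.   ,  0.   , -0.001,  0.001, -0.001]), 'tau': array([ 0.0000e+00, -5.8332e+01,  2.9343e+01,  6.9370e+00, -6.0000e-03,
       -0.0000e+00]), 'tcp_pos': array([0.175, 0.651, 0.255]), 'ee_rot': array([-2.082,  0.277,  2.082]), 'contact_force': array([-0.033, -0.264,  0.73 ]), 'ft_torque': array([-0.02 ,  0.006,  0.017]), 'opening': np.float64(0.085)}
scene [[461.83430765   0.         324.82689   ]
 [  0.         461.83430765 228.72262703]
 [  0.           0.           1.        ]] [[-0.1759 -0.7185  0.6729  1.2141]
 [ 0.9843 -0.1365  0.1115  0.0425]
 [ 0.0117  0.6819  0.7313  0.8214]
 [ 0.      0.      0.      1.    ]] dict_keys(['color', 'camera_matrix', 'world_from_camera'])
top [[589.7744623    0.         326.1397135 ]
 [  0.         589.7744623  236.18419468]
 [  0.           0.           1.        ]] [[ 1.0000e-03  9.9330e-01 -1.1530e-01  3.4240e-01]
 [-9.9990e-01 -5.0000e-04 -1.3400e-02 -9.6000e-02]
 [-1.3400e-02  1.1530e-01  9.9320e-01  1.5629e+00]
 [ 0.0000e+00  0.0000e+00  0.0000e+00  1.0000e+00]] dict_keys(['color', 'camera_matrix', 'world_from_camera'])
```

View pics/scene0.png

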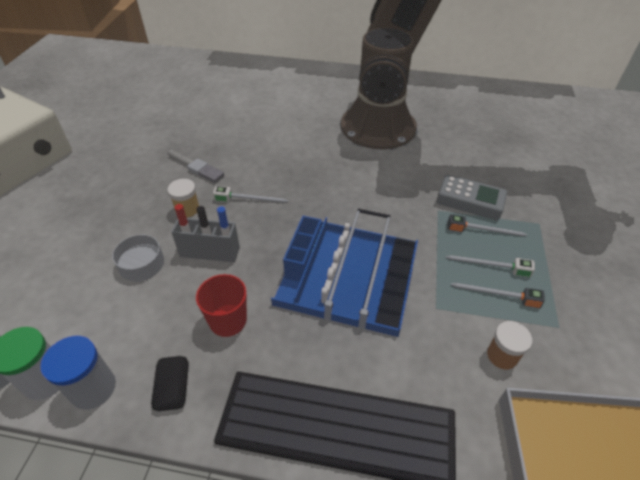

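View pics/top0.png

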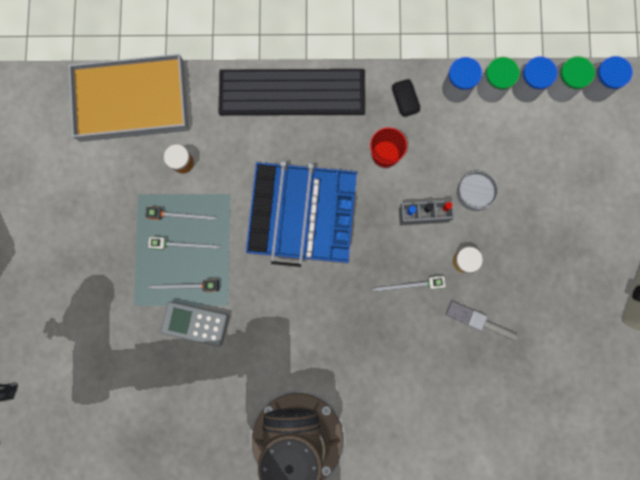

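```bash
cat > h.py <<'E'
from rig import *
import cv2,numpy as np
from scipy.spatial.transform import Rotation as R
def ray(c,u,v):
    K=c["camera_matrix"];T=c["world_from_camera"]
    d=np.linalg.solve(K,[u,v,1.]);d=T[:3,:3]@np.array([d[0],-d[1],-d[2]]);return T[:3,3],d
def onz(c,u,v,z):
    p,d=ray(c,u,v);return p+d*(z-p[2])/d[2]
def proj(c,P):
    K=c["camera_matrix"];T=c["world_from_camera"]
    q=T[:3,:3].T@(np.asarray(P,float)-T[:3,3]);q=K@np.array([q[0],-q[1],-q[2]]);return q[:2]/q[2]
def crop(c,name,x0,y0,x1,y1,s):
    cv2.imwrite("pics/"+name,cv2.resize(c["color"][y0:y1,x0:x1,::-1],None,fx=s,fy=s,interpolation=cv2.INTER_CUBIC))
def axes():
    o=get_obs();return o,R.from_rotvec(o["ee_rot"]).as_matrix()
def go(p=None,yaw=None):
    """print tool-frame shift to world TCP p and twist for jaw (y axis) direction yaw"""
    o,M=axes();
    print("t",round(float(o["time_s"]),2),"tcp",o["tcp_pos"].round(4),"jaw yaw deg",np.degrees(np.arctan2(M[1,1],M[0,1])).round(2),"open",round(float(o["opening"]),4),"F",o["contact_force"].round(1),"q",o["joint_pos"].round(2))
    if p is not None: print("d tool",(M.T@(np.array(p)-o["tcp_pos"])).round(4))
    if yaw is not None:
        cur=np.arctan2(M[1,1],M[0,1]);d=(yaw-cur+np.pi/2)%np.pi-np.pi/2
        print("twist",round(-d,4),"or",round(-(d-np.sign(d)*np.pi),4))
E
python3 - <<'E'
from h import *
o,M=axes();print(M.round(3))
c=camera("top")
crop(c,"t_mat.png",120,180,250,350,4)
crop(c,"t_car.png",235,150,370,275,5)
crop(c,"t_hold.png",360,170,530,350,4)
s=camera("scene");crop(s,"s_car.png",260,200,430,340,4)
E
```

```text
[[-0.    -0.26  -0.966]
 [-0.001 -0.966  0.26 ]
 [-1.     0.001 -0.   ]]
```

View pics/t_mat.png

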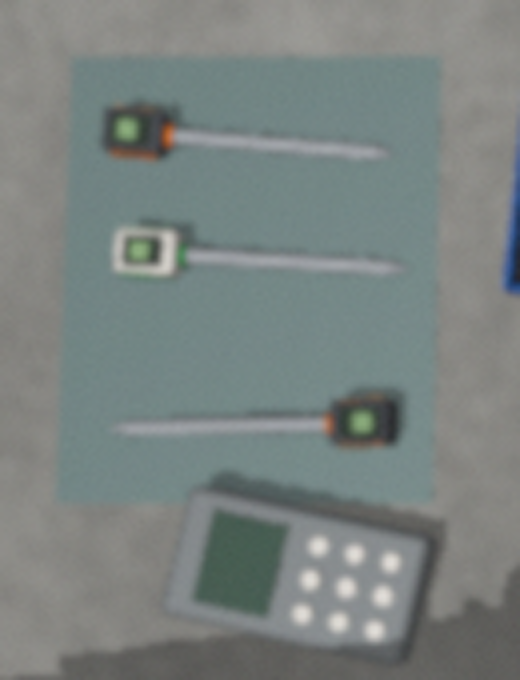

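View pics/t_car.png

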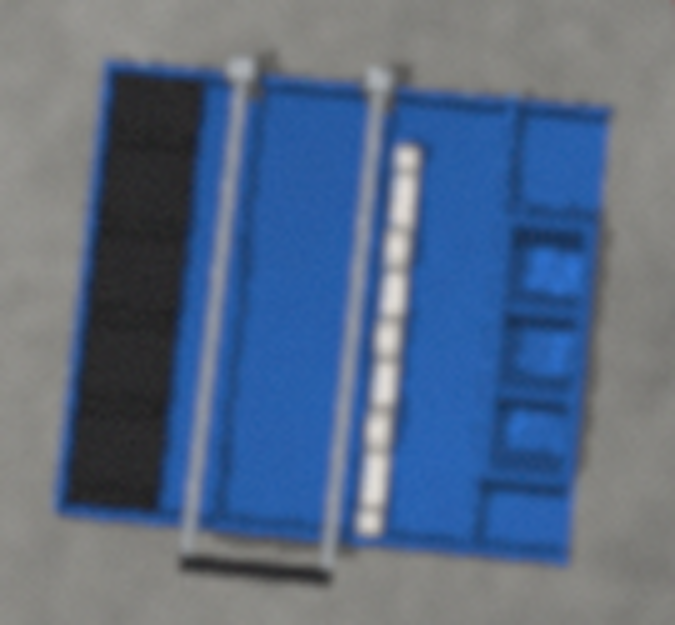

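View pics/t_hold.png

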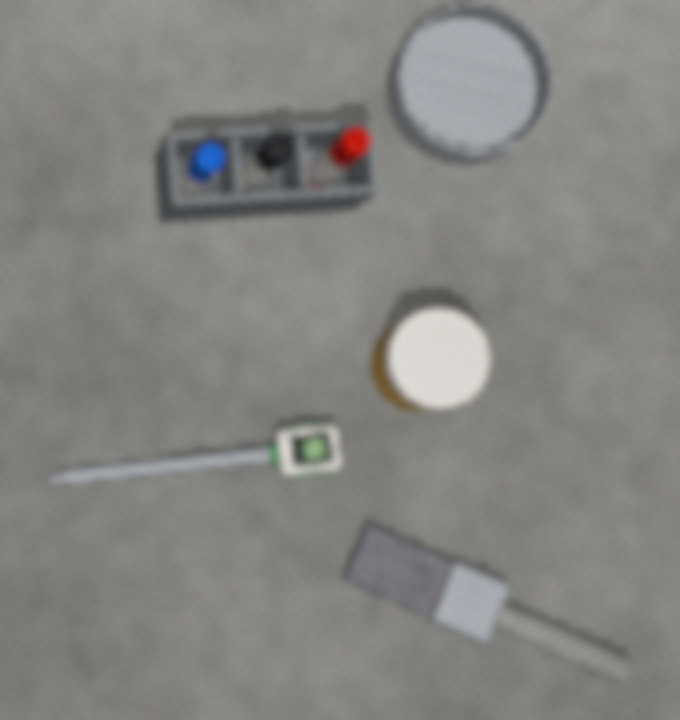

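View pics/s_car.png

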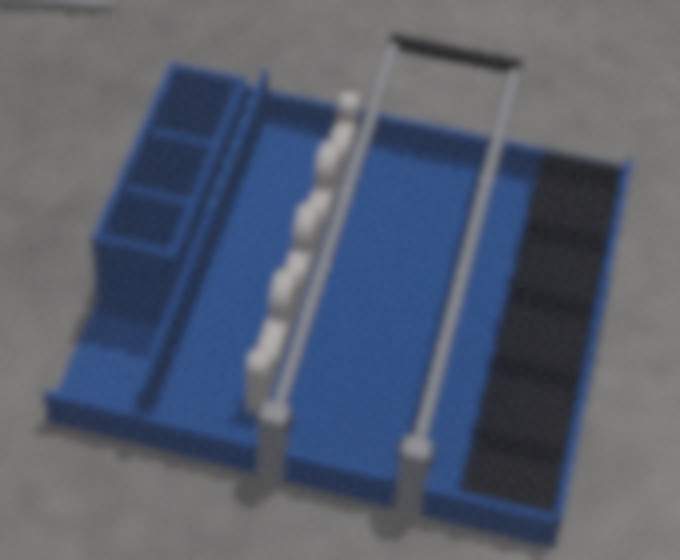

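```bash
python3 - <<'E'
from h import *
c=camera("top");s=camera("scene")
f=lambda U,V,x0,y0,k:((U+.5)/k-.5+x0,(V+.5)/k-.5+y0)
pts=[((105,62),(.120,.135,.032)),((610,107),(.120,-.135,.026)),((57,517),(-.124,.135,.032)),((570,562),(-.124,-.135,.026)),((205,82),(.114,.084,.02)),((155,510),(-.12,.084,.02))]
W=np.array([onz(c,*f(*p,235,150,5),q[2])[:2] for p,q in pts]);L=np.array([q[:2] for p,q in pts])
def kab(W,L):
    w=W-W.mean(0);l=L-L.mean(0);th=np.arctan2((l[:,0]*w[:,1]-l[:,1]*w[:,0]).sum(),(l*w).sum())
    r=np.array([[np.cos(th),-np.sin(th)],[np.sin(th),np.cos(th)]]);return th,W.mean(0)-r@L.mean(0),r
th,t,r=kab(W,L);print(np.degrees(th),t);print((W-(L@r.T+t)).round(4))
inv=lambda w:(r.T@(np.asarray(w)[:2]-t)).round(4)
for nm,p,z in[("bar+y",(182,566),.048),("bar-y",(330,577),.048),("hinge+",(242,68),.048),("hinge-",(380,80),.048),("comb far",(410,145),.05),("comb near",(370,535),.05),("well0",(532,430),.07),("well2",(550,265),.07)]:
    print(nm,inv(onz(c,*f(*p,235,150,5),z)))
for nm,p,z in[("s bar-y",(393,40),.048),("s bar+y",(520,65),.048),("s far-y",(45,395),.026),("s far+y",(557,515),.032),("s near+y",(632,160),.032),("comb near",(348,95),.05),("comb far",(260,355),.05)]:
    print(nm,inv(onz(s,*f(*p,260,200,4),z)))
# mask bar dark
im=c["color"].astype(int)
m=(im.max(2)<70).astype(np.uint8);m[:255]=0;m[272:]=0;m[:,:265]=0;m[:,310:]=0
ys,xs=np.nonzero(m);print(xs.mean(),ys.mean(),len(xs),inv(onz(c,xs.mean(),ys.mean(),.048)))
E
```

```text
-5.323357942675016 [ 0.58876113 -0.01135947]
[[-0.0021  0.0004]
 [-0.0006  0.0009]
 [-0.0017 -0.0008]
 [ 0.0002  0.0004]
 [ 0.0005 -0.0015]
 [ 0.0037  0.0006]]
bar+y [-0.146   0.0645]
bar-y [-0.1446 -0.012 ]
hinge+ [0.1175 0.0605]
hinge- [ 0.1176 -0.0123]
comb far [ 0.0841 -0.0315]
comb near [-0.1213 -0.0305]
well0 [-0.0617 -0.1085]
well2 [ 0.024 -0.11 ]
s bar-y [-0.1618 -0.0126]
s bar+y [-0.1621  0.0639]
s far-y [ 0.1203 -0.1316]
s far+y [0.1217 0.134 ]
s near+y [-0.1204  0.1381]
comb near [-0.1084 -0.0274]
comb far [ 0.0822 -0.0274]
285.3333333333333 263.51666666666665 60 [-0.1444  0.0275]
```

```bash
cat >> h.py <<'E'
def tri(u1,u2,c,s):
    p,d=ray(c,*u1);q,e=ray(s,*u2);d=d/np.linalg.norm(d);e=e/np.linalg.norm(e)
    A=np.array([d,-e]).T;x=np.linalg.lstsq(A,q-p,rcond=None)[0];a=p+d*x[0];b=q+e*x[1];return (a+b)/2,np.linalg.norm(a-b)
TH=np.radians(-5.323);TC=np.array([.58876,-.01136]);RC=np.array([[np.cos(TH),-np.sin(TH)],[np.sin(TH),np.cos(TH)]])
def c2w(x,y,z=0): return np.array([*(RC@[x,y]+TC),z])
def w2c(w): return RC.T@(np.asarray(w)[:2]-TC)
E
python3 - <<'E'
from h import *
c=camera("top");s=camera("scene")
f=lambda U,V,x0,y0,k:((U+.5)/k-.5+x0,(V+.5)/k-.5+y0)
for a,b in[((182,566),(520,65)),((330,577),(393,40)),((242,68),(418,440)),((380,80),(275,405))]:
    P,e=tri(f(*a,235,150,5),f(*b,260,200,4),c,s);print(P.round(4),round(e,4),w2c(P).round(4))
# probes heads/stems in top
hsv=cv2.cvtColor(c["color"],cv2.COLOR_RGB2HSV)
crop(s,"s_mat.png",425,180,565,320,4);crop(s,"s_hold.png",150,140,300,280,4)
E
```

```text
[0.4482 0.0659 0.0627] 0.002 [-0.1471  0.0639]
[ 0.4425 -0.0093  0.0635] 0.0029 [-0.1458 -0.0115]
[0.709  0.0381 0.0573] 0.0019 [0.1151 0.0604]
[ 0.7022 -0.0339  0.058 ] 0.0022 [ 0.115  -0.0119]
```

View pics/s_mat.png

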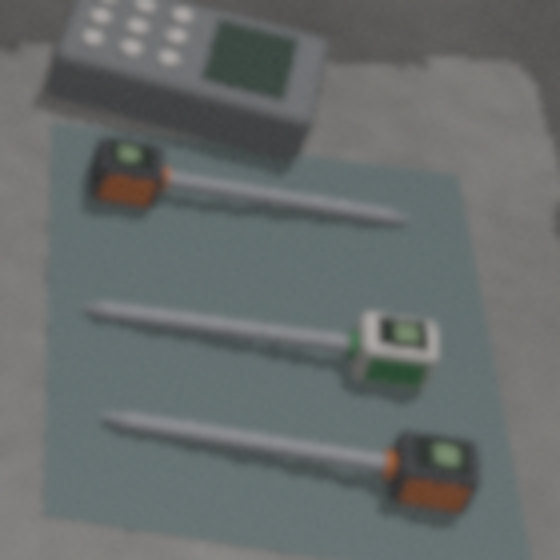

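View pics/s_hold.png

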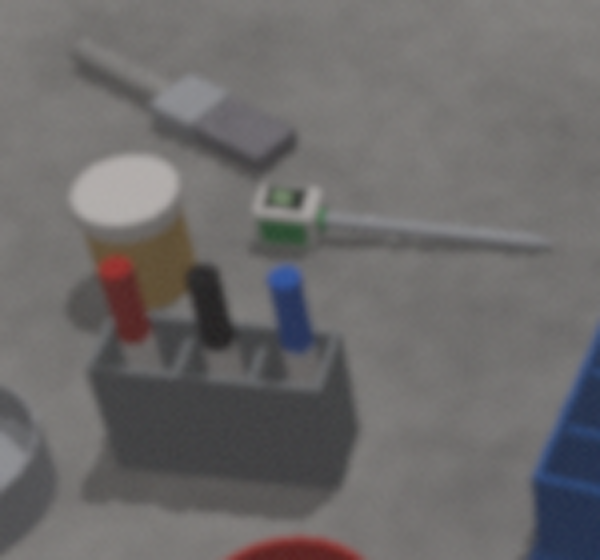

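```bash
python3 - <<'E'
from h import *
go(c2w(-.1455,.0265,.15),TH)
E
```

```text
t 0.4 tcp [0.1754 0.6518 0.2562] jaw yaw deg -105.06 open 0.0852 F [-0.3 -0.4  0.1] q [ 1.6   0.36  0.01 -0.   -1.22 -0.29]
d tool [ 0.1063  0.5314 -0.4236]
twist 1.4009 or -1.7407
```

apply_moves:
  moves:
    - {"dx":0.0,"dy":0.2,"dz":-0.1,"twist":0.15}
    - {"dx":0.0,"dy":0.2,"dz":-0.1,"twist":0.3}
    - {"dx":0.0,"dy":0.25,"dz":-0.15,"twist":0.45}
    - {"dx":0.02,"dy":0.3,"dz":-0.2,"twist":0.6}
    - {"dx":0.03,"dy":0.35,"dz":-0.25,"twist":0.75}
    - {"dx":0.05,"dy":0.4,"dz":-0.3,"twist":0.9}
    - {"dx":0.06,"dy":0.45,"dz":-0.34,"twist":1.05}
    - {"dx":0.07,"dy":0.48,"dz":-0.38,"twist":1.2}
    - {"dx":0.08,"dy":0.51,"dz":-0.4,"twist":1.35}
    - {"dx":0.09,"dy":0.531,"dz":-0.424,"twist":1.401}
    - {"dx":0.106,"dy":0.531,"dz":-0.424,"twist":1.401}
    - {"dx":0.106,"dy":0.531,"dz":-0.424,"twist":1.401}
  claw: 0.04

```text
time_s: 1.6
tcp_pos: [0.4056, 0.1078, 0.1765]
ee_rot: [-1.141, 1.249, 1.14]
contact_force: [1.3, 0.9, 0.6]
opening: 0.0399
```

```bash
python3 - <<'E'
from h import *
go(c2w(-.1455,.0265,.061),TH)
c=camera("top");crop(c,"t1.png",235,150,370,290,4);s=camera("scene");crop(s,"s1.png",260,140,460,290,4)
E
```

```text
t 1.6 tcp [0.4056 0.1078 0.1765] jaw yaw deg 174.7 open 0.0399 F [1.3 0.9 0.6] q [ 0.73 -0.   -0.64  0.   -0.93 -0.83]
d tool [ 0.1155 -0.0477 -0.0753]
twist 0.0004 or -3.1412
```

View pics/s1.png

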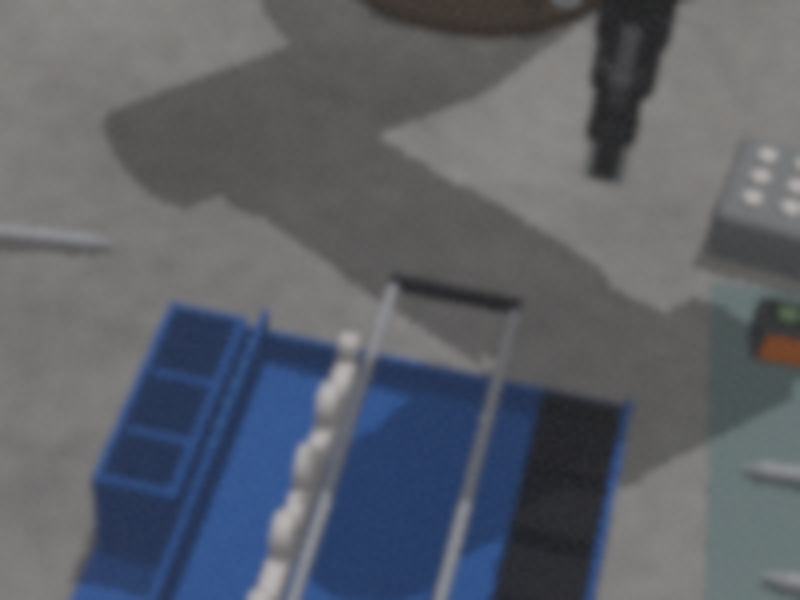

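apply_moves:
  moves:
    - {"dx":0.03,"dy":-0.024,"dz":-0.038}
    - {"dx":0.055,"dy":-0.048,"dz":-0.075}
    - {"dx":0.055,"dy":-0.048,"dz":-0.075}
    - {"dx":0.085,"dy":-0.048,"dz":-0.075}
    - {"dx":0.1155,"dy":-0.048,"dz":-0.075}
    - {"dx":0.1155,"dy":-0.048,"dz":-0.075}
    - {"dx":0.1155,"dy":-0.048,"dz":-0.075}

```text
schema error: expected keys dx, dy, dz, twist
```

```bash
python3 - <<'E'
from h import *
go(c2w(-.1455,.0265,.061),TH)
c=camera("top");crop(c,"t2.png",235,150,370,290,4);s=camera("scene");crop(s,"s2.png",300,170,430,270,6)
E
```

```text
t 1.7 tcp [0.4052 0.1042 0.1746] jaw yaw deg 174.26 open 0.0403 F [-1.2  0.2 -0.5] q [ 0.73  0.   -0.64 -0.   -0.93 -0.83]
d tool [ 0.1137 -0.0488 -0.0709]
twist -0.0073 or 3.1343
```

View pics/s2.png

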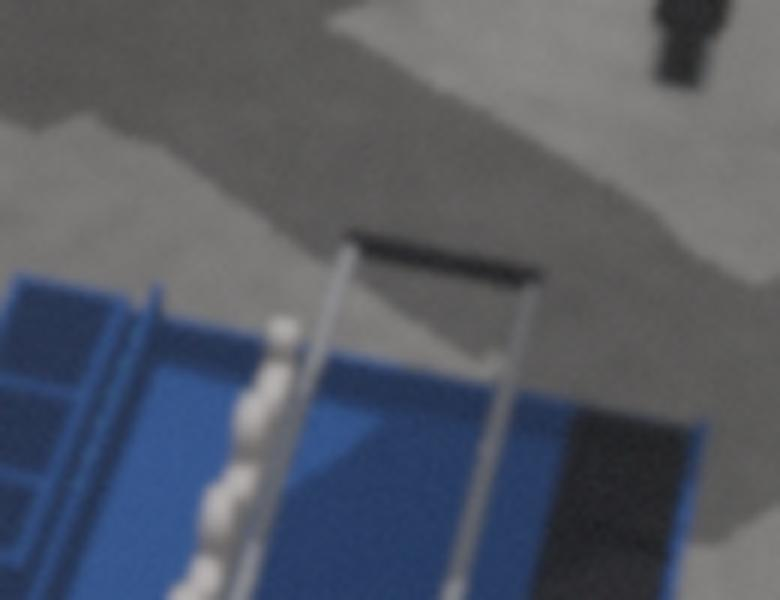

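apply_moves:
  moves:
    - {"dx":0.03,"dy":-0.024,"dz":-0.038,"twist":-0.007}
    - {"dx":0.055,"dy":-0.0488,"dz":-0.071,"twist":-0.007}
    - {"dx":0.055,"dy":-0.0488,"dz":-0.071,"twist":-0.007}
    - {"dx":0.055,"dy":-0.0488,"dz":-0.071,"twist":-0.007}
    - {"dx":0.085,"dy":-0.0488,"dz":-0.071,"twist":-0.007}
    - {"dx":0.1137,"dy":-0.0488,"dz":-0.071,"twist":-0.007}
    - {"dx":0.1137,"dy":-0.0488,"dz":-0.071,"twist":-0.007}
    - {"dx":0.1137,"dy":-0.0488,"dz":-0.071,"twist":-0.007}

```text
time_s: 2.6
tcp_pos: [0.4472, 0.034, 0.0635]
ee_rot: [-1.145, 1.25, 1.144]
contact_force: [-0.1, -0.8, 0.0]
opening: 0.04
```

```bash
python3 - <<'E'
from h import *
go(c2w(-.1455,.0265,.061),TH)
c=camera("top");crop(c,"t2.png",235,150,370,290,4);s=camera("scene");crop(s,"s2.png",300,170,430,270,6)
E
```

```text
t 2.6 tcp [0.4472 0.034  0.0635] jaw yaw deg 175.0 open 0.04 F [-0.1 -0.8  0. ] q [ 0.52  0.22 -0.72  0.   -0.63 -0.61]
d tool [ 0.0025  0.0004 -0.0056]
twist 0.0057 or -3.1359
```

View pics/s2.png

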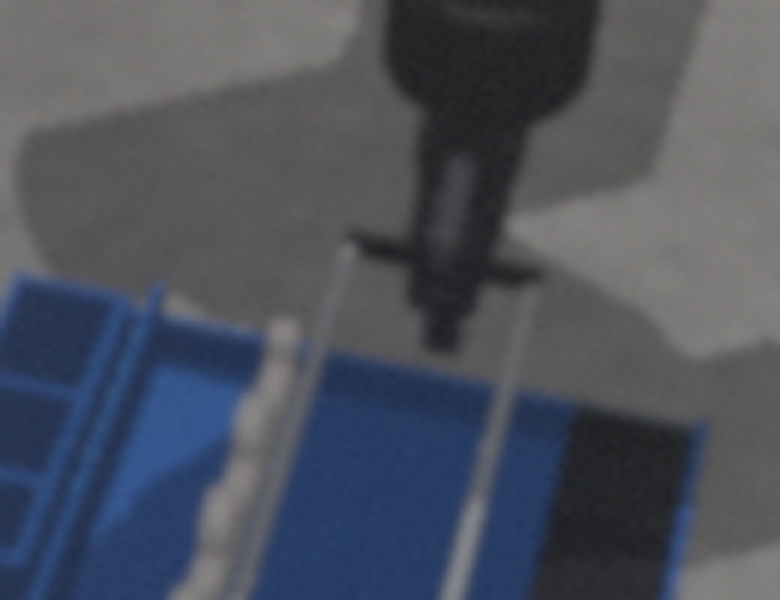

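apply_moves:
  moves:
    - {"dx":0.002,"dy":0.0,"dz":-0.005,"twist":0.005}
    - {"dx":0.002,"dy":0.0,"dz":-0.005,"twist":0.005}
    - {"dx":0.002,"dy":0.0,"dz":-0.005,"twist":0.005}
    - {"dx":0.002,"dy":0.0,"dz":-0.005,"twist":0.005}
    - {"dx":0.002,"dy":0.0,"dz":-0.005,"twist":0.005}
    - {"dx":0.002,"dy":0.0,"dz":-0.005,"twist":0.005}
  claw: 0

```text
time_s: 3.3
tcp_pos: [0.4468, 0.0291, 0.0623]
ee_rot: [-1.139, 1.25, 1.139]
contact_force: [-4.3, 4.9, -0.5]
opening: 0.0081
```

```bash
python3 - <<'E'
from h import *
go(c2w(-.1455,.0265,.061),TH)
o,M=axes();print(w2c(o["tcp_pos"]))
# arc table in tool axes: tool y = carrier -x, so +carrier x = -dy ; up = -dx
for a in np.radians([0,10,20,30,40,50,60,70,80,90,95,98]): print(int(np.degrees(a)),"dx",round(-.261*np.sin(a),3),"dy",round(-.261*(1-np.cos(a)),3))
E
```

```text
t 3.3 tcp [0.4468 0.0291 0.0623] jaw yaw deg 174.61 open 0.0081 F [-4.3  4.9 -0.5] q [ 0.51  0.22 -0.72 -0.   -0.63 -0.6 ]
d tool [ 0.0013  0.0004 -0.0006]
twist -0.0012 or 3.1404
[-0.14506869  0.02707933]
0 dx -0.0 dy -0.0
10 dx -0.045 dy -0.004
20 dx -0.089 dy -0.016
29 dx -0.13 dy -0.035
40 dx -0.168 dy -0.061
50 dx -0.2 dy -0.093
59 dx -0.226 dy -0.13
70 dx -0.245 dy -0.172
80 dx -0.257 dy -0.216
90 dx -0.261 dy -0.261
95 dx -0.26 dy -0.284
98 dx -0.258 dy -0.297
```

apply_moves:
  moves:
    - {"dx":-0.018,"dy":-0.001,"dz":0,"twist":0}
    - {"dx":-0.036,"dy":-0.003,"dz":0,"twist":0}
    - {"dx":-0.054,"dy":-0.006,"dz":0,"twist":0}
    - {"dx":-0.072,"dy":-0.01,"dz":0,"twist":0}
    - {"dx":-0.089,"dy":-0.016,"dz":0,"twist":0}
    - {"dx":-0.106,"dy":-0.0225,"dz":0,"twist":0}
    - {"dx":-0.1225,"dy":-0.0305,"dz":0,"twist":0}
    - {"dx":-0.1385,"dy":-0.04,"dz":0,"twist":0}
    - {"dx":-0.1535,"dy":-0.05,"dz":0,"twist":0}
    - {"dx":-0.168,"dy":-0.061,"dz":0,"twist":0}
    - {"dx":-0.168,"dy":-0.061,"dz":0,"twist":0}
    - {"dx":-0.168,"dy":-0.061,"dz":0,"twist":0}

```text
time_s: 4.5
tcp_pos: [0.5169, 0.0237, 0.2288]
ee_rot: [-1.144, 1.237, 1.128]
contact_force: [57.9, -13.3, -55.8]
opening: 0.0083
```

```bash
python3 - <<'E'
from h import *
go()
o,M=axes();print(w2c(o["tcp_pos"]))
s=camera("scene");crop(s,"s3.png",260,120,460,340,3)
E
```

```text
t 4.5 tcp [0.5169 0.0237 0.2288] jaw yaw deg 174.55 open 0.0083 F [ 57.9 -13.3 -55.8] q [ 0.43  0.11 -0.39  0.01 -1.06 -0.53]
[-0.07478402  0.02829233]
```

View pics/s3.png

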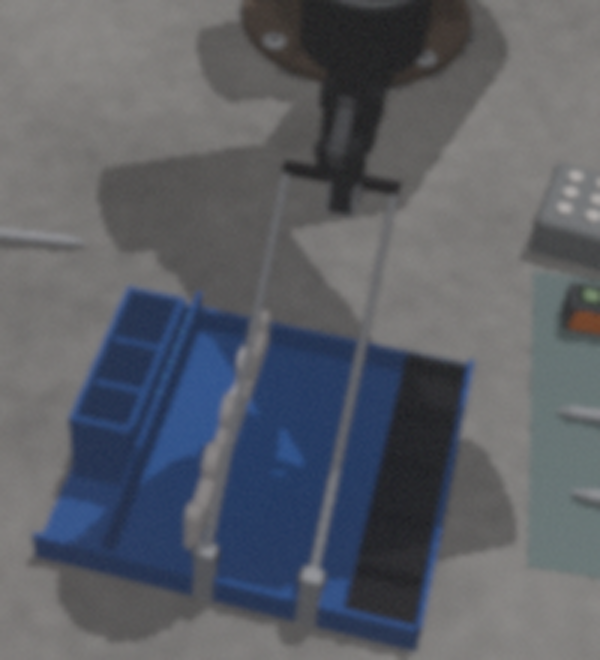

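```bash
python3 - <<'E'
from h import *
a0=np.radians(42.9)
for d in [48,53,58,63,68,73,78,83,88,93,97]:
    a=np.radians(d); print(d,"dx",round(-.261*(np.sin(a)-np.sin(a0)),3),"dy",round(-.261*(np.cos(a0)-np.cos(a)),3))
E
```

```text
48 dx -0.016 dy -0.017
53 dx -0.031 dy -0.034
58 dx -0.044 dy -0.053
63 dx -0.055 dy -0.073
68 dx -0.064 dy -0.093
73 dx -0.072 dy -0.115
78 dx -0.078 dy -0.137
83 dx -0.081 dy -0.159
88 dx -0.083 dy -0.182
93 dx -0.083 dy -0.205
97 dx -0.081 dy -0.223
```

apply_moves:
  moves:
    - {"dx":0.0,"dy":-0.001,"dz":0,"twist":0}
    - {"dx":-0.016,"dy":-0.017,"dz":0,"twist":0}
    - {"dx":-0.031,"dy":-0.034,"dz":0,"twist":0}
    - {"dx":-0.044,"dy":-0.053,"dz":0,"twist":0}
    - {"dx":-0.055,"dy":-0.073,"dz":0,"twist":0}
    - {"dx":-0.064,"dy":-0.093,"dz":0,"twist":0}
    - {"dx":-0.064,"dy":-0.093,"dz":0,"twist":0}

```text
time_s: 5.25
tcp_pos: [0.6096, 0.0143, 0.2928]
ee_rot: [-1.143, 1.24, 1.128]
contact_force: [2.8, -0.0, -8.7]
opening: 0.0083
```

```bash
python3 - <<'E'
from h import *
go()
o,M=axes();x,y=w2c(o["tcp_pos"]);print(x,y)
z=o["tcp_pos"][2]-.051
print(np.hypot(.1165-x,z),np.degrees(np.arctan2(z,.1165-x)))
a0=np.arctan2(z,.1165-x)
for d in [70,73,78,83,88,93,95,96,97]:
    a=np.radians(d); print(d,"dx",round(-(.051+.261*np.sin(a)-o["tcp_pos"][2]),3),"dy",round(x-.1165+.261*np.cos(a),3))
E
```

```text
t 5.25 tcp [0.6096 0.0143 0.2928] jaw yaw deg 174.47 open 0.0083 F [ 2.8 -0.  -8.7] q [ 0.35  0.22 -0.1   0.   -1.24 -0.44]
0.01833762543244274 0.027495695629233596
0.26099821038914195 67.90745960705256
70 dx -0.003 dy -0.009
73 dx -0.008 dy -0.022
78 dx -0.013 dy -0.044
83 dx -0.017 dy -0.066
88 dx -0.019 dy -0.089
93 dx -0.019 dy -0.112
95 dx -0.018 dy -0.121
96 dx -0.018 dy -0.125
97 dx -0.017 dy -0.13
```

apply_moves:
  moves:
    - {"dx":-0.008,"dy":-0.022,"dz":0,"twist":0}
    - {"dx":-0.013,"dy":-0.044,"dz":0,"twist":0}
    - {"dx":-0.017,"dy":-0.066,"dz":0,"twist":0}
    - {"dx":-0.019,"dy":-0.089,"dz":0,"twist":0}
    - {"dx":-0.019,"dy":-0.112,"dz":0,"twist":0}
    - {"dx":-0.018,"dy":-0.125,"dz":0,"twist":0}
    - {"dx":-0.018,"dy":-0.125,"dz":0,"twist":0}
    - {"dx":-0.018,"dy":-0.125,"dz":0,"twist":0}

```text
time_s: 6.05
tcp_pos: [0.7335, 0.0021, 0.3125]
ee_rot: [-1.142, 1.24, 1.128]
contact_force: [0.4, 0.5, -2.9]
opening: 0.0077
```

```bash
python3 - <<'E'
from h import *
go()
o,M=axes();x,y=w2c(o["tcp_pos"]);z=o["tcp_pos"][2]-.051
print(M.round(3));print(np.hypot(.1165-x,z),np.degrees(np.arctan2(z,.1165-x)))
E
```

```text
t 6.05 tcp [0.7335 0.0021 0.3125] jaw yaw deg 174.44 open 0.0077 F [ 0.4  0.5 -2.9] q [ 0.27  0.42  0.23  0.   -1.37 -0.37]
[[ 0.015 -0.995  0.097]
 [ 0.003  0.097  0.995]
 [-1.    -0.015  0.004]]
0.262790096671908 95.7481412562653
```

apply_moves:
  moves:
    - {"dx":0,"dy":0,"dz":0,"twist":0}
    - {"dx":0,"dy":0,"dz":0,"twist":0}
    - {"dx":0,"dy":0,"dz":0,"twist":0}
    - {"dx":-0.02,"dy":0,"dz":0,"twist":0}
    - {"dx":-0.05,"dy":0,"dz":0,"twist":0}
    - {"dx":-0.05,"dy":0.03,"dz":0,"twist":0}
    - {"dx":-0.05,"dy":0.08,"dz":0,"twist":0}
    - {"dx":-0.05,"dy":0.12,"dz":0,"twist":0}
    - {"dx":-0.05,"dy":0.16,"dz":0.03,"twist":0}
    - {"dx":-0.05,"dy":0.2,"dz":0.08,"twist":0}
    - {"dx":-0.05,"dy":0.2,"dz":0.12,"twist":0}
    - {"dx":-0.05,"dy":0.2,"dz":0.12,"twist":0}
  claw: 0.04

```text
time_s: 7.25
tcp_pos: [0.544, 0.1447, 0.361]
ee_rot: [-1.145, 1.236, 1.131]
contact_force: [-0.6, 0.2, -0.9]
opening: 0.0404
```

```bash
python3 - <<'E'
from h import *
go()
c=camera("top");s=camera("scene")
cv2.imwrite("pics/s4.png",s["color"][:,:,::-1]);cv2.imwrite("pics/t4.png",c["color"][:,:,::-1])
E
```

```text
t 7.25 tcp [0.544  0.1447 0.361 ] jaw yaw deg 174.69 open 0.0404 F [-0.6  0.2 -0.9] q [ 0.61  0.11 -0.08  0.01 -1.36 -0.71]
```

View pics/s4.png

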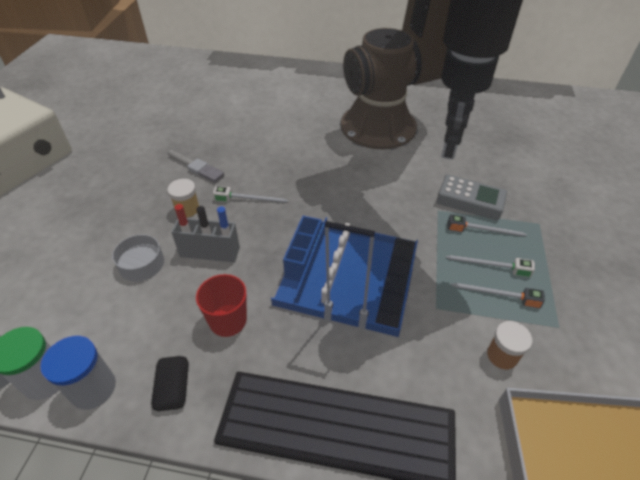

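View pics/t4.png

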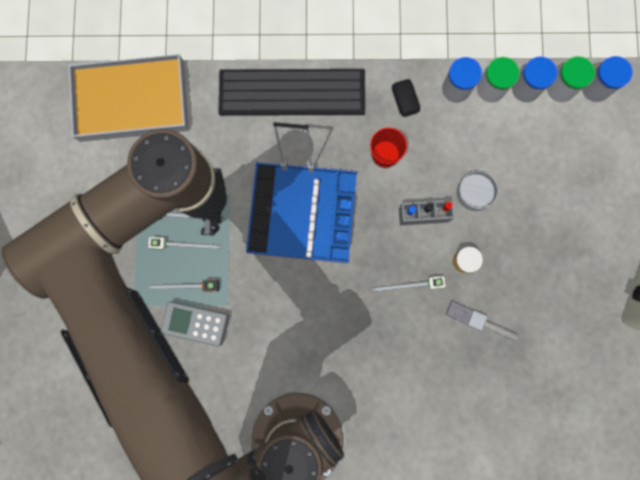

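```bash
cat > probes.py <<'E'
from h import *
def est(patch,tip,cam,n=""):
    a=onz(cam,*patch,.031);b=onz(cam,*tip,.006)
    d=(b-a)[:2];L=np.linalg.norm(d);u=d/L
    print(n,"patch",a.round(4)[:2],"tip",b[:2].round(4),"L",round(L,4),"ang",np.degrees(np.arctan2(u[1],u[0])).round(2),"at -32:",(a[:2]+u*.043).round(4),"at -18:",(a[:2]+u*.057).round(4))
E
python3 - <<'E'
from probes import *
c=camera("top");s=camera("scene")
f=lambda U,V,x0,y0,k:((U+.5)/k-.5+x0,(V+.5)/k-.5+y0)
for n,a,b in[("A",(127,130),(388,153)),("B",(140,250),(405,268)),("C",(361,422),(113,430))]: est(f(*a,120,180,4),f(*b,120,180,4),c,n)
est(f(315,449,360,170,4),f(52,480,360,170,4),c,"D")
print("scene")
for n,a,b in[("A",(447,455),(101,417)),("B",(405,332),(85,308)),("C",(130,153),(408,218))]: est(f(*a,425,180,4),f(*b,425,180,4),s,n)
est(f(286,197,150,140,4),f(550,242,150,140,4),s,"D")
E
```

```text
A patch [0.5844 0.3859] tip [0.5726 0.218 ] L 0.1683 ang -94.02 at -32: [0.5814 0.343 ] at -18: [0.5804 0.329 ]
B patch [0.5048 0.3745] tip [0.4954 0.2049] L 0.1699 ang -93.19 at -32: [0.5024 0.3316] at -18: [0.5016 0.3176]
C patch [0.3925 0.2265] tip [0.3879 0.3959] L 0.1695 ang 91.54 at -32: [0.3913 0.2695] at -18: [0.3909 0.2835]
D patch [ 0.4012 -0.3656] tip [ 0.3818 -0.1973] L 0.1695 ang 96.59 at -32: [ 0.3963 -0.3229] at -18: [ 0.3947 -0.309 ]
scene
A patch [0.5859 0.3875] tip [0.5749 0.2151] L 0.1728 ang -93.67 at -32: [0.5832 0.3446] at -18: [0.5823 0.3306]
B patch [0.5047 0.3755] tip [0.4982 0.2065] L 0.1691 ang -92.21 at -32: [0.5031 0.3326] at -18: [0.5025 0.3186]
C patch [0.3924 0.2282] tip [0.3908 0.3982] L 0.1699 ang 90.55 at -32: [0.392  0.2712] at -18: [0.3918 0.2852]
D patch [ 0.4    -0.3606] tip [ 0.3834 -0.1942] L 0.1672 ang 95.69 at -32: [ 0.3957 -0.3178] at -18: [ 0.3943 -0.3039]
```

```bash
python3 - <<'E'
from h import *
go((.582,.344,.1),np.radians(-3.8))
E
```

```text
t 7.45 tcp [0.5452 0.1403 0.3602] jaw yaw deg 174.45 open 0.0402 F [0.7 0.  0.7] q [ 0.6   0.11 -0.08  0.01 -1.36 -0.7 ]
d tool [ 0.2612 -0.0131  0.2052]
twist -0.0305 or 3.111
```

apply_moves:
  moves:
    - {"dx":0.04,"dy":-0.003,"dz":0.04,"twist":-0.0305}
    - {"dx":0.08,"dy":-0.006,"dz":0.08,"twist":-0.0305}
    - {"dx":0.12,"dy":-0.009,"dz":0.12,"twist":-0.0305}
    - {"dx":0.16,"dy":-0.013,"dz":0.16,"twist":-0.0305}
    - {"dx":0.2,"dy":-0.013,"dz":0.2,"twist":-0.0305}
    - {"dx":0.24,"dy":-0.013,"dz":0.205,"twist":-0.0305}
    - {"dx":0.261,"dy":-0.013,"dz":0.205,"twist":-0.0305}
    - {"dx":0.261,"dy":-0.013,"dz":0.205,"twist":-0.0305}
    - {"dx":0.261,"dy":-0.013,"dz":0.205,"twist":-0.0305}
    - {"dx":0.261,"dy":-0.013,"dz":0.205,"twist":-0.0305}

```text
time_s: 8.45
tcp_pos: [0.5835, 0.3434, 0.1028]
ee_rot: [-1.164, 1.224, 1.149]
contact_force: [0.8, 0.0, 0.3]
opening: 0.0404
```

```bash
python3 - <<'E'
from h import *
go((.582,.344,.029),np.radians(-3.8))
c=camera("top");s=camera("scene");crop(s,"s5.png",400,150,580,320,4)
E
```

```text
t 8.45 tcp [0.5835 0.3434 0.1028] jaw yaw deg 176.14 open 0.0404 F [0.8 0.  0.3] q [ 0.82  0.48 -0.19  0.01 -0.89 -0.9 ]
d tool [0.0738 0.0028 0.    ]
twist -0.001 or 3.1406
```

View pics/s5.png

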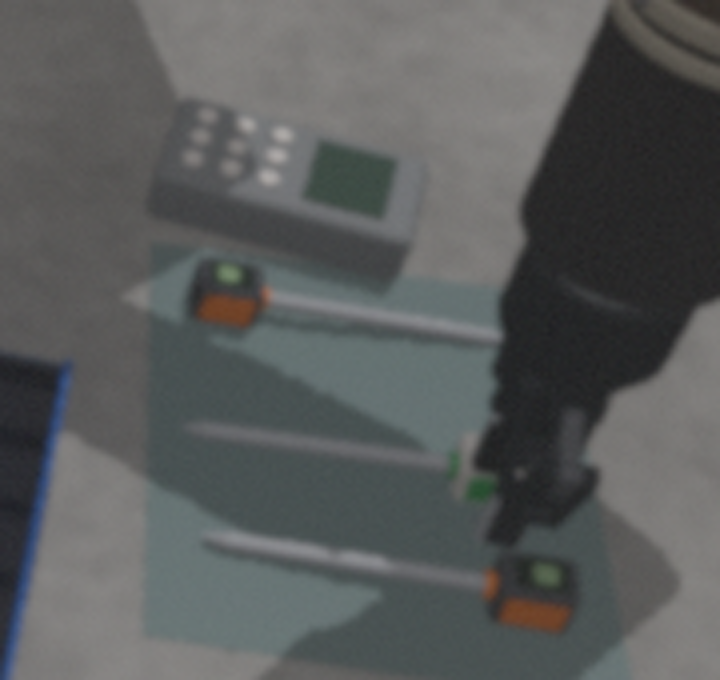

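apply_moves:
  moves:
    - {"dx":0.025,"dy":0.001,"dz":0,"twist":0}
    - {"dx":0.05,"dy":0.001,"dz":0,"twist":0}
    - {"dx":0.066,"dy":0.001,"dz":0,"twist":0}
    - {"dx":0.073,"dy":0.001,"dz":0,"twist":0}
    - {"dx":0.073,"dy":0.001,"dz":0,"twist":0}
    - {"dx":0.073,"dy":0.001,"dz":0,"twist":0}

```text
time_s: 9.15
tcp_pos: [0.5843, 0.3447, 0.0318]
ee_rot: [-1.164, 1.22, 1.149]
contact_force: [-0.6, -0.7, 0.6]
opening: 0.04
```

apply_moves:
  moves:
    - {"dx":0,"dy":0,"dz":0,"twist":0}
    - {"dx":0,"dy":0,"dz":0,"twist":0}
    - {"dx":0,"dy":0,"dz":0,"twist":0}
    - {"dx":0,"dy":0,"dz":0,"twist":0}
    - {"dx":0,"dy":0,"dz":0,"twist":0}
  claw: 0

```text
time_s: 9.65
tcp_pos: [0.585, 0.3452, 0.0332]
ee_rot: [-1.164, 1.218, 1.149]
contact_force: [-1.1, -0.7, 6.3]
opening: 0.0073
```

```bash
python3 - <<'E'
from h import *
go((.582,.344,.029),np.radians(-3.8))
c=camera("top");s=camera("scene");crop(s,"s6.png",400,150,580,320,4)
E
```

```text
t 9.65 tcp [0.585  0.3452 0.0332] jaw yaw deg 176.18 open 0.0073 F [-1.1 -0.7  6.3] q [ 0.82  0.55 -0.24  0.02 -0.76 -0.9 ]
d tool [ 0.0041  0.003  -0.0014]
twist -0.0003 or 3.1413
```

View pics/s6.png

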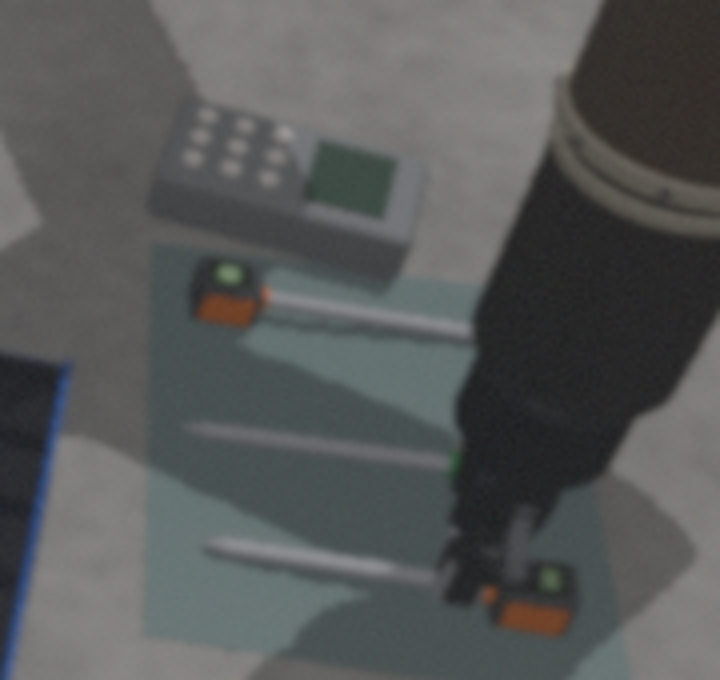

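apply_moves:
  moves:
    - {"dx":0,"dy":0.002,"dz":0,"twist":0}
    - {"dx":0,"dy":0.002,"dz":0,"twist":0}
    - {"dx":0.003,"dy":0.002,"dz":0,"twist":0}
    - {"dx":0.005,"dy":0.002,"dz":0,"twist":0}
    - {"dx":0.005,"dy":0.002,"dz":0,"twist":0}
  claw: 0.025

```text
time_s: 10.25
tcp_pos: [0.5827, 0.3451, 0.0274]
ee_rot: [-1.164, 1.219, 1.149]
contact_force: [-1.2, 0.2, -0.3]
opening: 0.0249
```

apply_moves:
  moves:
    - {"dx":0,"dy":0,"dz":0,"twist":0}
    - {"dx":0,"dy":0,"dz":0,"twist":0}
    - {"dx":0,"dy":0,"dz":0,"twist":0}
    - {"dx":0,"dy":0,"dz":0,"twist":0}
  claw: 0

```text
time_s: 10.65
tcp_pos: [0.5828, 0.3451, 0.0274]
ee_rot: [-1.164, 1.219, 1.149]
contact_force: [0.8, -0.2, -0.4]
opening: 0.0076
```

```bash
python3 - <<'E'
from h import *
go()
E
```

```text
t 10.65 tcp [0.5828 0.3451 0.0274] jaw yaw deg 176.18 open 0.0076 F [ 0.8 -0.2 -0.4] q [ 0.83  0.56 -0.25  0.02 -0.74 -0.91]
```

apply_moves:
  moves:
    - {"dx":-0.01,"dy":0,"dz":0,"twist":0}
    - {"dx":-0.03,"dy":0,"dz":0,"twist":0}
    - {"dx":-0.06,"dy":0,"dz":0,"twist":0}
    - {"dx":-0.09,"dy":0,"dz":0,"twist":0}
    - {"dx":-0.12,"dy":0,"dz":0,"twist":0}
    - {"dx":-0.12,"dy":0,"dz":0,"twist":0}
    - {"dx":-0.12,"dy":0,"dz":0,"twist":0}

```text
time_s: 11.35
tcp_pos: [0.5803, 0.3444, 0.1486]
ee_rot: [-1.163, 1.217, 1.149]
contact_force: [0.1, -0.1, -2.1]
opening: 0.0074
```

```bash
python3 - <<'E'
from h import *
print(c2w(.0565,.066))
go(c2w(.0565,.066,.13),TH)
s=camera("scene");crop(s,"s7.png",400,120,580,300,4)
E
```

```text
[0.65113919 0.04911386 0.        ]
t 11.35 tcp [0.5803 0.3444 0.1486] jaw yaw deg 176.16 open 0.0074 F [ 0.1 -0.1 -2.1] q [ 0.83  0.43 -0.15  0.01 -0.98 -0.9 ]
d tool [ 0.0175 -0.09   -0.2901]
twist 0.0259 or -3.1157
```

View pics/s7.png

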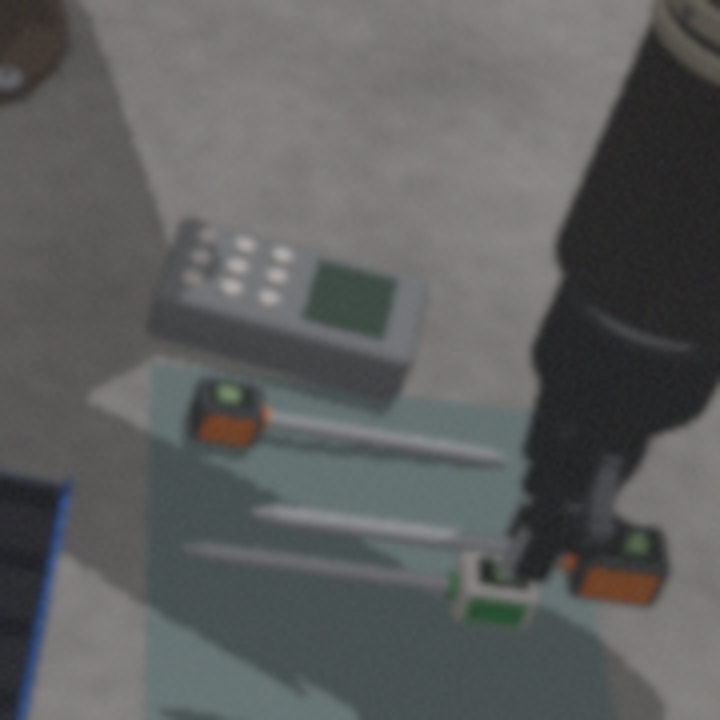

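apply_moves:
  moves:
    - {"dx":0,"dy":-0.01,"dz":-0.03,"twist":0.026}
    - {"dx":0,"dy":-0.02,"dz":-0.065,"twist":0.026}
    - {"dx":0,"dy":-0.03,"dz":-0.1,"twist":0.026}
    - {"dx":0,"dy":-0.04,"dz":-0.135,"twist":0.026}
    - {"dx":0,"dy":-0.05,"dz":-0.17,"twist":0.026}
    - {"dx":0,"dy":-0.06,"dz":-0.2,"twist":0.026}
    - {"dx":0.005,"dy":-0.07,"dz":-0.23,"twist":0.026}
    - {"dx":0.01,"dy":-0.08,"dz":-0.26,"twist":0.026}
    - {"dx":0.0175,"dy":-0.09,"dz":-0.29,"twist":0.026}
    - {"dx":0.0175,"dy":-0.09,"dz":-0.29,"twist":0.026}
    - {"dx":0.0175,"dy":-0.09,"dz":-0.29,"twist":0.026}
    - {"dx":0.0175,"dy":-0.09,"dz":-0.29,"twist":0.026}

```text
time_s: 12.6
tcp_pos: [0.6501, 0.049, 0.1283]
ee_rot: [-1.144, 1.232, 1.131]
contact_force: [-1.2, 0.3, -1.3]
opening: 0.0076
```

```bash
python3 - <<'E'
from h import *
go(c2w(.0565,.066,.06),TH)
s=camera("scene");crop(s,"s8.png",260,170,440,350,4);c=camera("top");crop(c,"t8.png",235,150,370,290,4)
E
```

```text
t 12.6 tcp [0.6501 0.049  0.1283] jaw yaw deg 174.68 open 0.0076 F [-1.2  0.3 -1.3] q [ 0.37  0.41 -0.22  0.   -0.92 -0.47]
d tool [ 0.0683  0.0002 -0.0004]
twist -0.0 or 3.1416
```

View pics/s8.png

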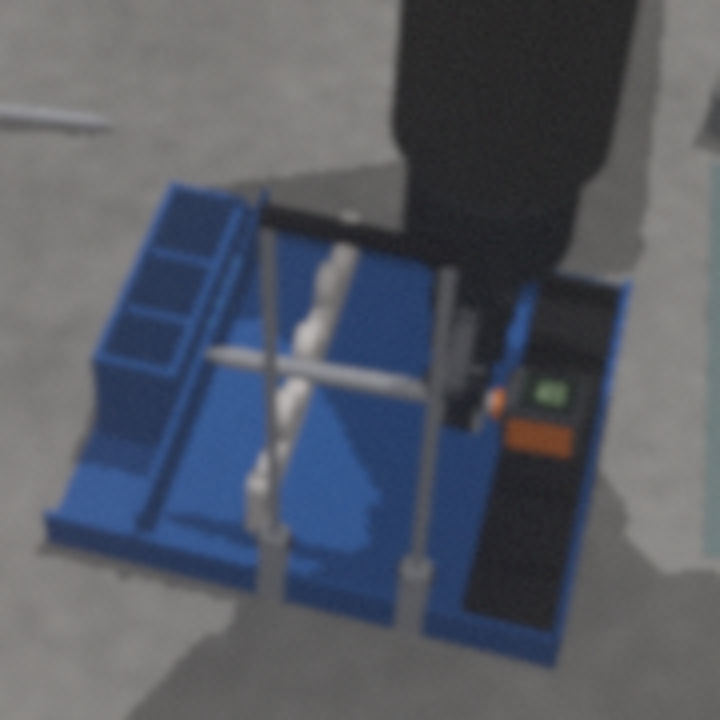

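View pics/t8.png

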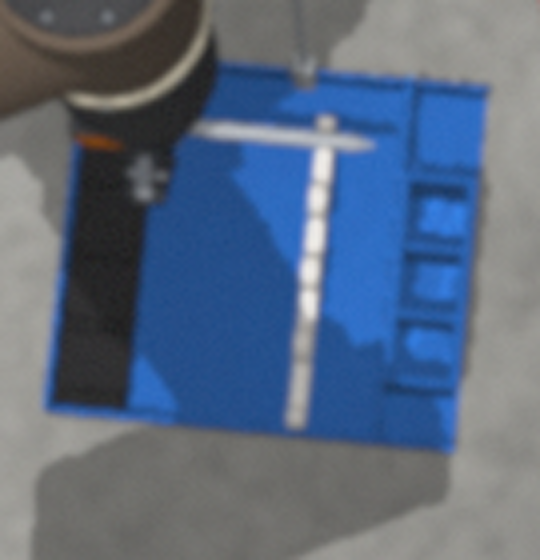

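```bash
python3 - <<'E'
from h import *
c=camera("top");s=camera("scene")
f=lambda U,V,x0,y0,k:((U+.5)/k-.5+x0,(V+.5)/k-.5+y0)
P,e=tri(f(375,145,235,150,4),f(207,353,260,170,4),c,s);print(P,e,w2c(P))
print("head patch",w2c(onz(s,*f(551,391,260,170,4),.107+.015)))
P=tri(f(200,132,235,150,4),f(207,353,260,170,4),c,s)
go(c2w(.0565,.066,.06),TH)
E
```

```text
[ 0.63874422 -0.08046923  0.10497593] 0.0026858212053557044 [ 0.05617995 -0.06417414]
head patch [0.04619279 0.10714414]
t 12.8 tcp [0.6504 0.0496 0.1292] jaw yaw deg 174.74 open 0.0074 F [-0.5  0.3 -1.2] q [ 0.37  0.41 -0.22  0.   -0.92 -0.47]
d tool [ 0.0691  0.0006 -0.0011]
twist 0.001 or -3.1406
```

apply_moves:
  moves:
    - {"dx":0.02,"dy":0.0005,"dz":-0.001,"twist":0}
    - {"dx":0.04,"dy":0.0005,"dz":-0.001,"twist":0}
    - {"dx":0.055,"dy":0.0005,"dz":-0.001,"twist":0}
    - {"dx":0.065,"dy":0.0005,"dz":-0.001,"twist":0}
    - {"dx":0.07,"dy":0.0005,"dz":-0.001,"twist":0}
    - {"dx":0.075,"dy":0.0005,"dz":-0.001,"twist":0}
    - {"dx":0.077,"dy":0.0005,"dz":-0.001,"twist":0}
    - {"dx":0.077,"dy":0.0005,"dz":-0.001,"twist":0}

```text
time_s: 13.6
tcp_pos: [0.6519, 0.0494, 0.0527]
ee_rot: [-1.145, 1.23, 1.131]
contact_force: [-0.5, 1.3, 1.2]
opening: 0.0074
```

```bash
python3 - <<'E'
from h import *
go(c2w(.0565,.066,.05),TH)
s=camera("scene");crop(s,"s9.png",260,170,440,350,4)
E
```

```text
t 13.6 tcp [0.6519 0.0494 0.0527] jaw yaw deg 174.75 open 0.0074 F [-0.5  1.3  1.2] q [ 0.37  0.5  -0.28  0.   -0.77 -0.47]
d tool [ 0.0027  0.0008 -0.0004]
twist 0.0013 or -3.1403
```

View pics/s9.png

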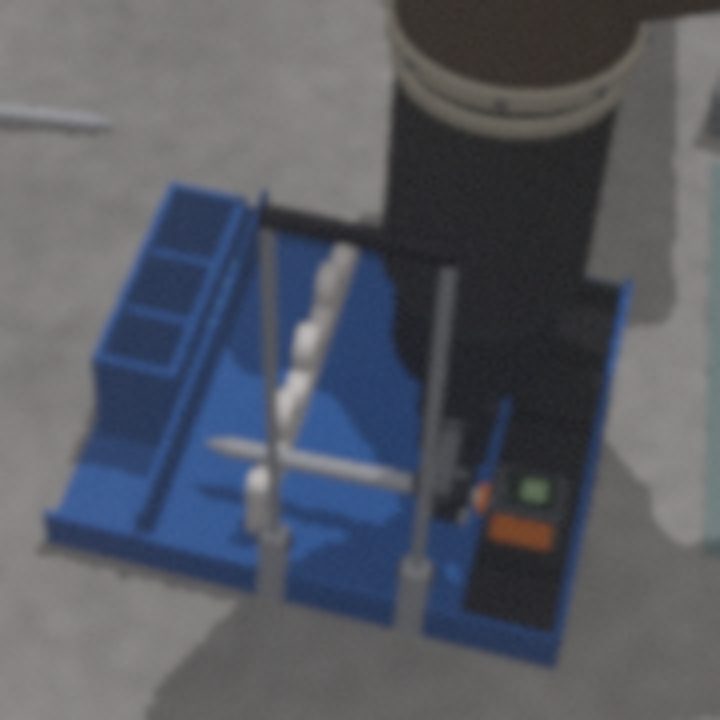

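apply_moves:
  moves:
    - {"dx":0.0025,"dy":0,"dz":0,"twist":0}
    - {"dx":0.0025,"dy":0,"dz":0,"twist":0}
    - {"dx":0.0025,"dy":0,"dz":0,"twist":0}

```text
time_s: 13.95
tcp_pos: [0.6522, 0.0495, 0.0508]
ee_rot: [-1.146, 1.229, 1.13]
contact_force: [-0.6, 1.5, 2.2]
opening: 0.0078
```

apply_moves:
  moves:
    - {"dx":0,"dy":0,"dz":0,"twist":0}
    - {"dx":0,"dy":0,"dz":0,"twist":0}
    - {"dx":0,"dy":0,"dz":0,"twist":0}
    - {"dx":-0.02,"dy":0,"dz":0,"twist":0}
    - {"dx":-0.05,"dy":0,"dz":0,"twist":0}
    - {"dx":-0.09,"dy":0,"dz":0,"twist":0}
    - {"dx":-0.12,"dy":0,"dz":0,"twist":0}
    - {"dx":-0.12,"dy":0,"dz":0,"twist":0}
    - {"dx":-0.12,"dy":0,"dz":0,"twist":0}
  claw: 0.026

```text
time_s: 14.85
tcp_pos: [0.6504, 0.0489, 0.1719]
ee_rot: [-1.146, 1.226, 1.129]
contact_force: [0.2, -0.7, -0.4]
opening: 0.0266
```

```bash
python3 - <<'E'
from h import *
go((.502,.318,.16),np.radians(-2.7))
s=camera("scene");crop(s,"s10.png",260,170,440,350,4);crop(s,"s10m.png",400,150,580,320,4)
E
```

```text
t 14.85 tcp [0.6504 0.0489 0.1719] jaw yaw deg 174.76 open 0.0266 F [ 0.2 -0.7 -0.4] q [ 0.37  0.37 -0.17  0.   -1.   -0.47]
d tool [0.0105 0.1726 0.2544]
twist -0.0443 or 3.0973
```

View pics/s10.png

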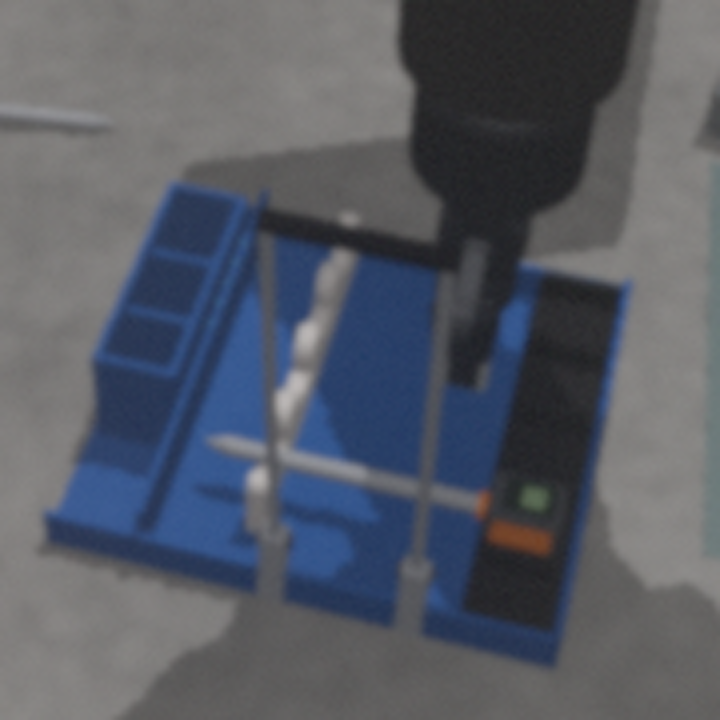

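View pics/s10m.png

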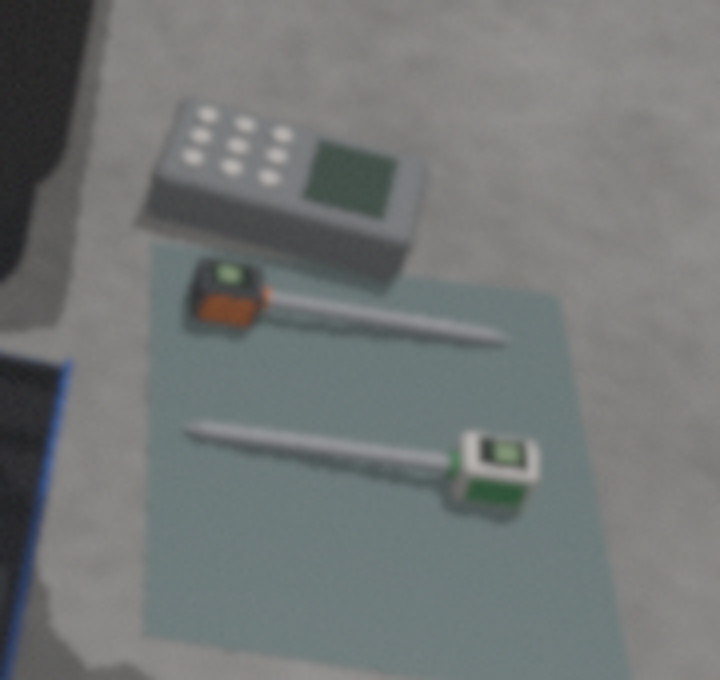

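apply_moves:
  moves:
    - {"dx":0,"dy":0.027,"dz":0.04,"twist":-0.044}
    - {"dx":0,"dy":0.054,"dz":0.08,"twist":-0.044}
    - {"dx":0,"dy":0.081,"dz":0.12,"twist":-0.044}
    - {"dx":0,"dy":0.11,"dz":0.16,"twist":-0.044}
    - {"dx":0.02,"dy":0.14,"dz":0.2,"twist":-0.044}
    - {"dx":0.04,"dy":0.17,"dz":0.24,"twist":-0.044}
    - {"dx":0.06,"dy":0.1726,"dz":0.2544,"twist":-0.044}
    - {"dx":0.08,"dy":0.1726,"dz":0.2544,"twist":-0.044}
    - {"dx":0.08,"dy":0.1726,"dz":0.2544,"twist":-0.044}
    - {"dx":0.08,"dy":0.1726,"dz":0.2544,"twist":-0.044}
    - {"dx":0.08,"dy":0.1726,"dz":0.2544,"twist":-0.044}
  claw: 0.035

```text
time_s: 16.0
tcp_pos: [0.5035, 0.3183, 0.0901]
ee_rot: [-1.178, 1.208, 1.161]
contact_force: [1.1, 0.1, -0.2]
opening: 0.0351
```

```bash
python3 - <<'E'
from h import *
go((.502,.318,.027),np.radians(-2.7))
E
```

```text
t 16.0 tcp [0.5035 0.3183 0.0901] jaw yaw deg 177.24 open 0.0351 F [ 1.1  0.1 -0.2] q [ 0.9   0.37 -0.4   0.02 -0.78 -0.96]
d tool [ 0.063   0.0029 -0.0009]
twist -0.0011 or 3.1405
```

apply_moves:
  moves:
    - {"dx":0.02,"dy":0.002,"dz":-0.001,"twist":0}
    - {"dx":0.04,"dy":0.002,"dz":-0.001,"twist":0}
    - {"dx":0.056,"dy":0.002,"dz":-0.001,"twist":0}
    - {"dx":0.063,"dy":0.002,"dz":-0.001,"twist":0}
    - {"dx":0.063,"dy":0.002,"dz":-0.001,"twist":0}
    - {"dx":0.063,"dy":0.002,"dz":-0.001,"twist":0}

```text
time_s: 16.6
tcp_pos: [0.5035, 0.3181, 0.028]
ee_rot: [-1.178, 1.207, 1.161]
contact_force: [0.1, -0.1, 0.0]
opening: 0.0349
```

```bash
python3 - <<'E'
from h import *
go((.502,.318,.027),np.radians(-2.7))
E
```

```text
t 16.6 tcp [0.5035 0.3181 0.028 ] jaw yaw deg 177.22 open 0.0349 F [ 0.1 -0.1  0. ] q [ 0.9   0.46 -0.45  0.02 -0.64 -0.97]
d tool [ 0.001   0.0015 -0.0001]
twist -0.0013 or 3.1403
```

apply_moves:
  moves:
    - {"dx":0.0005,"dy":0.001,"dz":0,"twist":0}
    - {"dx":0.0005,"dy":0.001,"dz":0,"twist":0}
    - {"dx":0.0005,"dy":0.001,"dz":0,"twist":0}
    - {"dx":0.0005,"dy":0.001,"dz":0,"twist":0}
    - {"dx":0.0005,"dy":0.001,"dz":0,"twist":0}
  claw: 0

```text
time_s: 17.1
tcp_pos: [0.503, 0.3186, 0.0286]
ee_rot: [-1.178, 1.205, 1.161]
contact_force: [-1.1, -1.3, 6.1]
opening: 0.0076
```

apply_moves:
  moves:
    - {"dx":-0.01,"dy":0,"dz":0,"twist":0}
    - {"dx":-0.03,"dy":0,"dz":0,"twist":0}
    - {"dx":-0.06,"dy":0,"dz":0,"twist":0}
    - {"dx":-0.09,"dy":0,"dz":0,"twist":0}
    - {"dx":-0.12,"dy":0,"dz":0,"twist":0}
    - {"dx":-0.12,"dy":0,"dz":0,"twist":0}
    - {"dx":-0.12,"dy":0,"dz":0,"twist":0}

```text
time_s: 17.8
tcp_pos: [0.4999, 0.3175, 0.1496]
ee_rot: [-1.177, 1.203, 1.161]
contact_force: [-1.2, 0.2, -2.6]
opening: 0.0071
```

```bash
python3 - <<'E'
from h import *
go(c2w(.0085,.0505,.13),TH)
s=camera("scene");crop(s,"s11.png",400,120,580,300,4)
E
```

```text
t 17.8 tcp [0.4999 0.3175 0.1496] jaw yaw deg 177.24 open 0.0071 F [-1.2  0.2 -2.6] q [ 0.9   0.3  -0.35  0.02 -0.9  -0.96]
d tool [ 0.0189 -0.1148 -0.2744]
twist 0.0447 or -3.0969
```

View pics/s11.png

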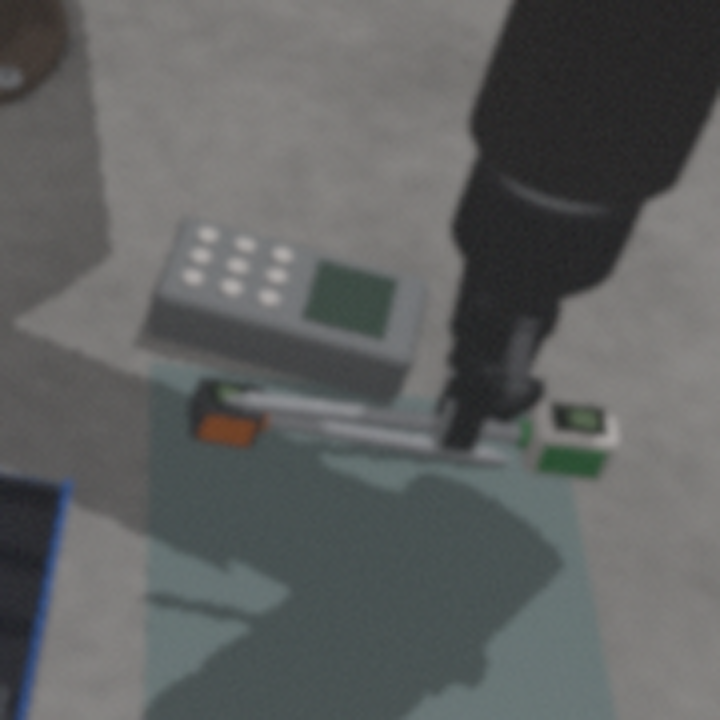

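apply_moves:
  moves:
    - {"dx":0,"dy":-0.014,"dz":-0.03,"twist":0.045}
    - {"dx":0,"dy":-0.028,"dz":-0.065,"twist":0.045}
    - {"dx":0,"dy":-0.042,"dz":-0.1,"twist":0.045}
    - {"dx":0,"dy":-0.056,"dz":-0.135,"twist":0.045}
    - {"dx":0,"dy":-0.07,"dz":-0.17,"twist":0.045}
    - {"dx":0,"dy":-0.084,"dz":-0.2,"twist":0.045}
    - {"dx":0.005,"dy":-0.098,"dz":-0.235,"twist":0.045}
    - {"dx":0.01,"dy":-0.115,"dz":-0.265,"twist":0.045}
    - {"dx":0.019,"dy":-0.115,"dz":-0.2744,"twist":0.045}
    - {"dx":0.019,"dy":-0.115,"dz":-0.2744,"twist":0.045}
    - {"dx":0.019,"dy":-0.115,"dz":-0.2744,"twist":0.045}
    - {"dx":0.019,"dy":-0.115,"dz":-0.2744,"twist":0.045}

```text
time_s: 19.05
tcp_pos: [0.6013, 0.0385, 0.1289]
ee_rot: [-1.144, 1.225, 1.129]
contact_force: [-0.5, -0.4, -1.8]
opening: 0.0074
```

```bash
python3 - <<'E'
from h import *
go(c2w(.0085,.0505,.053),TH)
s=camera("scene");crop(s,"s12.png",260,170,440,350,4);c=camera("top");crop(c,"t12.png",235,150,370,290,4)
E
```

```text
t 19.05 tcp [0.6013 0.0385 0.1289] jaw yaw deg 174.71 open 0.0074 F [-0.5 -0.4 -1.8] q [ 0.39  0.34 -0.34 -0.   -0.87 -0.48]
d tool [ 0.0759  0.0012 -0.0012]
twist 0.0006 or -3.1409
```

View pics/s12.png

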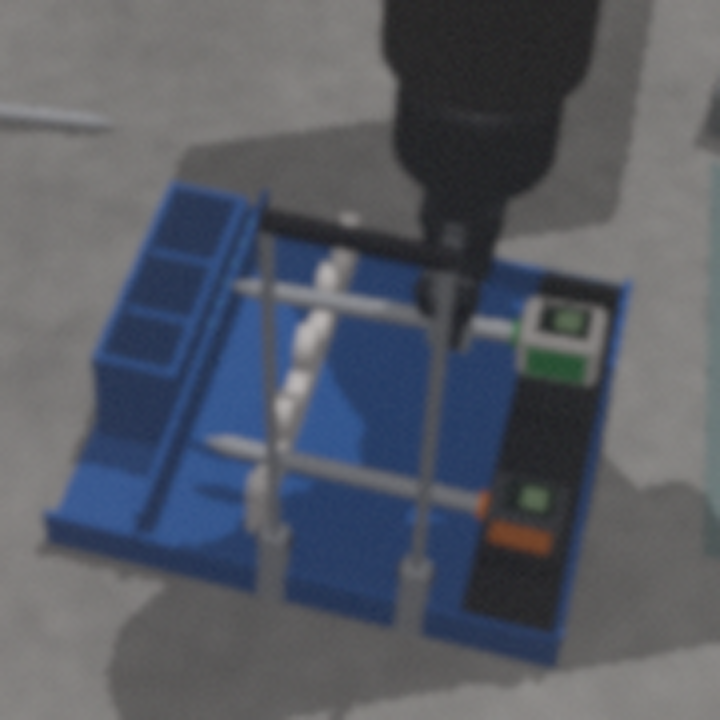

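View pics/t12.png

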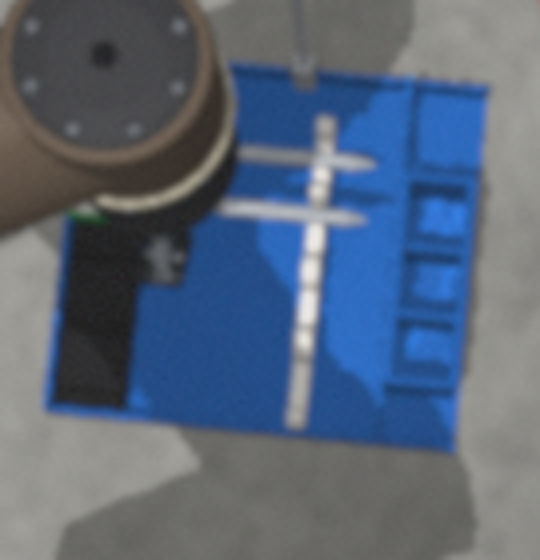

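```bash
python3 - <<'E'
from h import *
c=camera("top");s=camera("scene")
f=lambda U,V,x0,y0,k:((U+.5)/k-.5+x0,(V+.5)/k-.5+y0)
P,e=tri(f(368,218,235,150,4),f(237,287,260,170,4),c,s);print(P,e,w2c(P))
print("head patch",w2c(onz(s,*f(569,320,260,170,4),.1145+.004+.015)))
print("A laid patch",w2c(onz(s,*f(535,497,260,170,4),.05)),w2c(onz(c,*f(377,162,235,150,4),.035)))
go(c2w(.0085,.0505,.053),TH)
E
```

```text
[ 0.59222608 -0.07502872  0.10429775] 0.0048626392175888985 [ 0.00935769 -0.0630726 ]
head patch [0.00933312 0.10851597]
A laid patch [0.0571382  0.10997581] [ 0.05945138 -0.06584105]
t 19.25 tcp [0.6016 0.0385 0.1294] jaw yaw deg 174.72 open 0.0075 F [ 0.   0.6 -2. ] q [ 0.39  0.34 -0.33 -0.   -0.87 -0.48]
d tool [ 0.0764  0.0015 -0.0013]
twist 0.0008 or -3.1408
```

apply_moves:
  moves:
    - {"dx":0.02,"dy":0.0015,"dz":-0.001,"twist":0}
    - {"dx":0.04,"dy":0.0015,"dz":-0.001,"twist":0}
    - {"dx":0.055,"dy":0.0015,"dz":-0.001,"twist":0}
    - {"dx":0.065,"dy":0.0015,"dz":-0.001,"twist":0}
    - {"dx":0.072,"dy":0.0015,"dz":-0.001,"twist":0}
    - {"dx":0.077,"dy":0.0015,"dz":-0.001,"twist":0}
    - {"dx":0.079,"dy":0.0015,"dz":-0.001,"twist":0}
    - {"dx":0.079,"dy":0.0015,"dz":-0.001,"twist":0}
    - {"dx":0.079,"dy":0.0015,"dz":-0.001,"twist":0}

```text
time_s: 20.15
tcp_pos: [0.6025, 0.0388, 0.0512]
ee_rot: [-1.145, 1.223, 1.128]
contact_force: [-1.7, 1.2, 2.1]
opening: 0.0072
```

apply_moves:
  moves:
    - {"dx":0,"dy":0,"dz":0,"twist":0}
    - {"dx":0,"dy":0,"dz":0,"twist":0}
    - {"dx":0,"dy":0,"dz":0,"twist":0}
    - {"dx":-0.02,"dy":0,"dz":0,"twist":0}
    - {"dx":-0.05,"dy":0,"dz":0,"twist":0}
    - {"dx":-0.09,"dy":0,"dz":0,"twist":0}
    - {"dx":-0.12,"dy":0,"dz":0,"twist":0}
    - {"dx":-0.12,"dy":0,"dz":0,"twist":0}
    - {"dx":-0.12,"dy":0,"dz":0,"twist":0}
  claw: 0.026

```text
time_s: 21.05
tcp_pos: [0.5995, 0.0375, 0.1718]
ee_rot: [-1.145, 1.221, 1.127]
contact_force: [-0.5, 0.3, -0.3]
opening: 0.0259
```

```bash
python3 - <<'E'
from h import *
go((.3916,.2702,.16),np.radians(1.0))
s=camera("scene");crop(s,"s13.png",260,170,440,350,4);crop(s,"s13m.png",400,150,580,320,4)
E
```

```text
t 21.05 tcp [0.5995 0.0375 0.1718] jaw yaw deg 174.72 open 0.0259 F [-0.5  0.3 -0.3] q [ 0.39  0.29 -0.29 -0.   -0.96 -0.48]
d tool [0.0088 0.2286 0.2125]
twist -0.1096 or 3.0319
```

View pics/s13.png

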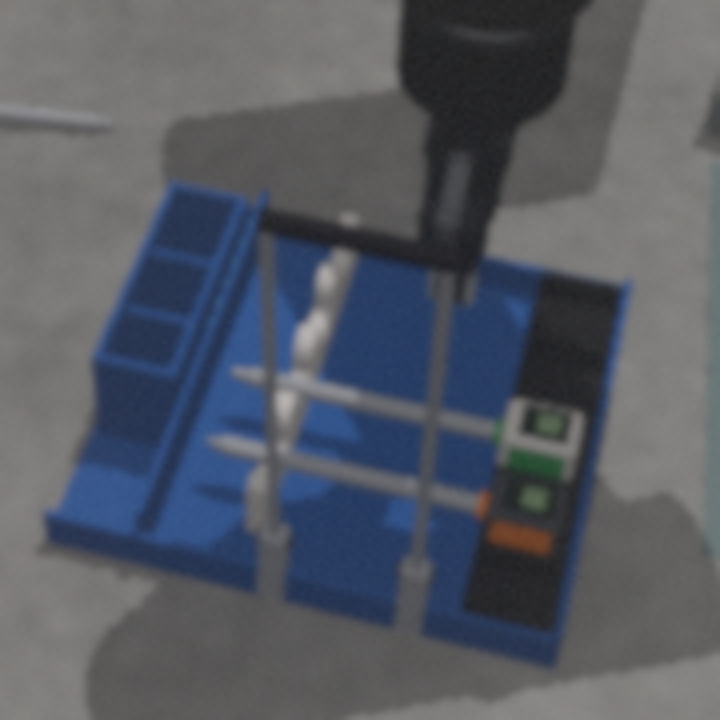

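View pics/s13m.png

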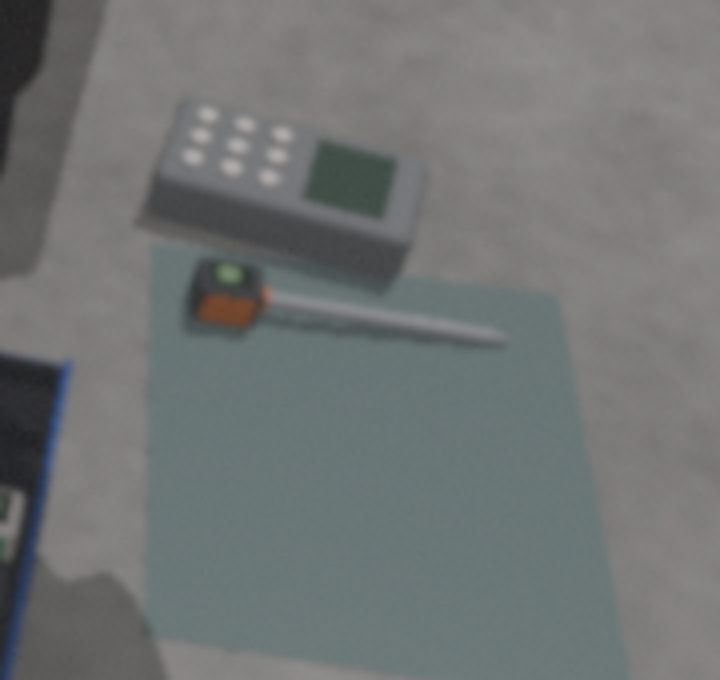

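apply_moves:
  moves:
    - {"dx":0,"dy":0.035,"dz":0.032,"twist":-0.05}
    - {"dx":0,"dy":0.07,"dz":0.064,"twist":-0.11}
    - {"dx":0,"dy":0.105,"dz":0.096,"twist":-0.11}
    - {"dx":0,"dy":0.14,"dz":0.13,"twist":-0.11}
    - {"dx":0,"dy":0.175,"dz":0.165,"twist":-0.11}
    - {"dx":0,"dy":0.21,"dz":0.2,"twist":-0.11}
    - {"dx":0.02,"dy":0.2286,"dz":0.2125,"twist":-0.11}
    - {"dx":0.04,"dy":0.2286,"dz":0.2125,"twist":-0.11}
    - {"dx":0.06,"dy":0.2286,"dz":0.2125,"twist":-0.11}
    - {"dx":0.06,"dy":0.2286,"dz":0.2125,"twist":-0.11}
    - {"dx":0.06,"dy":0.2286,"dz":0.2125,"twist":-0.11}
  claw: 0.03

```text
time_s: 22.2
tcp_pos: [0.3922, 0.27, 0.1073]
ee_rot: [-1.228, 1.175, 1.208]
contact_force: [-0.5, -0.1, 0.4]
opening: 0.0305
```

```bash
python3 - <<'E'
from h import *
go((.3916,.2702,.027),np.radians(1.0))
c=camera("top");s=camera("scene");crop(s,"s14.png",400,120,580,300,4)
E
```

```text
t 22.2 tcp [0.3922 0.27   0.1073] jaw yaw deg -178.97 open 0.0305 F [-0.5 -0.1  0.4] q [ 1.03  0.18 -0.64  0.03 -0.73 -1.03]
d tool [ 0.0802  0.0026 -0.0005]
twist 0.0004 or -3.1411
```

View pics/s14.png

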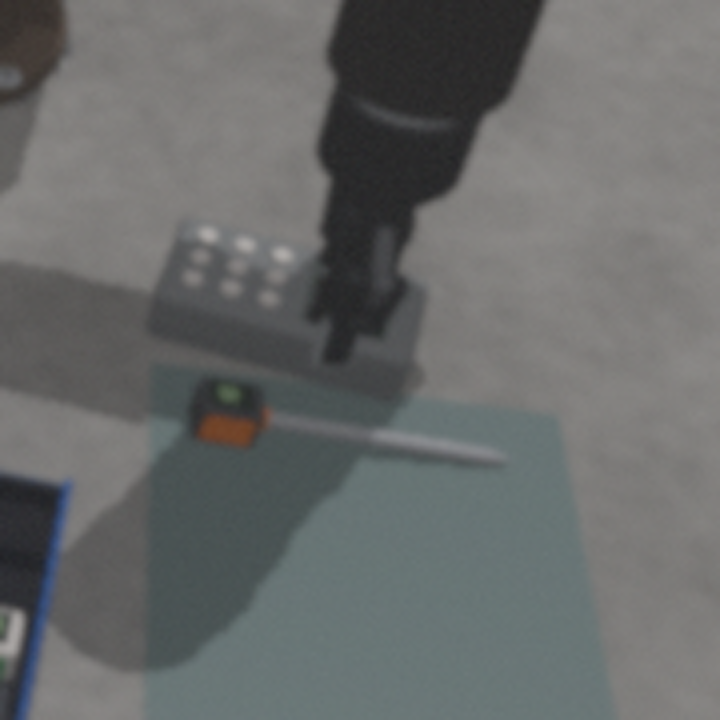

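apply_moves:
  moves:
    - {"dx":0.025,"dy":0.001,"dz":0,"twist":0}
    - {"dx":0.05,"dy":0.002,"dz":0,"twist":0}
    - {"dx":0.07,"dy":0.002,"dz":0,"twist":0}
    - {"dx":0.08,"dy":0.002,"dz":0,"twist":0}
    - {"dx":0.08,"dy":0.002,"dz":0,"twist":0}
    - {"dx":0.08,"dy":0.002,"dz":0,"twist":0}
    - {"dx":0.08,"dy":0.002,"dz":0,"twist":0}

```text
time_s: 23.0
tcp_pos: [0.3935, 0.2723, 0.0295]
ee_rot: [-1.226, 1.17, 1.208]
contact_force: [-0.0, 0.6, 0.4]
opening: 0.03
```

```bash
python3 - <<'E'
from h import *
go((.3916,.2702,.0275),np.radians(1.0))
E
```

```text
t 23.0 tcp [0.3935 0.2723 0.0295] jaw yaw deg -179.0 open 0.03 F [-0.   0.6  0.4] q [ 1.03  0.31 -0.72  0.03 -0.51 -1.04]
d tool [ 0.0019  0.0019 -0.0021]
twist 0.0001 or -3.1415
```

apply_moves:
  moves:
    - {"dx":0.002,"dy":0.001,"dz":-0.001,"twist":0}
    - {"dx":0.002,"dy":0.001,"dz":-0.001,"twist":0}
    - {"dx":0.002,"dy":0.001,"dz":-0.001,"twist":0}
    - {"dx":0.002,"dy":0.001,"dz":-0.001,"twist":0}
    - {"dx":0.002,"dy":0.001,"dz":-0.001,"twist":0}
  claw: 0

```text
time_s: 23.5
tcp_pos: [0.3927, 0.2716, 0.0281]
ee_rot: [-1.226, 1.169, 1.208]
contact_force: [-1.5, 0.5, 6.9]
opening: 0.0073
```

```bash
python3 - <<'E'
from h import *
go((.3916,.2702,.0275),np.radians(1.0))
s=camera("scene");crop(s,"s15.png",400,120,580,300,4)
E
```

```text
t 23.5 tcp [0.3927 0.2716 0.0281] jaw yaw deg -178.98 open 0.0073 F [-1.5  0.5  6.9] q [ 1.03  0.31 -0.73  0.04 -0.51 -1.04]
d tool [ 0.0006  0.0012 -0.0014]
twist 0.0004 or -3.1412
```

View pics/s15.png

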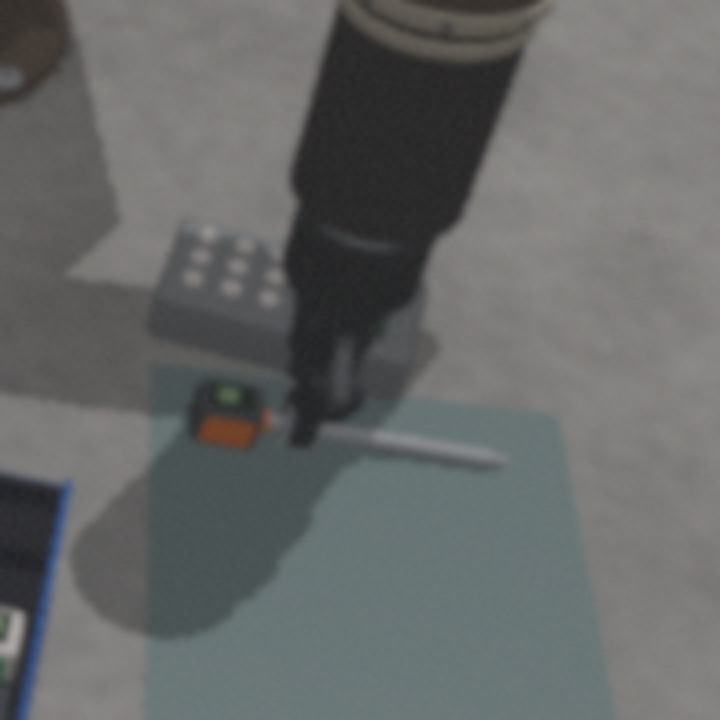

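apply_moves:
  moves:
    - {"dx":-0.01,"dy":0,"dz":0,"twist":0}
    - {"dx":-0.03,"dy":0,"dz":0,"twist":0}
    - {"dx":-0.06,"dy":0,"dz":0,"twist":0}
    - {"dx":-0.09,"dy":0,"dz":0,"twist":0}
    - {"dx":-0.13,"dy":-0.005,"dz":0,"twist":-0.1}
    - {"dx":-0.15,"dy":-0.02,"dz":0,"twist":-0.24}
    - {"dx":-0.15,"dy":-0.04,"dz":0,"twist":-0.38}
    - {"dx":-0.15,"dy":-0.05,"dz":0,"twist":-0.52}
    - {"dx":-0.15,"dy":-0.06,"dz":0,"twist":-0.66}
    - {"dx":-0.15,"dy":-0.07,"dz":0,"twist":-0.8}
    - {"dx":-0.15,"dy":-0.08,"dz":0,"twist":-0.94}
    - {"dx":-0.15,"dy":-0.09,"dz":0,"twist":-1.08}

```text
time_s: 24.75
tcp_pos: [0.4783, 0.2707, 0.181]
ee_rot: [-1.977, 0.445, 1.929]
contact_force: [0.1, 0.8, -2.4]
opening: 0.0073
```

```bash
python3 - <<'E'
from h import *
go(c2w(-.0395,.0631,.14),TH)
s=camera("scene");crop(s,"s16.png",380,80,580,280,4)
E
```

```text
t 24.75 tcp [0.4783 0.2707 0.181 ] jaw yaw deg -116.76 open 0.0073 F [ 0.1  0.8 -2.4] q [ 0.88  0.2  -0.4   0.02 -0.94  0.21]
d tool [ 0.0401  0.1588 -0.1651]
twist 1.1966 or -1.945
```

View pics/s16.png

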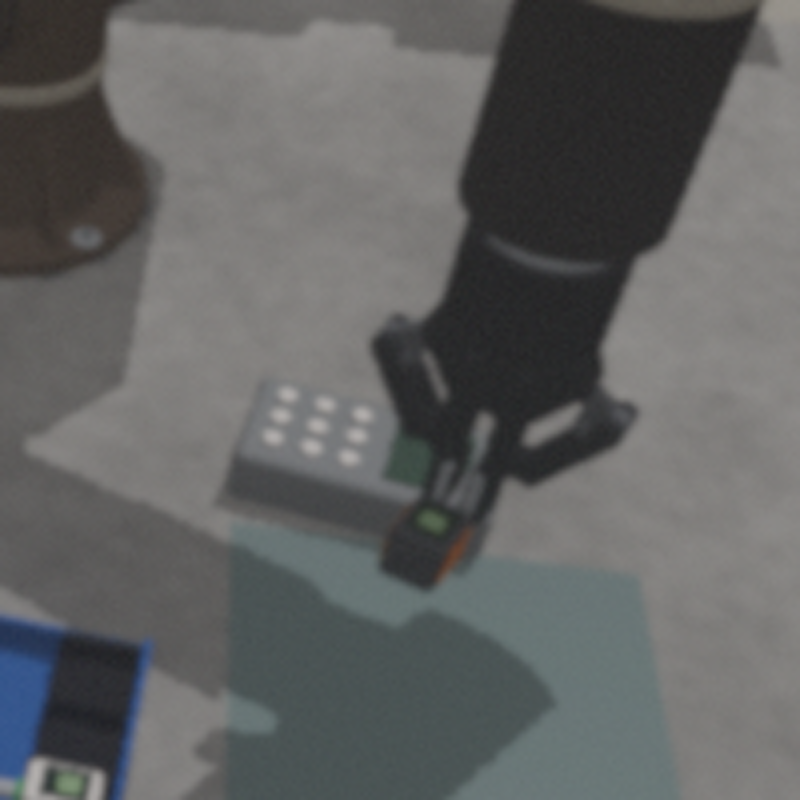

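apply_moves:
  moves:
    - {"dx":0,"dy":0.01,"dz":-0.01,"twist":-0.15}
    - {"dx":0,"dy":0.02,"dz":-0.02,"twist":-0.3}
    - {"dx":0,"dy":0.03,"dz":-0.03,"twist":-0.44}
    - {"dx":0,"dy":0.04,"dz":-0.04,"twist":-0.58}
    - {"dx":0,"dy":0.055,"dz":-0.055,"twist":-0.72}
    - {"dx":0,"dy":0.07,"dz":-0.07,"twist":-0.86}
    - {"dx":0,"dy":0.085,"dz":-0.09,"twist":-1.0}
    - {"dx":0,"dy":0.1,"dz":-0.105,"twist":-1.14}
    - {"dx":0,"dy":0.12,"dz":-0.12,"twist":-1.28}
    - {"dx":0,"dy":0.14,"dz":-0.14,"twist":-1.42}
    - {"dx":0,"dy":0.1588,"dz":-0.165,"twist":-1.56}
    - {"dx":0,"dy":0.1588,"dz":-0.165,"twist":-1.7}

```text
time_s: 26.0
tcp_pos: [0.5576, 0.0531, 0.1805]
ee_rot: [1.473, 1.03, -1.418]
contact_force: [-0.8, 0.5, -1.9]
opening: 0.0073
```

```bash
python3 - <<'E'
from h import *
go(c2w(-.0395,.0631,.13),TH)
E
```

```text
t 26.0 tcp [0.5576 0.0531 0.1805] jaw yaw deg -18.8 open 0.0073 F [-0.8  0.5 -1.9] q [ 0.44  0.22 -0.37 -0.   -0.95  2.37]
d tool [ 0.0505 -0.004  -0.    ]
twist -0.2353 or 2.9063
```

apply_moves:
  moves:
    - {"dx":0.01,"dy":-0.004,"dz":0,"twist":-0.12}
    - {"dx":0.03,"dy":-0.004,"dz":0,"twist":-0.235}
    - {"dx":0.05,"dy":-0.004,"dz":0,"twist":-0.235}
    - {"dx":0.05,"dy":-0.004,"dz":0,"twist":-0.235}
    - {"dx":0.05,"dy":-0.004,"dz":0,"twist":-0.235}
    - {"dx":0.05,"dy":-0.004,"dz":0,"twist":-0.235}

```text
time_s: 26.6
tcp_pos: [0.5558, 0.0554, 0.1317]
ee_rot: [1.303, 1.153, -1.249]
contact_force: [-0.8, -0.4, -1.7]
opening: 0.0075
```

```bash
python3 - <<'E'
from h import *
go(c2w(-.0395,.0631,.051),TH)
s=camera("scene");crop(s,"s17.png",260,170,440,350,4);c=camera("top");crop(c,"t17.png",235,150,370,290,4)
E
```

```text
t 26.6 tcp [0.5558 0.0554 0.1317] jaw yaw deg -5.37 open 0.0075 F [-0.8 -0.4 -1.7] q [ 0.45  0.27 -0.43  0.   -0.84  2.6 ]
d tool [ 0.0807 -0.0027  0.0017]
twist -0.0009 or 3.1407
```

View pics/s17.png

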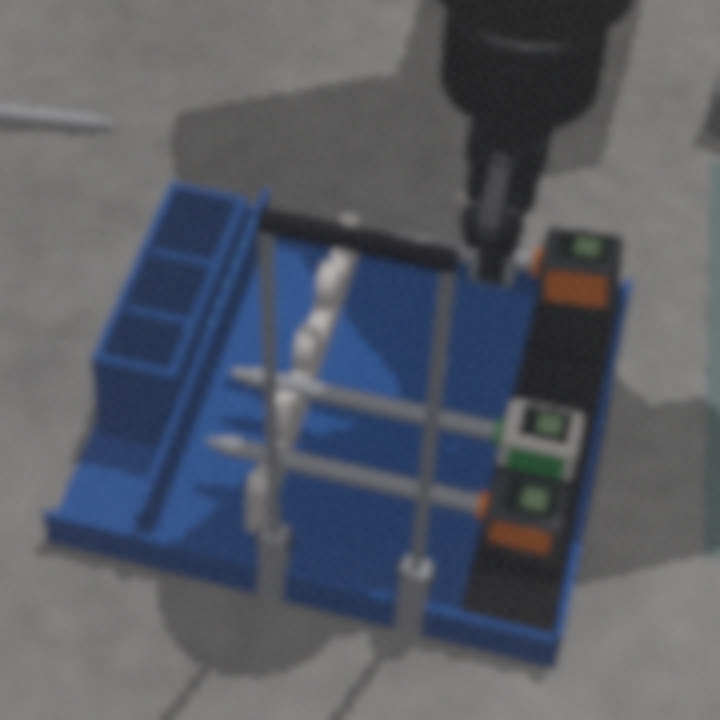

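View pics/t17.png

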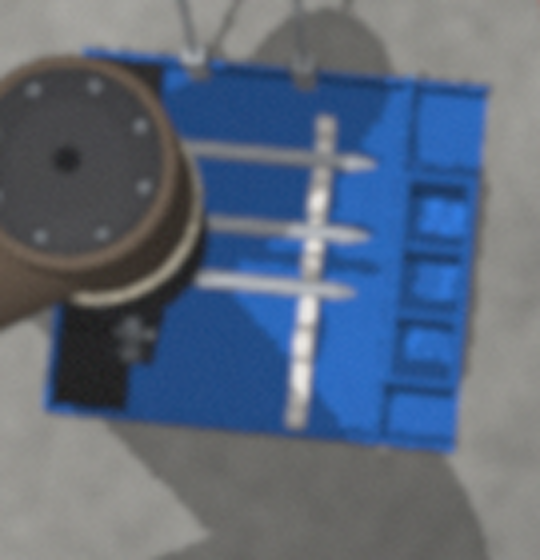

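apply_moves:
  moves:
    - {"dx":0.02,"dy":-0.002,"dz":0.002,"twist":0}
    - {"dx":0.02,"dy":-0.002,"dz":0.002,"twist":0}
    - {"dx":0.02,"dy":-0.002,"dz":0.002,"twist":0}
    - {"dx":0.02,"dy":-0.002,"dz":0.002,"twist":0}

```text
time_s: 27.1
tcp_pos: [0.5547, 0.0541, 0.1125]
ee_rot: [1.303, 1.153, -1.247]
contact_force: [-0.7, 0.5, -1.8]
opening: 0.0073
```

```bash
python3 - <<'E'
from h import *
f=lambda U,V,x0,y0,k:((U+.5)/k-.5+x0,(V+.5)/k-.5+y0)
c=camera("top");s=camera("scene")
print("tip before",w2c(onz(c,*f(357,291,235,150,4),.106)))
print("patch before",w2c(onz(s,*f(587,245,260,170,4),.136)))
crop(s,"s18.png",260,170,440,350,4);crop(c,"t18.png",235,150,370,290,4)
go(c2w(-.0395,.0631,.051),TH)
E
```

```text
tip before [-0.03684276 -0.06296121]
patch before [-0.04059604  0.10949841]
t 27.2 tcp [0.5546 0.0541 0.1123] jaw yaw deg -5.36 open 0.0074 F [ 0.7  0.2 -2.2] q [ 0.45  0.29 -0.46  0.   -0.79  2.6 ]
d tool [ 0.0613 -0.0013 -0.    ]
twist -0.0006 or 3.141
```

View pics/s18.png

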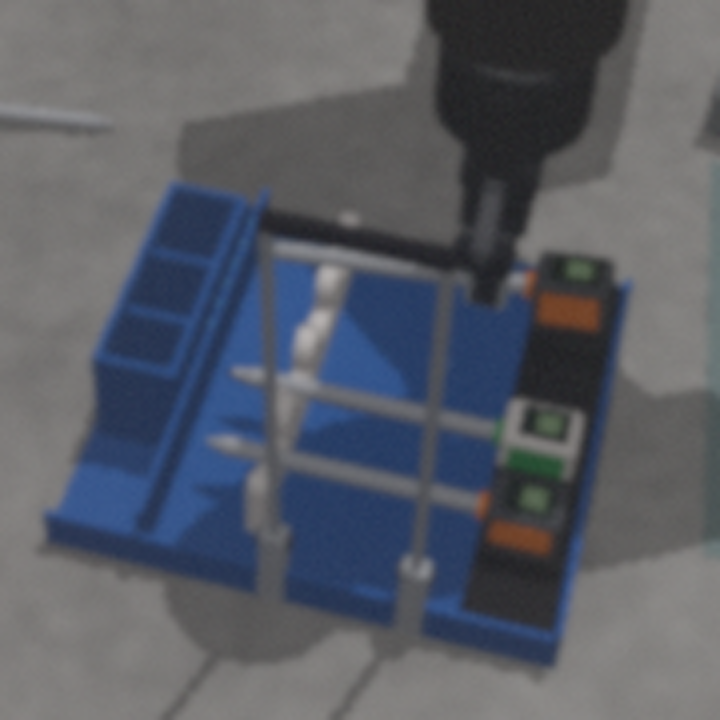

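apply_moves:
  moves:
    - {"dx":0.02,"dy":-0.001,"dz":0,"twist":0}
    - {"dx":0.035,"dy":-0.001,"dz":0,"twist":0}
    - {"dx":0.046,"dy":-0.001,"dz":0,"twist":0}
    - {"dx":0.054,"dy":-0.001,"dz":0,"twist":0}
    - {"dx":0.059,"dy":-0.001,"dz":0,"twist":0}
    - {"dx":0.0615,"dy":-0.001,"dz":0,"twist":0}
    - {"dx":0.0615,"dy":-0.001,"dz":0,"twist":0}
    - {"dx":0.0615,"dy":-0.001,"dz":0,"twist":0}

```text
time_s: 28.0
tcp_pos: [0.5561, 0.0553, 0.0515]
ee_rot: [1.304, 1.153, -1.246]
contact_force: [-0.7, 1.0, 2.1]
opening: 0.0074
```

apply_moves:
  moves:
    - {"dx":0,"dy":0,"dz":0,"twist":0}
    - {"dx":0,"dy":0,"dz":0,"twist":0}
    - {"dx":0,"dy":0,"dz":0,"twist":0}
    - {"dx":-0.02,"dy":0,"dz":0,"twist":0}
    - {"dx":-0.05,"dy":0,"dz":0,"twist":0}
    - {"dx":-0.09,"dy":0,"dz":0,"twist":0}
    - {"dx":-0.12,"dy":0,"dz":0,"twist":0}
    - {"dx":-0.12,"dy":0,"dz":0,"twist":0}
    - {"dx":-0.12,"dy":0,"dz":0,"twist":0}
  claw: 0.026

```text
time_s: 28.9
tcp_pos: [0.5523, 0.0536, 0.1721]
ee_rot: [1.306, 1.152, -1.244]
contact_force: [-0.5, 0.0, -0.3]
opening: 0.026
```

```bash
python3 - <<'E'
from h import *
go((.3947,-.3065,.17),np.radians(6.1))
s=camera("scene");crop(s,"s19.png",260,170,440,350,4);c=camera("top");crop(c,"t19.png",360,170,530,350,4);crop(s,"s19d.png",150,140,300,280,4)
E
```

```text
t 28.9 tcp [0.5523 0.0536 0.1721] jaw yaw deg -5.36 open 0.026 F [-0.5  0.  -0.3] q [ 0.45  0.21 -0.4   0.   -0.92  2.6 ]
d tool [-0.009  -0.1233  0.3732]
twist -0.1999 or 2.9417
```

View pics/s19.png

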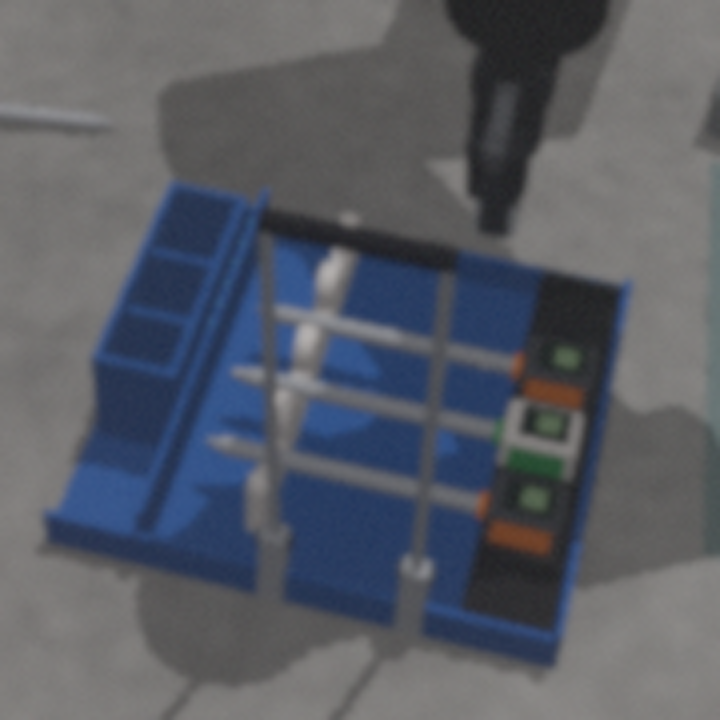

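View pics/t19.png

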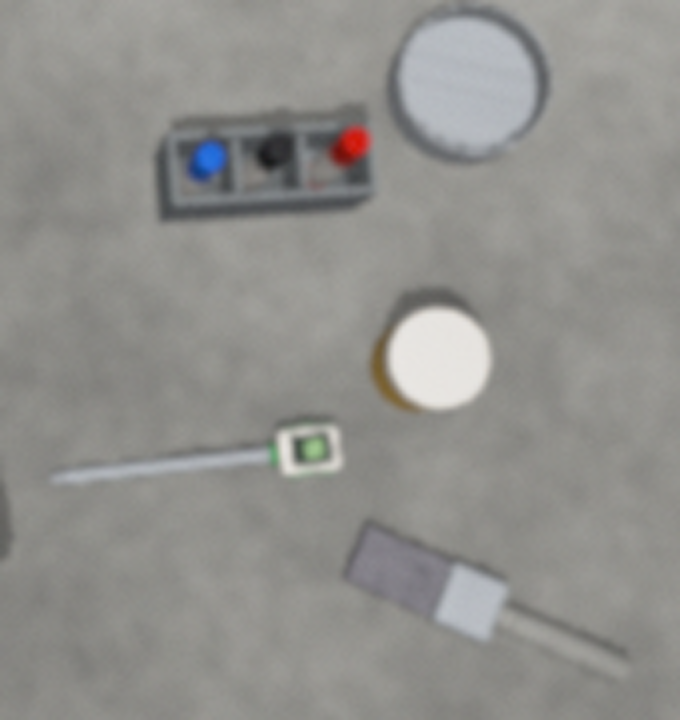

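View pics/s19d.png

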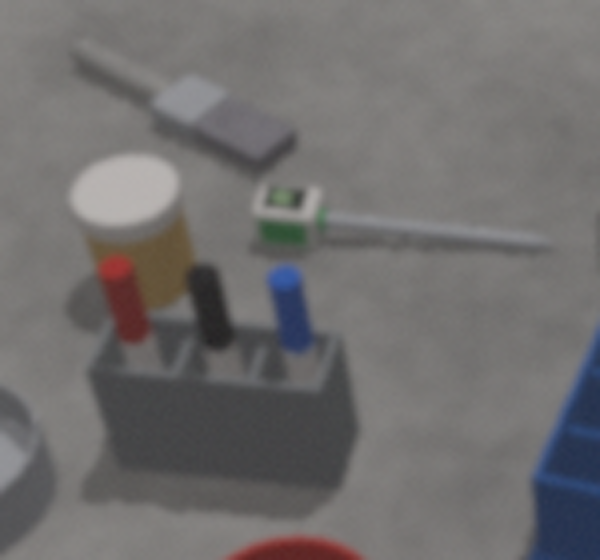

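apply_moves:
  moves:
    - {"dx":-0.02,"dy":-0.01,"dz":0.03,"twist":0.15}
    - {"dx":-0.02,"dy":-0.02,"dz":0.06,"twist":0.3}
    - {"dx":-0.02,"dy":-0.03,"dz":0.09,"twist":0.44}
    - {"dx":-0.02,"dy":-0.04,"dz":0.12,"twist":0.59}
    - {"dx":-0.02,"dy":-0.05,"dz":0.15,"twist":0.74}
    - {"dx":-0.02,"dy":-0.06,"dz":0.18,"twist":0.88}
    - {"dx":-0.02,"dy":-0.07,"dz":0.21,"twist":1.03}
    - {"dx":-0.02,"dy":-0.08,"dz":0.24,"twist":1.17}
    - {"dx":-0.02,"dy":-0.09,"dz":0.27,"twist":1.32}
    - {"dx":-0.02,"dy":-0.1,"dz":0.3,"twist":1.47}
    - {"dx":-0.02,"dy":-0.11,"dz":0.33,"twist":1.61}
    - {"dx":-0.02,"dy":-0.12,"dz":0.36,"twist":1.76}

```text
time_s: 30.2
tcp_pos: [0.3968, -0.2951, 0.1794]
ee_rot: [-2.085, 0.279, 2.031]
contact_force: [0.6, 0.1, 0.6]
opening: 0.0261
```

```bash
python3 - <<'E'
from h import *
go((.3945,-.308,.12),np.radians(6.1))
E
```

```text
t 30.2 tcp [ 0.3968 -0.2951  0.1794] jaw yaw deg -106.51 open 0.0261 F [0.6 0.1 0.6] q [-0.26  0.12 -0.48 -0.03 -0.94  1.56]
d tool [ 0.0591  0.0144 -0.0001]
twist 1.1763 or -1.9653
```

apply_moves:
  moves:
    - {"dx":0,"dy":0.0144,"dz":0,"twist":0.15}
    - {"dx":0.01,"dy":0.0144,"dz":0,"twist":0.3}
    - {"dx":0.02,"dy":0.0144,"dz":0,"twist":0.45}
    - {"dx":0.03,"dy":0.0144,"dz":0,"twist":0.6}
    - {"dx":0.04,"dy":0.0144,"dz":0,"twist":0.75}
    - {"dx":0.05,"dy":0.0144,"dz":0,"twist":0.9}
    - {"dx":0.06,"dy":0.0144,"dz":0,"twist":1.05}
    - {"dx":0.06,"dy":0.0144,"dz":0,"twist":1.176}
    - {"dx":0.06,"dy":0.0144,"dz":0,"twist":1.176}
    - {"dx":0.06,"dy":0.0144,"dz":0,"twist":1.176}
    - {"dx":0.06,"dy":0.0144,"dz":0,"twist":1.176}
  claw: 0.035

```text
time_s: 31.3
tcp_pos: [0.3943, -0.3079, 0.1188]
ee_rot: [-1.292, 1.124, 1.274]
contact_force: [0.1, -0.0, -0.5]
opening: 0.0349
```

```bash
python3 - <<'E'
from h import *
go((.3945,-.308,.028),np.radians(6.1))
s=camera("scene");crop(s,"s20.png",150,100,330,280,4)
E
```

```text
t 31.3 tcp [ 0.3943 -0.3079  0.1188] jaw yaw deg -173.73 open 0.0349 F [ 0.1 -0.  -0.5] q [-0.29  0.21 -0.55 -0.03 -0.8   0.42]
d tool [ 0.0908  0.0025 -0.0012]
twist 0.0029 or -3.1387
```

View pics/s20.png

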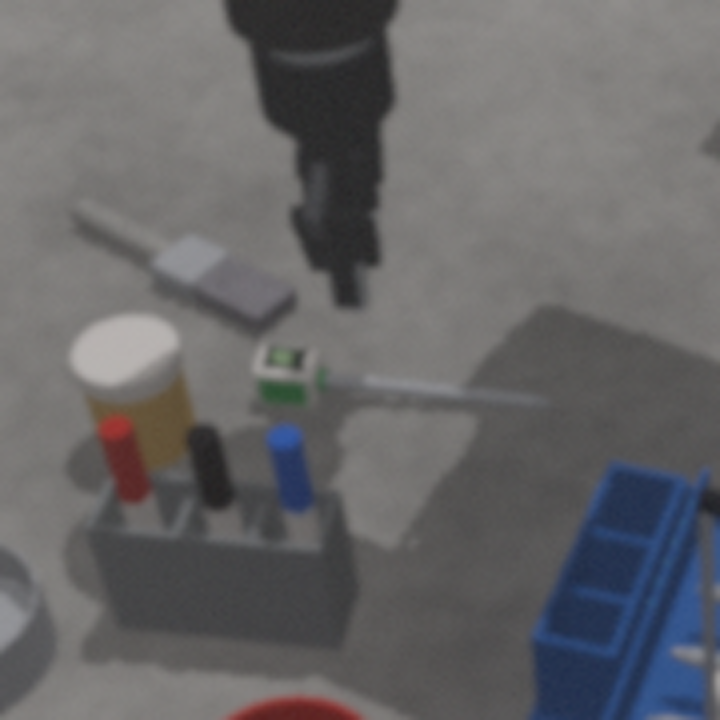

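apply_moves:
  moves:
    - {"dx":0.03,"dy":0.001,"dz":-0.0005,"twist":0}
    - {"dx":0.06,"dy":0.002,"dz":-0.001,"twist":0}
    - {"dx":0.08,"dy":0.0025,"dz":-0.001,"twist":0.003}
    - {"dx":0.0908,"dy":0.0025,"dz":-0.001,"twist":0.003}
    - {"dx":0.0908,"dy":0.0025,"dz":-0.001,"twist":0.003}
    - {"dx":0.0908,"dy":0.0025,"dz":-0.001,"twist":0.003}
    - {"dx":0.0908,"dy":0.0025,"dz":-0.001,"twist":0.003}

```text
time_s: 32.05
tcp_pos: [0.3954, -0.3081, 0.0292]
ee_rot: [-1.291, 1.124, 1.27]
contact_force: [0.1, 0.4, -0.1]
opening: 0.0353
```

```bash
python3 - <<'E'
from h import *
go((.3945,-.308,.0275),np.radians(6.1))
s=camera("scene");crop(s,"s21.png",150,100,330,280,4)
E
```

```text
t 32.05 tcp [ 0.3954 -0.3081  0.0292] jaw yaw deg -173.91 open 0.0353 F [ 0.1  0.4 -0.1] q [-0.29  0.34 -0.63 -0.04 -0.57  0.43]
d tool [0.0017 0.0009 0.0002]
twist -0.0002 or 3.1414
```

View pics/s21.png

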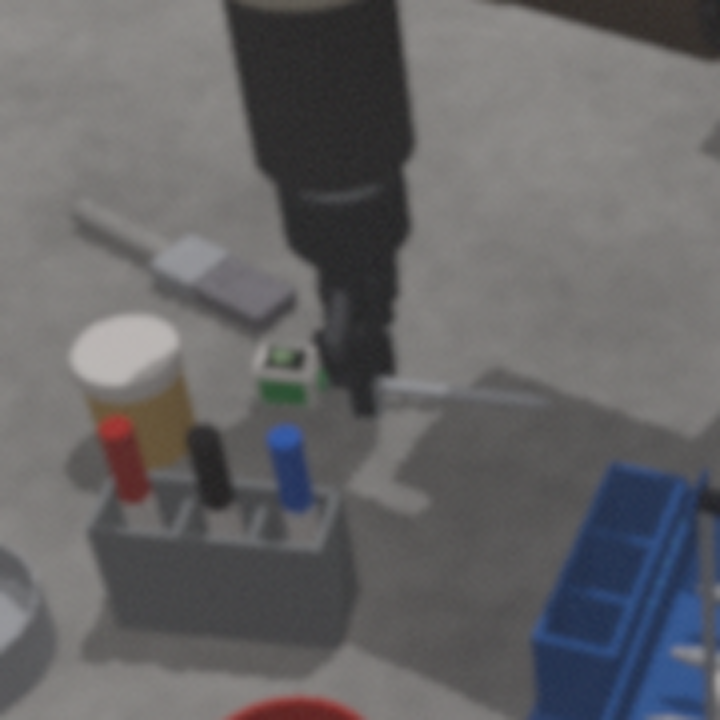

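apply_moves:
  moves:
    - {"dx":0.0017,"dy":0.0005,"dz":0,"twist":0}
    - {"dx":0.0017,"dy":0.0005,"dz":0,"twist":0}
    - {"dx":0.0017,"dy":0.0005,"dz":0,"twist":0}
    - {"dx":0.0017,"dy":0.0005,"dz":0,"twist":0}
    - {"dx":0.0017,"dy":0.0005,"dz":0,"twist":0}
  claw: 0

```text
time_s: 32.6
tcp_pos: [0.3954, -0.3082, 0.0282]
ee_rot: [-1.293, 1.124, 1.269]
contact_force: [-0.9, 1.2, 5.9]
opening: 0.0073
```

apply_moves:
  moves:
    - {"dx":-0.01,"dy":0,"dz":0,"twist":0}
    - {"dx":-0.03,"dy":0,"dz":0,"twist":0}
    - {"dx":-0.06,"dy":0,"dz":0,"twist":0}
    - {"dx":-0.1,"dy":0,"dz":0,"twist":0}
    - {"dx":-0.14,"dy":0,"dz":0,"twist":0}
    - {"dx":-0.17,"dy":0,"dz":0,"twist":0}
    - {"dx":-0.17,"dy":0,"dz":0,"twist":-0.15}
    - {"dx":-0.17,"dy":0,"dz":0,"twist":-0.3}
    - {"dx":-0.17,"dy":0,"dz":0,"twist":-0.45}
    - {"dx":-0.17,"dy":0,"dz":0,"twist":-0.6}
    - {"dx":-0.17,"dy":0,"dz":0,"twist":-0.75}
    - {"dx":-0.17,"dy":0,"dz":0,"twist":-0.9}

```text
time_s: 33.8
tcp_pos: [0.3895, -0.3105, 0.1985]
ee_rot: [-1.922, 0.521, 1.872]
contact_force: [0.4, -0.6, -2.1]
opening: 0.0078
```

```bash
python3 - <<'E'
from h import *
go(c2w(-.0875,.0505,.19),TH)
s=camera("scene");crop(s,"s22.png",150,70,350,270,4)
E
```

```text
t 33.8 tcp [ 0.3895 -0.3105  0.1985] jaw yaw deg -121.97 open 0.0078 F [ 0.4 -0.6 -2.1] q [-0.3   0.11 -0.45 -0.03 -0.99  1.32]
d tool [ 0.0173 -0.3648  0.0906]
twist 1.1057 or -2.0359
```

View pics/s22.png

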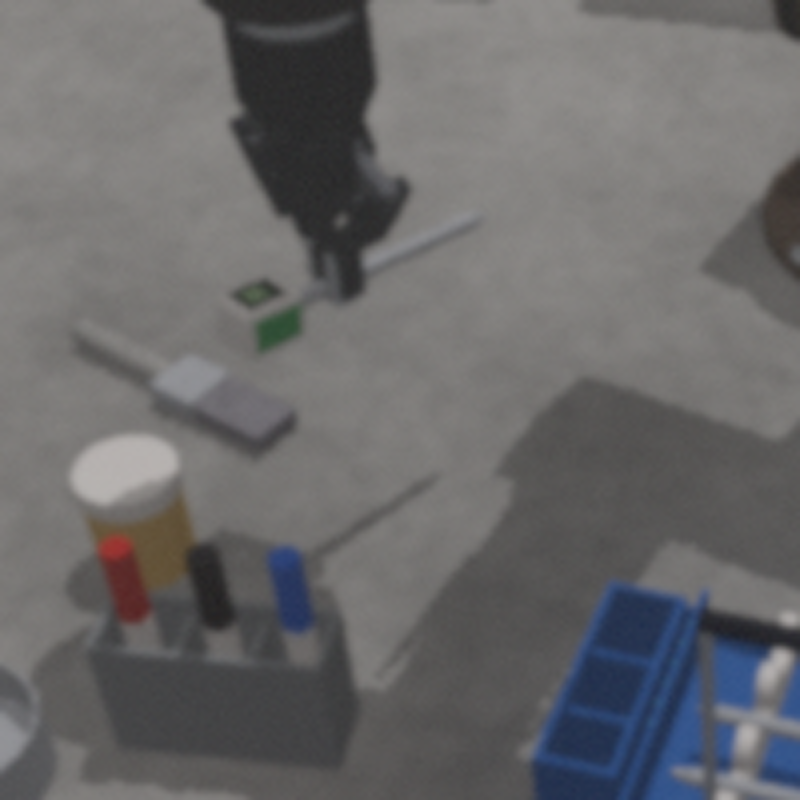

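apply_moves:
  moves:
    - {"dx":0,"dy":-0.03,"dz":0.0075,"twist":-0.15}
    - {"dx":0,"dy":-0.06,"dz":0.015,"twist":-0.3}
    - {"dx":0,"dy":-0.09,"dz":0.023,"twist":-0.45}
    - {"dx":0,"dy":-0.12,"dz":0.03,"twist":-0.6}
    - {"dx":0,"dy":-0.15,"dz":0.038,"twist":-0.75}
    - {"dx":0,"dy":-0.18,"dz":0.045,"twist":-0.9}
    - {"dx":0,"dy":-0.21,"dz":0.052,"twist":-1.05}
    - {"dx":0,"dy":-0.24,"dz":0.06,"twist":-1.2}
    - {"dx":0,"dy":-0.27,"dz":0.068,"twist":-1.35}
    - {"dx":0,"dy":-0.3,"dz":0.075,"twist":-1.5}
    - {"dx":0,"dy":-0.33,"dz":0.082,"twist":-1.65}
    - {"dx":0,"dy":-0.3648,"dz":0.0906,"twist":-1.8}

```text
time_s: 35.05
tcp_pos: [0.5022, 0.0488, 0.2077]
ee_rot: [1.478, 1.027, -1.418]
contact_force: [0.9, 0.3, -0.5]
opening: 0.0071
```

```bash
python3 - <<'E'
from h import *
go(c2w(-.0875,.0505,.12),TH)
E
```

```text
t 35.05 tcp [0.5022 0.0488 0.2077] jaw yaw deg -19.07 open 0.0071 F [ 0.9  0.3 -0.5] q [ 0.49  0.1  -0.45  0.   -0.99  2.32]
d tool [0.0877 0.0023 0.0024]
twist -0.24 or 2.9016
```

apply_moves:
  moves:
    - {"dx":0.02,"dy":0.0023,"dz":0.0024,"twist":-0.12}
    - {"dx":0.05,"dy":0.0023,"dz":0.0024,"twist":-0.24}
    - {"dx":0.08,"dy":0.0023,"dz":0.0024,"twist":-0.24}
    - {"dx":0.0877,"dy":0.0023,"dz":0.0024,"twist":-0.24}
    - {"dx":0.0877,"dy":0.0023,"dz":0.0024,"twist":-0.24}
    - {"dx":0.0877,"dy":0.0023,"dz":0.0024,"twist":-0.24}
    - {"dx":0.0877,"dy":0.0023,"dz":0.0024,"twist":-0.24}

```text
time_s: 35.75
tcp_pos: [0.5072, 0.0473, 0.1216]
ee_rot: [1.306, 1.152, -1.245]
contact_force: [-0.4, 0.4, -1.8]
opening: 0.0075
```

```bash
python3 - <<'E'
from h import *
go(c2w(-.0875,.0505,.051),TH)
s=camera("scene");crop(s,"s23.png",260,150,440,330,4);c=camera("top");crop(c,"t23.png",235,150,370,290,4)
E
```

```text
t 35.75 tcp [0.5072 0.0473 0.1216] jaw yaw deg -5.36 open 0.0075 F [-0.4  0.4 -1.8] q [ 0.48  0.2  -0.55  0.   -0.78  2.57]
d tool [ 0.0705 -0.0031  0.0017]
twist -0.0007 or 3.1409
```

View pics/s23.png

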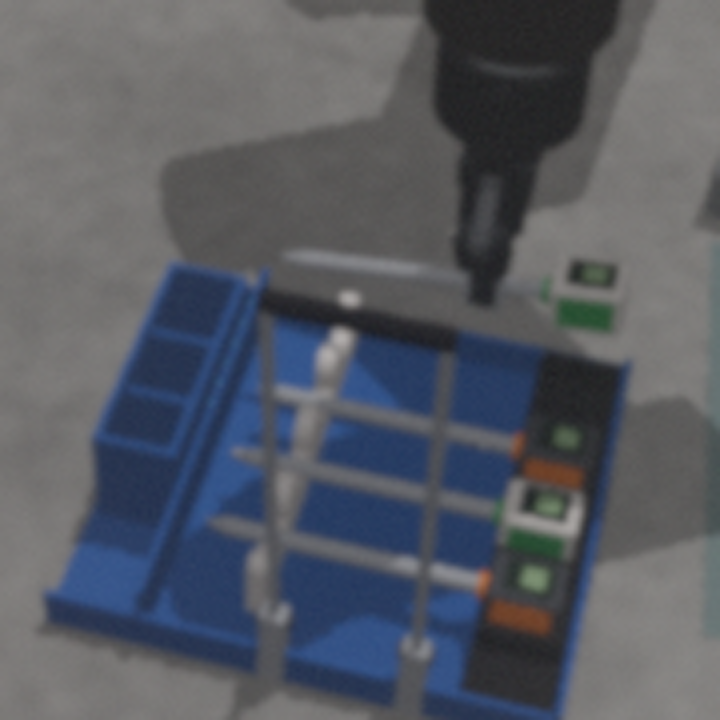

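View pics/t23.png

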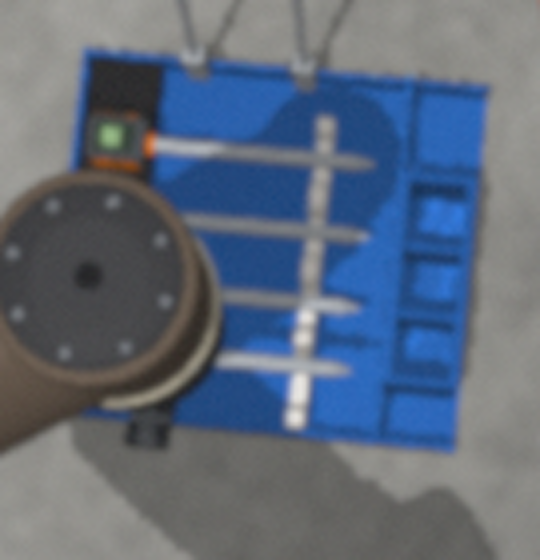

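```bash
python3 - <<'E'
from h import *
c=camera("top");s=camera("scene")
f=lambda U,V,x0,y0,k:((U+.5)/k-.5+x0,(V+.5)/k-.5+y0)
P,e=tri(f(350,369,235,150,4),f(285,255,260,150,4),c,s);print(P,e,w2c(P))
print("head patch",w2c(onz(s,*f(595,273,260,150,4),.107+.004+.015)))
go(c2w(-.0875,.0505,.06),TH)
E
```

```text
[ 0.49820951 -0.06464673  0.09560306] 0.003028391840110793 [-0.08521657 -0.06145733]
head patch [-0.08864049  0.10791531]
t 35.95 tcp [0.5066 0.0472 0.1208] jaw yaw deg -5.33 open 0.0076 F [ 0.2  0.7 -1.2] q [ 0.48  0.2  -0.55  0.   -0.78  2.57]
d tool [ 0.0608 -0.0021  0.0012]
twist -0.0002 or 3.1414
```

Aligned; lower and release.

apply_moves:
  moves:
    - {"dx":0.02,"dy":-0.002,"dz":0.001,"twist":0}
    - {"dx":0.04,"dy":-0.002,"dz":0.001,"twist":0}
    - {"dx":0.053,"dy":-0.002,"dz":0.001,"twist":0}
    - {"dx":0.062,"dy":-0.002,"dz":0.001,"twist":0}
    - {"dx":0.067,"dy":-0.002,"dz":0.001,"twist":0}
    - {"dx":0.07,"dy":-0.002,"dz":0.001,"twist":0}
    - {"dx":0.07,"dy":-0.002,"dz":0.001,"twist":0}
    - {"dx":0.07,"dy":-0.002,"dz":0.001,"twist":0}

```text
time_s: 36.75
tcp_pos: [0.5074, 0.0476, 0.0516]
ee_rot: [1.305, 1.152, -1.244]
contact_force: [-0.8, 0.5, 4.9]
opening: 0.0074
```

apply_moves:
  moves:
    - {"dx":0,"dy":0,"dz":0,"twist":0}
    - {"dx":0,"dy":0,"dz":0,"twist":0}
    - {"dx":0,"dy":0,"dz":0,"twist":0}
    - {"dx":-0.02,"dy":0,"dz":0,"twist":0}
    - {"dx":-0.05,"dy":0,"dz":0,"twist":0}
    - {"dx":-0.09,"dy":0,"dz":0,"twist":0}
    - {"dx":-0.13,"dy":0,"dz":0,"twist":0}
    - {"dx":-0.16,"dy":0,"dz":0,"twist":0}
    - {"dx":-0.16,"dy":0,"dz":0,"twist":0}
  claw: 0.026

```text
time_s: 37.65
tcp_pos: [0.5041, 0.0458, 0.2161]
ee_rot: [1.31, 1.149, -1.237]
contact_force: [-1.0, -0.7, -0.2]
opening: 0.0261
```

```bash
python3 - <<'E'
from h import *
go()
s=camera("scene");crop(s,"s24.png",260,170,440,350,4);c=camera("top")
crop(c,"th.png",390,180,470,240,8);crop(s,"sh.png",160,190,260,270,7)
E
```

```text
t 37.65 tcp [0.5041 0.0458 0.2161] jaw yaw deg -5.3 open 0.0261 F [-1.  -0.7 -0.2] q [ 0.48  0.09 -0.44  0.   -1.    2.57]
```

View pics/s24.png

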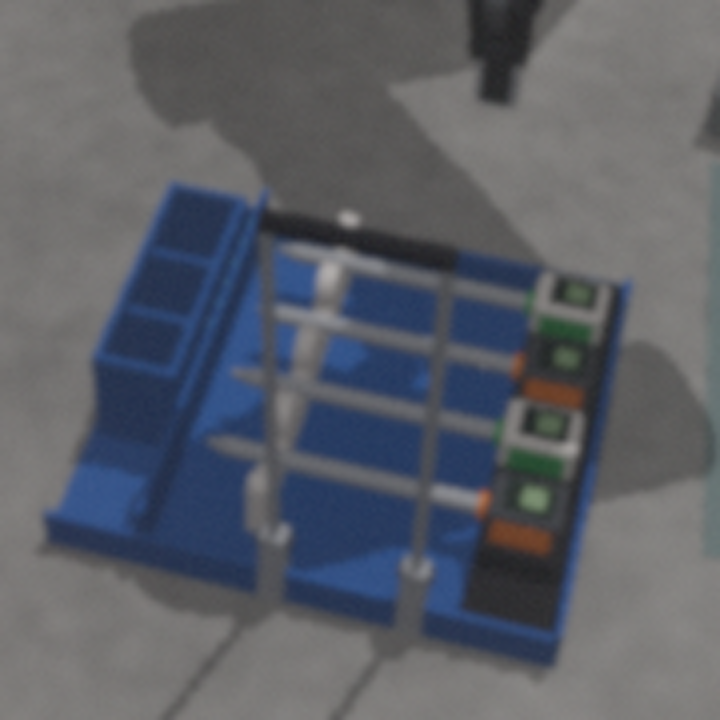

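View pics/th.png

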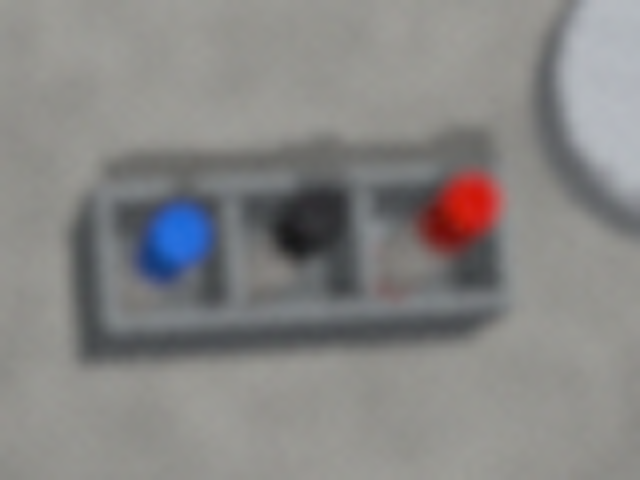

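View pics/sh.png

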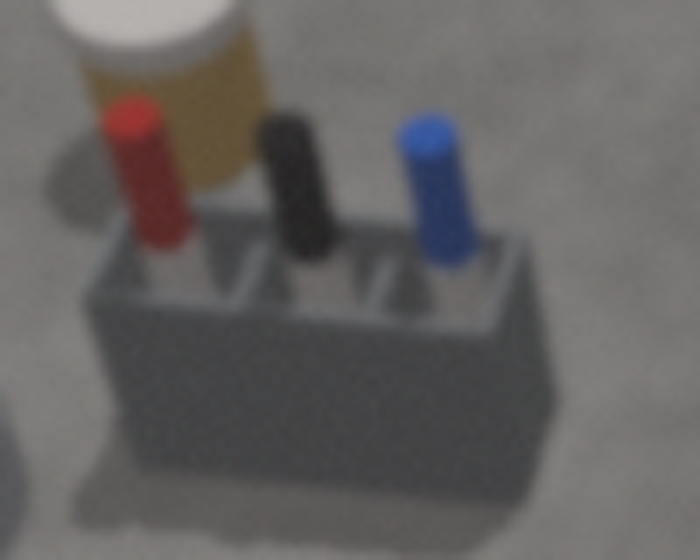

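```bash
python3 - <<'E'
from h import *
c=camera("top");s=camera("scene")
f=lambda U,V,x0,y0,k:((U+.5)/k-.5+x0,(V+.5)/k-.5+y0)
for n,a,b in[("blue",(180,232),(430,136)),("black",(320,215),(287,132)),("red",(470,200),(134,118))]:
    P,e=tri(f(*a,390,180,8),f(*b,160,190,7),c,s);print(n,P.round(4),round(e,4),"top z.144",onz(c,*f(*a,390,180,8),.144).round(4))
# holder rim corners
for a in[(98,190),(488,165),(115,325),(508,300)]: print("rim",onz(c,*f(*a,390,180,8),.085).round(4))
# base of each visible in top: cap lower
for n,a in[("blue low",(158,265)),("black low",(298,240)),("red low",(445,238))]: print(n,onz(c,*f(*a,390,180,8),.09).round(4))
go((.59,-.285,.22),np.radians(0))
E
```

```text
blue [ 0.5745 -0.2848  0.1424] 0.0021 top z.144 [ 0.5746 -0.2856  0.144 ]
black [ 0.5799 -0.3276  0.1413] 0.002 top z.144 [ 0.5798 -0.3282  0.144 ]
red [ 0.5843 -0.3733  0.143 ] 0.0014 top z.144 [ 0.5844 -0.3737  0.144 ]
rim [ 0.5978 -0.2678  0.085 ]
rim [ 0.6057 -0.3912  0.085 ]
rim [ 0.5546 -0.2726  0.085 ]
rim [ 0.5624 -0.3965  0.085 ]
blue low [ 0.573  -0.2858  0.09  ]
black low [ 0.5809 -0.3299  0.09  ]
red low [ 0.5815 -0.3762  0.09  ]
t 37.85 tcp [0.5013 0.0449 0.2104] jaw yaw deg -5.34 open 0.0261 F [-0.2  0.1  0.4] q [ 0.48  0.09 -0.45  0.   -0.99  2.57]
d tool [-0.0118  0.1192  0.3201]
twist -0.0931 or 3.0485
```

apply_moves:
  moves:
    - {"dx":-0.01,"dy":0.01,"dz":0.027,"twist":0.15}
    - {"dx":-0.01,"dy":0.02,"dz":0.054,"twist":0.3}
    - {"dx":-0.01,"dy":0.03,"dz":0.081,"twist":0.45}
    - {"dx":-0.01,"dy":0.04,"dz":0.108,"twist":0.6}
    - {"dx":-0.01,"dy":0.05,"dz":0.135,"twist":0.75}
    - {"dx":-0.01,"dy":0.06,"dz":0.162,"twist":0.9}
    - {"dx":-0.01,"dy":0.07,"dz":0.189,"twist":1.05}
    - {"dx":-0.01,"dy":0.08,"dz":0.216,"twist":1.2}
    - {"dx":-0.01,"dy":0.09,"dz":0.243,"twist":1.35}
    - {"dx":-0.01,"dy":0.1,"dz":0.27,"twist":1.5}
    - {"dx":-0.01,"dy":0.11,"dz":0.297,"twist":1.65}
    - {"dx":-0.01,"dy":0.11,"dz":0.32,"twist":1.8}
  claw: 0.045

```text
time_s: 39.05
tcp_pos: [0.581, -0.2854, 0.2155]
ee_rot: [-2.062, 0.316, 2.009]
contact_force: [1.2, 0.6, 0.4]
opening: 0.0445
```

```bash
python3 - <<'E'
from h import *
go((.5742,-.2853,.19),np.radians(3.66))
E
```

```text
t 39.05 tcp [ 0.581  -0.2854  0.2155] jaw yaw deg -108.79 open 0.0445 F [1.2 0.6 0.4] q [-0.17  0.33 -0.12 -0.02 -1.1   1.42]
d tool [0.0253 0.0027 0.007 ]
twist 1.1789 or -1.9627
```

apply_moves:
  moves:
    - {"dx":0,"dy":0.002,"dz":0.007,"twist":0.15}
    - {"dx":0.005,"dy":0.002,"dz":0.007,"twist":0.3}
    - {"dx":0.01,"dy":0.002,"dz":0.007,"twist":0.45}
    - {"dx":0.01,"dy":0.002,"dz":0.007,"twist":0.6}
    - {"dx":0.01,"dy":0.002,"dz":0.007,"twist":0.75}
    - {"dx":0.01,"dy":0.002,"dz":0.007,"twist":0.9}
    - {"dx":0.01,"dy":0.002,"dz":0.007,"twist":1.05}
    - {"dx":0.01,"dy":0.002,"dz":0.007,"twist":1.179}
    - {"dx":0.01,"dy":0.002,"dz":0.007,"twist":1.179}
    - {"dx":0.01,"dy":0.002,"dz":0.007,"twist":1.179}
    - {"dx":0.01,"dy":0.002,"dz":0.007,"twist":1.179}

```text
time_s: 40.15
tcp_pos: [0.5738, -0.2848, 0.2045]
ee_rot: [-1.26, 1.145, 1.244]
contact_force: [-1.0, 0.3, 0.4]
opening: 0.0448
```

```bash
python3 - <<'E'
from h import *
go((.5742,-.2853,.128),np.radians(3.66))
s=camera("scene");crop(s,"s25.png",150,120,300,270,4)
E
```

```text
t 40.15 tcp [ 0.5738 -0.2848  0.2045] jaw yaw deg -176.2 open 0.0448 F [-1.   0.3  0.4] q [-0.17  0.33 -0.14 -0.02 -1.07  0.25]
d tool [ 0.0765  0.0018 -0.0016]
twist 0.0025 or -3.1391
```

View pics/s25.png

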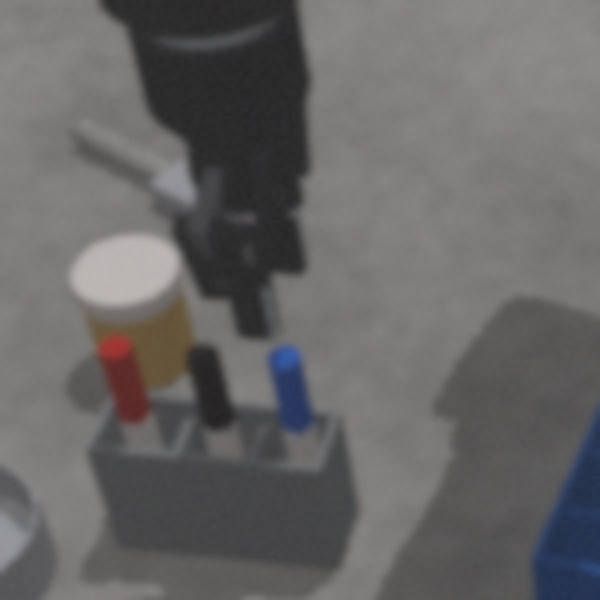

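apply_moves:
  moves:
    - {"dx":0.03,"dy":0.001,"dz":-0.0015,"twist":0}
    - {"dx":0.055,"dy":0.0015,"dz":-0.0015,"twist":0}
    - {"dx":0.0765,"dy":0.0018,"dz":-0.0015,"twist":0}
    - {"dx":0.0765,"dy":0.0018,"dz":-0.0015,"twist":0}
    - {"dx":0.0765,"dy":0.0018,"dz":-0.0015,"twist":0}
    - {"dx":0.0765,"dy":0.0018,"dz":-0.0015,"twist":0}

```text
time_s: 40.8
tcp_pos: [0.5752, -0.2855, 0.1297]
ee_rot: [-1.262, 1.144, 1.242]
contact_force: [-0.6, -0.1, -0.6]
opening: 0.0446
```

apply_moves:
  moves:
    - {"dx":0,"dy":0,"dz":0,"twist":0}
    - {"dx":0,"dy":0,"dz":0,"twist":0}
    - {"dx":0,"dy":0,"dz":0,"twist":0}
    - {"dx":0,"dy":0,"dz":0,"twist":0}
    - {"dx":0,"dy":0,"dz":0,"twist":0}
  claw: 0

```text
time_s: 41.3
tcp_pos: [0.576, -0.2858, 0.131]
ee_rot: [-1.264, 1.143, 1.241]
contact_force: [0.2, 1.2, 5.7]
opening: 0.0163
```

```bash
python3 - <<'E'
from h import *
go((.5742,-.2853,.128),np.radians(3.66))
s=camera("scene");crop(s,"s26.png",150,120,300,270,4)
E
```

```text
t 41.3 tcp [ 0.576  -0.2858  0.131 ] jaw yaw deg -176.16 open 0.0163 F [0.2 1.2 5.7] q [-0.17  0.4  -0.23 -0.02 -0.92  0.25]
d tool [0.0029 0.0018 0.0006]
twist 0.0032 or -3.1384
```

View pics/s26.png

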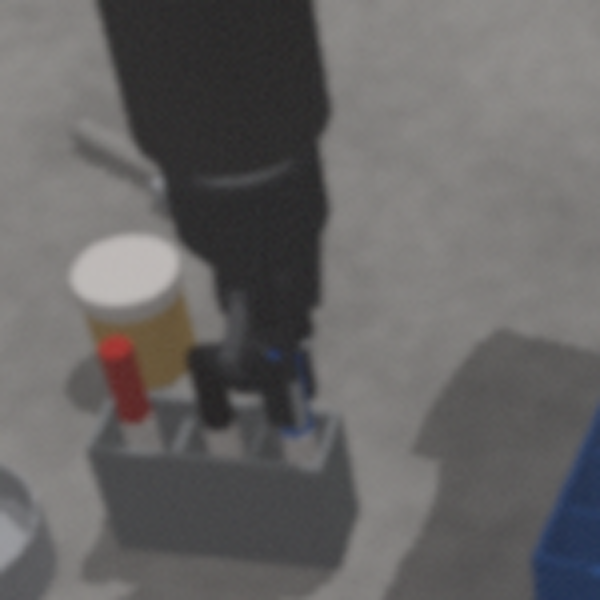

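apply_moves:
  moves:
    - {"dx":-0.02,"dy":0,"dz":0,"twist":0}
    - {"dx":-0.06,"dy":0,"dz":0,"twist":0}
    - {"dx":-0.1,"dy":0,"dz":0,"twist":0}
    - {"dx":-0.12,"dy":0,"dz":0,"twist":0}
    - {"dx":-0.12,"dy":0,"dz":0,"twist":0}
    - {"dx":-0.12,"dy":0,"dz":0,"twist":0}

```text
time_s: 41.95
tcp_pos: [0.5719, -0.2873, 0.2509]
ee_rot: [-1.263, 1.142, 1.24]
contact_force: [-0.4, -0.6, -2.1]
opening: 0.0165
```

```bash
python3 - <<'E'
from h import *
for i in range(3): print(c2w(-.063+.044*i,-.1093))
go(c2w(.025,-.1093,.25),TH+np.pi/2)
s=camera("scene");crop(s,"s27.png",150,80,300,230,4)
E
```

```text
[ 0.51589189 -0.11434412  0.        ]
[ 0.55970214 -0.11842601  0.        ]
[ 0.6035124  -0.12250791  0.        ]
t 41.95 tcp [ 0.5719 -0.2873  0.2509] jaw yaw deg -176.17 open 0.0165 F [-0.4 -0.6 -2.1] q [-0.17  0.29 -0.09 -0.02 -1.16  0.25]
d tool [ 0.0044 -0.0425  0.1623]
twist -1.4111 or 1.7305
```

View pics/s27.png

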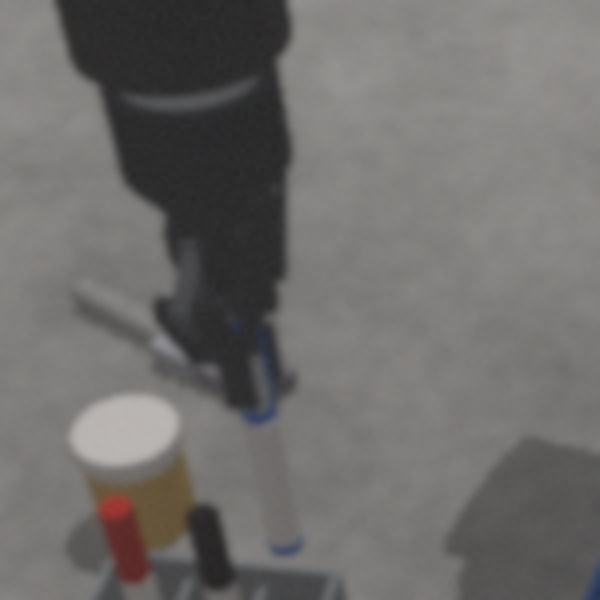

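apply_moves:
  moves:
    - {"dx":0,"dy":-0.005,"dz":0.02,"twist":-0.15}
    - {"dx":0,"dy":-0.01,"dz":0.04,"twist":-0.3}
    - {"dx":0,"dy":-0.015,"dz":0.06,"twist":-0.45}
    - {"dx":0,"dy":-0.02,"dz":0.08,"twist":-0.6}
    - {"dx":0,"dy":-0.025,"dz":0.1,"twist":-0.75}
    - {"dx":0,"dy":-0.03,"dz":0.12,"twist":-0.9}
    - {"dx":0,"dy":-0.035,"dz":0.14,"twist":-1.05}
    - {"dx":0,"dy":-0.0425,"dz":0.162,"twist":-1.2}
    - {"dx":0,"dy":-0.0425,"dz":0.162,"twist":-1.35}
    - {"dx":0,"dy":-0.0425,"dz":0.162,"twist":-1.411}
    - {"dx":0,"dy":-0.0425,"dz":0.162,"twist":-1.411}
    - {"dx":0,"dy":-0.0425,"dz":0.162,"twist":-1.411}

```text
time_s: 43.2
tcp_pos: [0.6026, -0.1228, 0.2522]
ee_rot: [-2.195, 0.085, 2.134]
contact_force: [-1.3, -0.6, -0.9]
opening: 0.0169
```

```bash
python3 - <<'E'
from h import *
go(c2w(.025,-.1093,.19),TH+np.pi/2)
s=camera("scene");crop(s,"s28.png",240,120,420,300,4);c=camera("top");crop(c,"t28.png",300,150,400,270,6)
E
```

```text
t 43.2 tcp [ 0.6026 -0.1228  0.2522] jaw yaw deg -95.43 open 0.0169 F [-1.3 -0.6 -0.9] q [ 0.11  0.25 -0.15 -0.01 -1.14  1.37]
d tool [0.0622 0.0007 0.0008]
twist -0.0019 or 3.1397
```

View pics/s28.png

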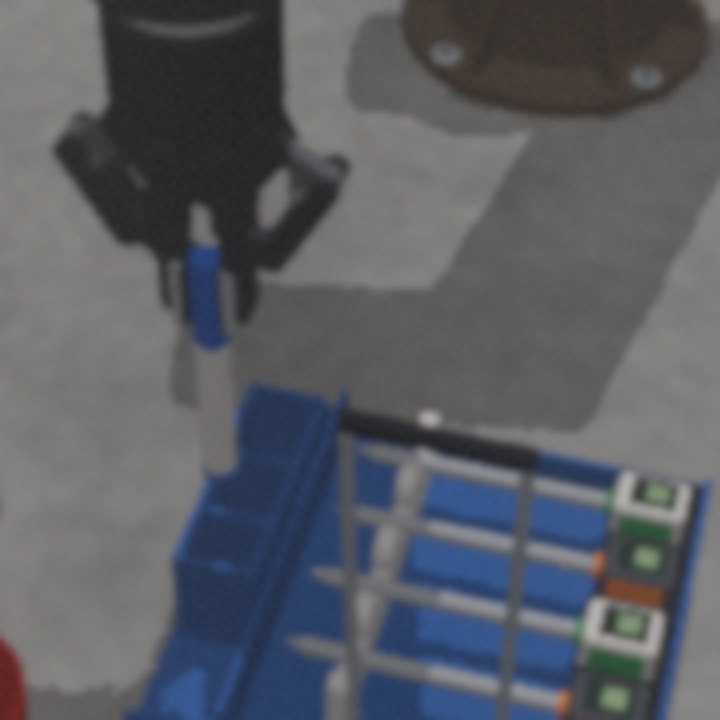

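View pics/t28.png

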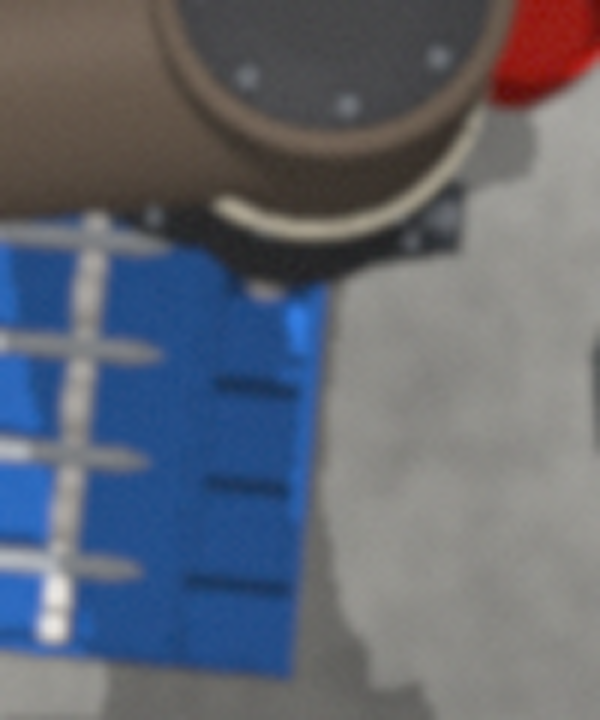

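```bash
python3 - <<'E'
from h import *
s=camera("scene");f=lambda U,V,x0,y0,k:((U+.5)/k-.5+x0,(V+.5)/k-.5+y0)
print(w2c(onz(s,*f(219,467,240,120,4),.126)))
for P in [c2w(.025,-.1093,.126)]: u=proj(s,P);print((u-[240,120])*4)
E
```

```text
[ 0.02793158 -0.10689894]
[214.78573615 460.40701635]
```

Foot is within 3 mm of the well's axis; lower.

apply_moves:
  moves:
    - {"dx":0.03,"dy":0.001,"dz":0.001,"twist":0}
    - {"dx":0.06,"dy":0.001,"dz":0.001,"twist":0}
    - {"dx":0.085,"dy":0.001,"dz":0.001,"twist":0}
    - {"dx":0.105,"dy":0.001,"dz":0.001,"twist":0}
    - {"dx":0.118,"dy":0.001,"dz":0.001,"twist":0}
    - {"dx":0.119,"dy":0.001,"dz":0.001,"twist":0}
    - {"dx":0.119,"dy":0.001,"dz":0.001,"twist":0}
    - {"dx":0.119,"dy":0.001,"dz":0.001,"twist":0}

```text
time_s: 44.15
tcp_pos: [0.6061, -0.1221, 0.1352]
ee_rot: [-2.198, 0.084, 2.131]
contact_force: [-0.3, -0.2, -0.2]
opening: 0.0162
```

```bash
python3 - <<'E'
from h import *
go(c2w(.025,-.1093,.131),TH+np.pi/2)
s=camera("scene");crop(s,"s29.png",240,120,420,300,4)
E
```

```text
t 44.15 tcp [ 0.6061 -0.1221  0.1352] jaw yaw deg -95.39 open 0.0162 F [-0.3 -0.2 -0.2] q [ 0.11  0.35 -0.29 -0.01 -0.9   1.38]
d tool [0.0041 0.0007 0.0027]
twist -0.0012 or 3.1404
```

View pics/s29.png

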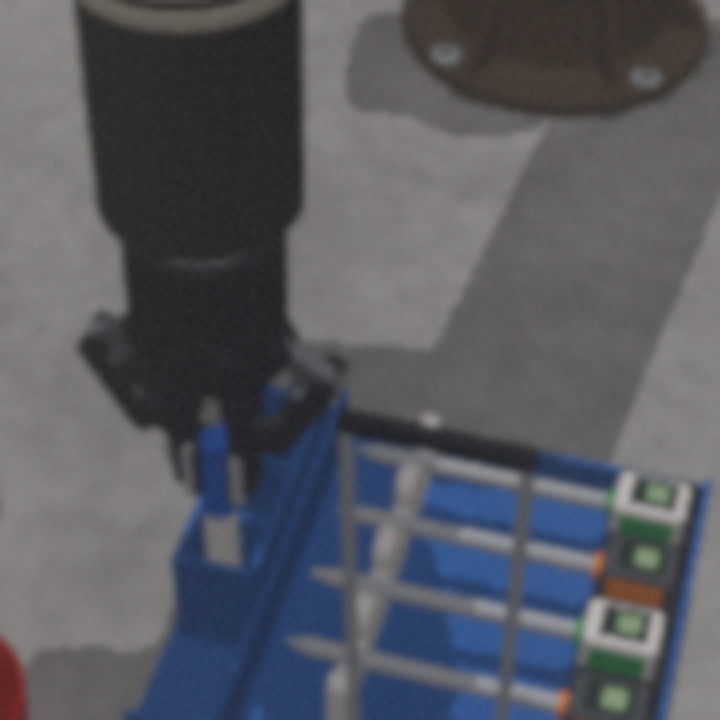

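apply_moves:
  moves:
    - {"dx":0.0035,"dy":0,"dz":0.002,"twist":0}
    - {"dx":0.0035,"dy":0,"dz":0.002,"twist":0}
    - {"dx":0.0035,"dy":0,"dz":0.002,"twist":0}

```text
time_s: 44.5
tcp_pos: [0.6042, -0.1218, 0.132]
ee_rot: [-2.199, 0.084, 2.131]
contact_force: [0.2, -0.2, -0.0]
opening: 0.0164
```

apply_moves:
  moves:
    - {"dx":0,"dy":0,"dz":0,"twist":0}
    - {"dx":0,"dy":0,"dz":0,"twist":0}
    - {"dx":0,"dy":0,"dz":0,"twist":0}
    - {"dx":-0.02,"dy":0,"dz":0,"twist":0}
    - {"dx":-0.05,"dy":0,"dz":0,"twist":0}
    - {"dx":-0.09,"dy":0,"dz":0,"twist":0}
    - {"dx":-0.1,"dy":0,"dz":0,"twist":0}
    - {"dx":-0.1,"dy":0,"dz":0,"twist":0}
  claw: 0.035

```text
time_s: 45.3
tcp_pos: [0.602, -0.1234, 0.2344]
ee_rot: [-2.204, 0.083, 2.126]
contact_force: [-0.1, -0.2, -0.8]
opening: 0.0352
```

```bash
python3 - <<'E'
from h import *
go((.58,-.328,.22),np.radians(3.66))
s=camera("scene");crop(s,"s30.png",150,170,350,310,4)
E
```

```text
t 45.3 tcp [ 0.602  -0.1234  0.2344] jaw yaw deg -95.38 open 0.0352 F [-0.1 -0.2 -0.8] q [ 0.11  0.26 -0.18 -0.01 -1.1   1.37]
d tool [0.0105 0.206  0.0031]
twist 1.4131 or -1.7285
```

View pics/s30.png

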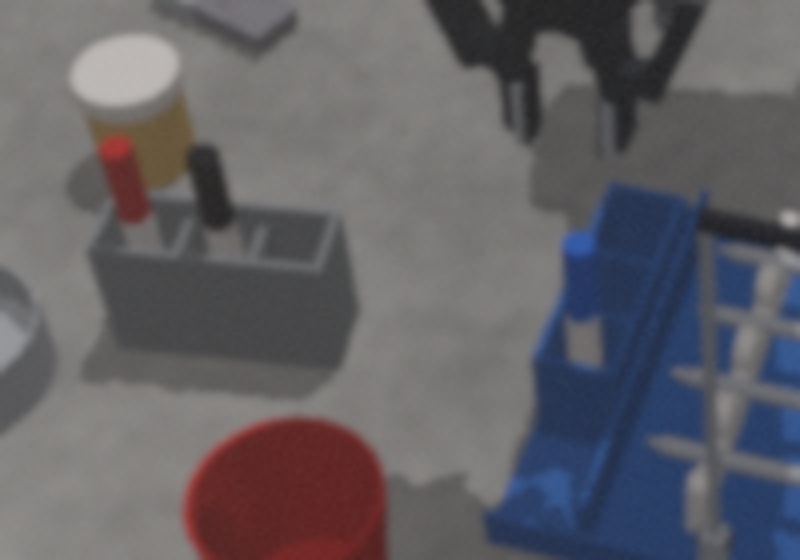

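apply_moves:
  moves:
    - {"dx":0,"dy":0.025,"dz":0,"twist":0.15}
    - {"dx":0,"dy":0.05,"dz":0,"twist":0.3}
    - {"dx":0,"dy":0.075,"dz":0.001,"twist":0.45}
    - {"dx":0,"dy":0.1,"dz":0.002,"twist":0.6}
    - {"dx":0,"dy":0.125,"dz":0.003,"twist":0.75}
    - {"dx":0,"dy":0.15,"dz":0.003,"twist":0.9}
    - {"dx":0,"dy":0.175,"dz":0.003,"twist":1.05}
    - {"dx":0,"dy":0.206,"dz":0.003,"twist":1.2}
    - {"dx":0,"dy":0.206,"dz":0.003,"twist":1.35}
    - {"dx":0.01,"dy":0.206,"dz":0.003,"twist":1.413}
    - {"dx":0.02,"dy":0.206,"dz":0.003,"twist":1.413}
    - {"dx":0.02,"dy":0.206,"dz":0.003,"twist":1.413}
  claw: 0.045

```text
time_s: 46.55
tcp_pos: [0.5781, -0.327, 0.2052]
ee_rot: [-1.258, 1.143, 1.242]
contact_force: [0.3, 0.4, 0.0]
opening: 0.045
```

```bash
python3 - <<'E'
from h import *
go((.580,-.3285,.128),np.radians(3.66))
s=camera("scene");crop(s,"s31.png",150,120,300,270,4)
E
```

```text
t 46.55 tcp [ 0.5781 -0.327   0.2052] jaw yaw deg -176.28 open 0.045 F [0.3 0.4 0. ] q [-0.24  0.37 -0.09 -0.03 -1.09  0.31]
d tool [ 0.0772  0.0005 -0.0028]
twist 0.001 or -3.1406
```

View pics/s31.png

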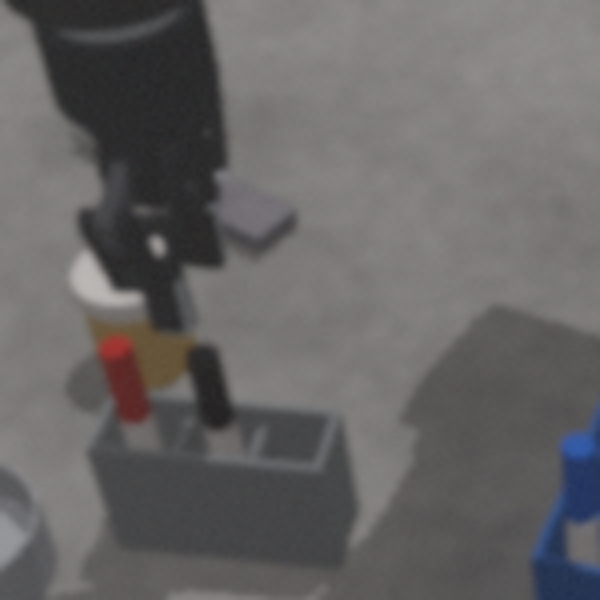

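apply_moves:
  moves:
    - {"dx":0.03,"dy":0,"dz":-0.0025,"twist":0}
    - {"dx":0.055,"dy":0,"dz":-0.0025,"twist":0}
    - {"dx":0.077,"dy":0.0005,"dz":-0.0025,"twist":0}
    - {"dx":0.077,"dy":0.0005,"dz":-0.0025,"twist":0}
    - {"dx":0.077,"dy":0.0005,"dz":-0.0025,"twist":0}
    - {"dx":0.077,"dy":0.0005,"dz":-0.0025,"twist":0}

```text
time_s: 47.2
tcp_pos: [0.5816, -0.3287, 0.1312]
ee_rot: [-1.262, 1.142, 1.24]
contact_force: [0.0, -0.0, 0.9]
opening: 0.045
```

apply_moves:
  moves:
    - {"dx":0.001,"dy":0,"dz":0,"twist":0}
    - {"dx":0.001,"dy":0,"dz":0,"twist":0}
    - {"dx":0.001,"dy":0,"dz":0,"twist":0}
    - {"dx":0.001,"dy":0,"dz":0,"twist":0}
    - {"dx":0.001,"dy":0,"dz":0,"twist":0}
  claw: 0

```text
time_s: 47.7
tcp_pos: [0.5824, -0.329, 0.1314]
ee_rot: [-1.264, 1.141, 1.238]
contact_force: [-0.7, 0.3, 6.0]
opening: 0.0164
```

apply_moves:
  moves:
    - {"dx":-0.02,"dy":0,"dz":0,"twist":0}
    - {"dx":-0.06,"dy":0,"dz":0,"twist":0}
    - {"dx":-0.1,"dy":0,"dz":0,"twist":0}
    - {"dx":-0.12,"dy":0,"dz":0,"twist":0}
    - {"dx":-0.12,"dy":0,"dz":0,"twist":0}
    - {"dx":-0.12,"dy":0,"dz":0,"twist":0}

```text
time_s: 48.3
tcp_pos: [0.578, -0.3306, 0.2512]
ee_rot: [-1.264, 1.14, 1.238]
contact_force: [-0.7, -0.1, -0.3]
opening: 0.0165
```

```bash
python3 - <<'E'
from h import *
go(c2w(-.019,-.1093,.25),TH+np.pi/2)
s=camera("scene");crop(s,"s32.png",150,80,300,230,4)
E
```

```text
t 48.3 tcp [ 0.578  -0.3306  0.2512] jaw yaw deg -176.2 open 0.0165 F [-0.7 -0.1 -0.3] q [-0.24  0.33 -0.03 -0.03 -1.18  0.32]
d tool [0.0038 0.0042 0.2129]
twist -1.4116 or 1.73
```

View pics/s32.png

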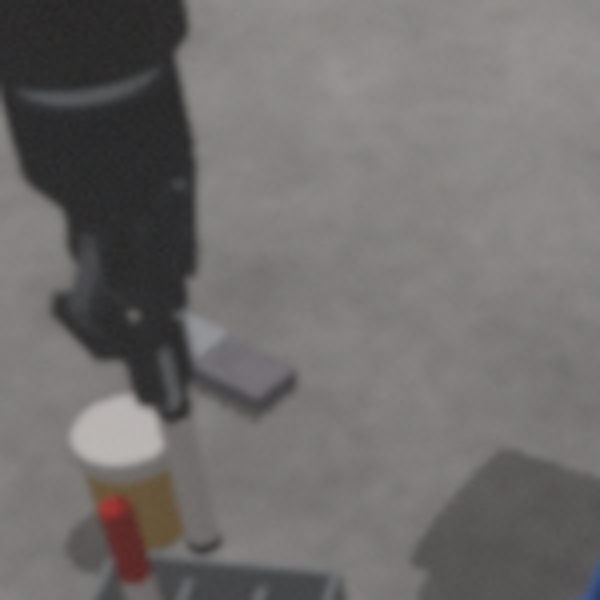

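apply_moves:
  moves:
    - {"dx":0,"dy":0.008,"dz":0.025,"twist":-0.15}
    - {"dx":0,"dy":0.012,"dz":0.05,"twist":-0.3}
    - {"dx":0,"dy":0.012,"dz":0.075,"twist":-0.45}
    - {"dx":0,"dy":0.01,"dz":0.1,"twist":-0.6}
    - {"dx":0,"dy":0.008,"dz":0.125,"twist":-0.75}
    - {"dx":0,"dy":0.006,"dz":0.15,"twist":-0.9}
    - {"dx":0,"dy":0.0042,"dz":0.175,"twist":-1.05}
    - {"dx":0,"dy":0.0042,"dz":0.2,"twist":-1.2}
    - {"dx":0,"dy":0.0042,"dz":0.213,"twist":-1.35}
    - {"dx":0,"dy":0.0042,"dz":0.213,"twist":-1.412}
    - {"dx":0,"dy":0.0042,"dz":0.213,"twist":-1.412}
    - {"dx":0,"dy":0.0042,"dz":0.213,"twist":-1.412}

```text
time_s: 49.55
tcp_pos: [0.5588, -0.1183, 0.2519]
ee_rot: [-2.198, 0.084, 2.131]
contact_force: [0.7, 0.3, -0.2]
opening: 0.0166
```

```bash
python3 - <<'E'
from h import *
go(c2w(-.019,-.1093,.135),TH+np.pi/2)
s=camera("scene");crop(s,"s33.png",240,120,420,300,4);print((proj(s,c2w(-.019,-.1093,.126))-[240,120])*4)
E
```

```text
t 49.55 tcp [ 0.5588 -0.1183  0.2519] jaw yaw deg -95.4 open 0.0166 F [ 0.7  0.3 -0.2] q [ 0.13  0.18 -0.24 -0.01 -1.12  1.36]
d tool [0.1169 0.0023 0.0026]
twist -0.0013 or 3.1403
[240.92315932 400.56086509]
```

View pics/s33.png

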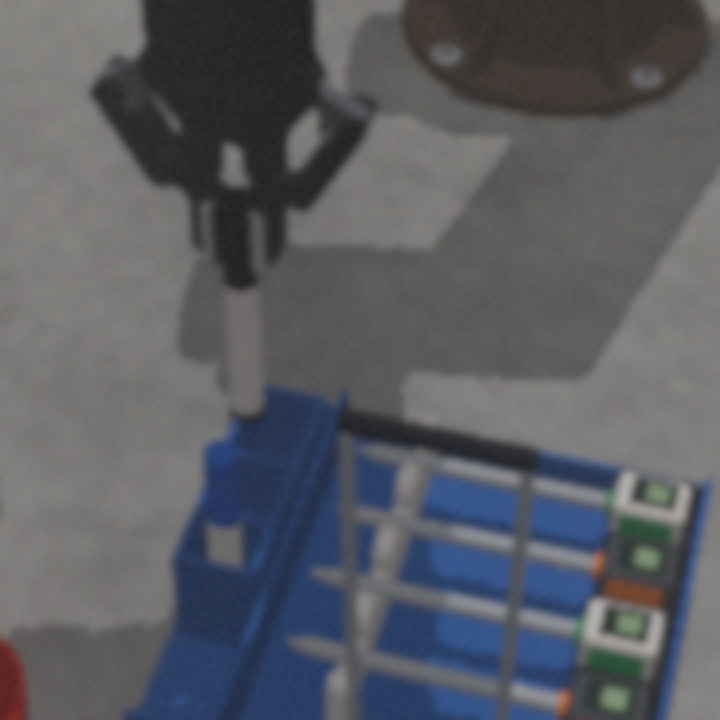

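apply_moves:
  moves:
    - {"dx":0.03,"dy":0.001,"dz":0.001,"twist":0}
    - {"dx":0.06,"dy":0.001,"dz":0.001,"twist":0}
    - {"dx":0.085,"dy":0.001,"dz":0.001,"twist":0}
    - {"dx":0.105,"dy":0.001,"dz":0.002,"twist":0}
    - {"dx":0.116,"dy":0.001,"dz":0.002,"twist":0}
    - {"dx":0.12,"dy":0.001,"dz":0.002,"twist":0}
    - {"dx":0.1205,"dy":0.001,"dz":0.002,"twist":0}
    - {"dx":0.1205,"dy":0.001,"dz":0.002,"twist":0}

```text
time_s: 50.4
tcp_pos: [0.5611, -0.1175, 0.1323]
ee_rot: [-2.199, 0.084, 2.13]
contact_force: [0.4, 0.6, -0.5]
opening: 0.0166
```

```bash
python3 - <<'E'
from h import *
go(c2w(-.019,-.1093,.1315),TH+np.pi/2)
s=camera("scene");crop(s,"s34.png",240,120,420,300,4)
E
```

```text
t 50.4 tcp [ 0.5611 -0.1175  0.1323] jaw yaw deg -95.42 open 0.0166 F [ 0.4  0.6 -0.5] q [ 0.13  0.29 -0.39 -0.02 -0.85  1.36]
d tool [0.0007 0.0011 0.0013]
twist -0.0018 or 3.1398
```

View pics/s34.png

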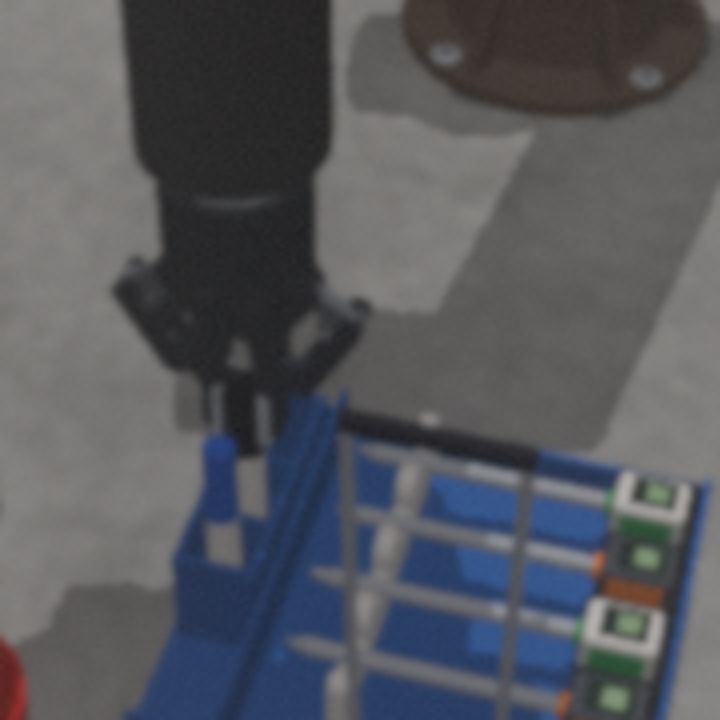

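apply_moves:
  moves:
    - {"dx":0.001,"dy":0,"dz":0,"twist":0}
    - {"dx":0.001,"dy":0,"dz":0,"twist":0}
    - {"dx":0.001,"dy":0,"dz":0,"twist":0}
    - {"dx":-0.02,"dy":0,"dz":0,"twist":0}
    - {"dx":-0.05,"dy":0,"dz":0,"twist":0}
    - {"dx":-0.09,"dy":0,"dz":0,"twist":0}
    - {"dx":-0.1,"dy":0,"dz":0,"twist":0}
    - {"dx":-0.1,"dy":0,"dz":0,"twist":0}
  claw: 0.035

```text
time_s: 51.25
tcp_pos: [0.5588, -0.119, 0.2346]
ee_rot: [-2.204, 0.083, 2.124]
contact_force: [0.0, -0.2, 0.2]
opening: 0.0348
```

```bash
python3 - <<'E'
from h import *
go((.5838,-.3745,.22),np.radians(3.66))
s=camera("scene");crop(s,"s35.png",150,170,350,310,4)
E
```

```text
t 51.25 tcp [ 0.5588 -0.119   0.2346] jaw yaw deg -95.41 open 0.0348 F [ 0.  -0.2  0.2] q [ 0.13  0.19 -0.27 -0.01 -1.07  1.36]
d tool [ 0.0114  0.2523 -0.0486]
twist 1.4125 or -1.7291
```

View pics/s35.png

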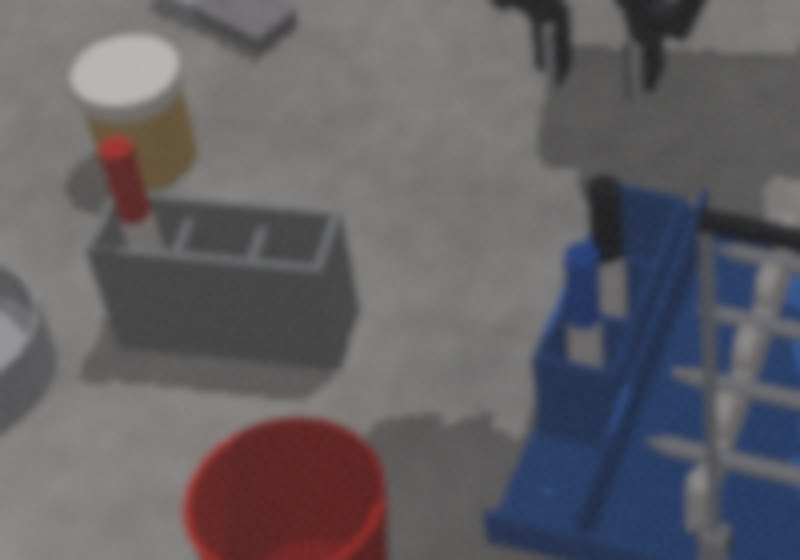

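apply_moves:
  moves:
    - {"dx":0,"dy":0.03,"dz":-0.006,"twist":0.15}
    - {"dx":0,"dy":0.06,"dz":-0.012,"twist":0.3}
    - {"dx":0,"dy":0.09,"dz":-0.018,"twist":0.45}
    - {"dx":0,"dy":0.12,"dz":-0.024,"twist":0.6}
    - {"dx":0,"dy":0.15,"dz":-0.03,"twist":0.75}
    - {"dx":0,"dy":0.18,"dz":-0.036,"twist":0.9}
    - {"dx":0,"dy":0.21,"dz":-0.042,"twist":1.05}
    - {"dx":0,"dy":0.24,"dz":-0.0486,"twist":1.2}
    - {"dx":0,"dy":0.2523,"dz":-0.0486,"twist":1.35}
    - {"dx":0.01,"dy":0.2523,"dz":-0.0486,"twist":1.4125}
    - {"dx":0.02,"dy":0.2523,"dz":-0.0486,"twist":1.4125}
    - {"dx":0.02,"dy":0.2523,"dz":-0.0486,"twist":1.4125}
  claw: 0.045

```text
time_s: 52.5
tcp_pos: [0.5818, -0.3734, 0.2058]
ee_rot: [-1.258, 1.142, 1.242]
contact_force: [0.4, -0.4, -0.0]
opening: 0.0452
```

```bash
python3 - <<'E'
from h import *
go((.5838,-.3745,.128),np.radians(3.66))
s=camera("scene");crop(s,"s36.png",130,120,280,270,4)
E
```

```text
t 52.5 tcp [ 0.5818 -0.3734  0.2058] jaw yaw deg -176.29 open 0.0452 F [ 0.4 -0.4 -0. ] q [-0.3   0.41 -0.02 -0.03 -1.12  0.38]
d tool [ 0.0778  0.0005 -0.0025]
twist 0.0009 or -3.1407
```

View pics/s36.png

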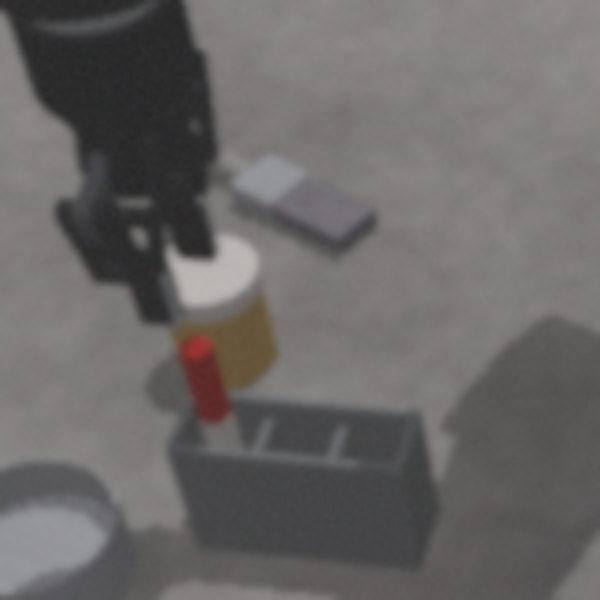

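apply_moves:
  moves:
    - {"dx":0.03,"dy":0,"dz":-0.0025,"twist":0}
    - {"dx":0.055,"dy":0,"dz":-0.0025,"twist":0}
    - {"dx":0.077,"dy":0.0005,"dz":-0.0025,"twist":0}
    - {"dx":0.077,"dy":0.0005,"dz":-0.0025,"twist":0}
    - {"dx":0.077,"dy":0.0005,"dz":-0.0025,"twist":0}
    - {"dx":0.077,"dy":0.0005,"dz":-0.0025,"twist":0}

```text
time_s: 53.15
tcp_pos: [0.5854, -0.375, 0.1321]
ee_rot: [-1.262, 1.141, 1.24]
contact_force: [1.0, 0.9, 1.1]
opening: 0.0453
```

apply_moves:
  moves:
    - {"dx":0.001,"dy":0,"dz":0,"twist":0}
    - {"dx":0.001,"dy":0,"dz":0,"twist":0}
    - {"dx":0.001,"dy":0,"dz":0,"twist":0}
    - {"dx":0.001,"dy":0,"dz":0,"twist":0}
    - {"dx":0.001,"dy":0,"dz":0,"twist":0}
  claw: 0

```text
time_s: 53.65
tcp_pos: [0.586, -0.3754, 0.1323]
ee_rot: [-1.264, 1.14, 1.238]
contact_force: [0.1, 0.2, 5.7]
opening: 0.0167
```

apply_moves:
  moves:
    - {"dx":-0.02,"dy":0,"dz":0,"twist":0}
    - {"dx":-0.06,"dy":0,"dz":0,"twist":0}
    - {"dx":-0.1,"dy":0,"dz":0,"twist":0}
    - {"dx":-0.12,"dy":0,"dz":0,"twist":0}
    - {"dx":-0.12,"dy":0,"dz":0,"twist":0}
    - {"dx":-0.12,"dy":0,"dz":0,"twist":0}

```text
time_s: 54.25
tcp_pos: [0.5816, -0.377, 0.2522]
ee_rot: [-1.264, 1.139, 1.238]
contact_force: [0.2, -0.9, 0.1]
opening: 0.0166
```

```bash
python3 - <<'E'
from h import *
go(c2w(-.063,-.1093,.25),TH+np.pi/2)
s=camera("scene");crop(s,"s37.png",130,80,280,230,4)
E
```

```text
t 54.25 tcp [ 0.5816 -0.377   0.2522] jaw yaw deg -176.2 open 0.0166 F [ 0.2 -0.9  0.1] q [-0.31  0.38  0.04 -0.03 -1.21  0.38]
d tool [0.004  0.0482 0.2664]
twist -1.4115 or 1.7301
```

View pics/s37.png

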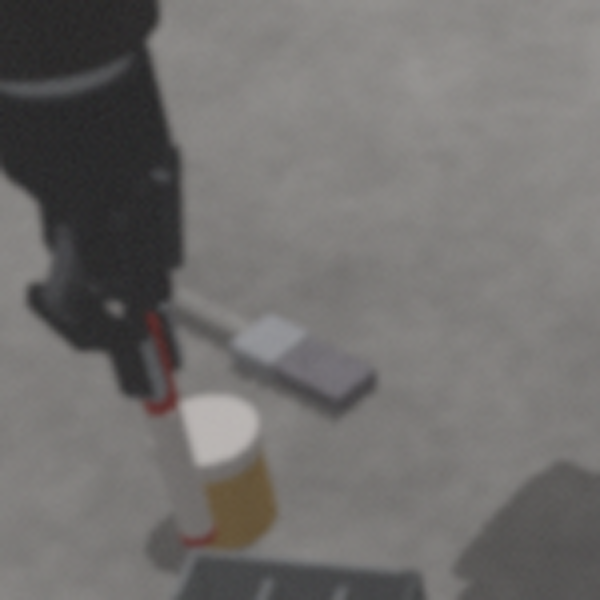

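apply_moves:
  moves:
    - {"dx":0,"dy":0.008,"dz":0.03,"twist":-0.15}
    - {"dx":0,"dy":0.016,"dz":0.06,"twist":-0.3}
    - {"dx":0,"dy":0.024,"dz":0.09,"twist":-0.45}
    - {"dx":0,"dy":0.032,"dz":0.12,"twist":-0.6}
    - {"dx":0,"dy":0.04,"dz":0.15,"twist":-0.75}
    - {"dx":0,"dy":0.048,"dz":0.18,"twist":-0.9}
    - {"dx":0,"dy":0.0482,"dz":0.21,"twist":-1.05}
    - {"dx":0,"dy":0.0482,"dz":0.24,"twist":-1.2}
    - {"dx":0,"dy":0.0482,"dz":0.2664,"twist":-1.35}
    - {"dx":0,"dy":0.0482,"dz":0.2664,"twist":-1.4115}
    - {"dx":0,"dy":0.0482,"dz":0.2664,"twist":-1.4115}
    - {"dx":0,"dy":0.0482,"dz":0.2664,"twist":-1.4115}

```text
time_s: 55.5
tcp_pos: [0.515, -0.1143, 0.2523]
ee_rot: [-2.198, 0.083, 2.13]
contact_force: [-0.3, -0.7, -1.1]
opening: 0.0164
```

```bash
python3 - <<'E'
from h import *
go(c2w(-.063,-.1093,.1325),TH+np.pi/2)
s=camera("scene");crop(s,"s38.png",240,120,420,300,4);print((proj(s,c2w(-.063,-.1093,.126))-[240,120])*4)
E
```

```text
t 55.5 tcp [ 0.515  -0.1143  0.2523] jaw yaw deg -95.41 open 0.0164 F [-0.3 -0.7 -1.1] q [ 0.15  0.1  -0.33 -0.01 -1.1   1.34]
d tool [0.1197 0.0023 0.0028]
twist -0.0016 or 3.14
[265.53716529 344.20284099]
```

View pics/s38.png

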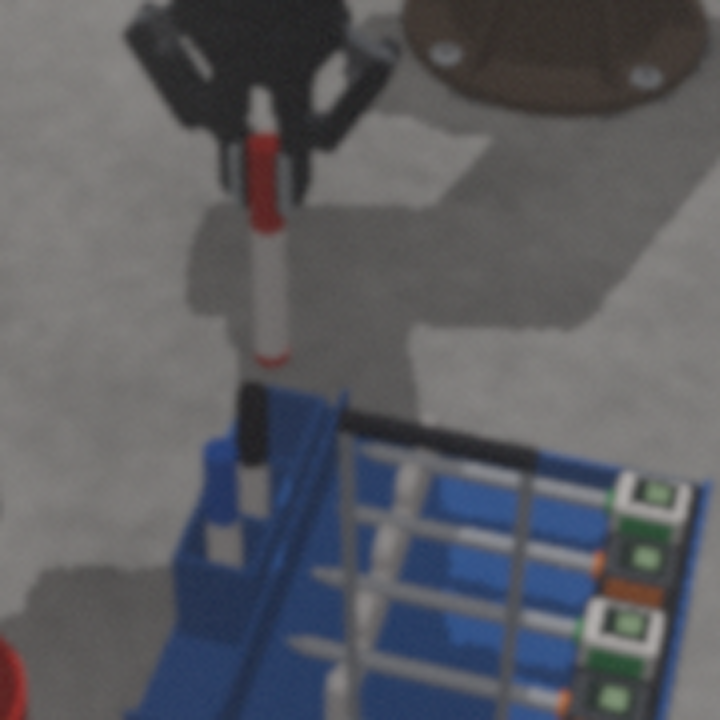

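apply_moves:
  moves:
    - {"dx":0.03,"dy":0.001,"dz":0.001,"twist":0}
    - {"dx":0.06,"dy":0.001,"dz":0.001,"twist":0}
    - {"dx":0.085,"dy":0.001,"dz":0.001,"twist":0}
    - {"dx":0.105,"dy":0.001,"dz":0.002,"twist":0}
    - {"dx":0.116,"dy":0.001,"dz":0.002,"twist":0}
    - {"dx":0.12,"dy":0.001,"dz":0.002,"twist":0}
    - {"dx":0.12,"dy":0.001,"dz":0.002,"twist":0}
    - {"dx":0.12,"dy":0.001,"dz":0.002,"twist":0}

```text
time_s: 56.35
tcp_pos: [0.5173, -0.1136, 0.1329]
ee_rot: [-2.198, 0.084, 2.128]
contact_force: [0.2, 0.9, -0.5]
opening: 0.0162
```

```bash
python3 - <<'E'
from h import *
go(c2w(-.063,-.1093,.132),TH+np.pi/2)
s=camera("scene");crop(s,"s39.png",240,120,420,300,4)
E
```

```text
t 56.35 tcp [ 0.5173 -0.1136  0.1329] jaw yaw deg -95.48 open 0.0162 F [ 0.2  0.9 -0.5] q [ 0.15  0.22 -0.49 -0.02 -0.83  1.34]
d tool [0.0009 0.0009 0.0014]
twist -0.0027 or 3.1389
```

View pics/s39.png

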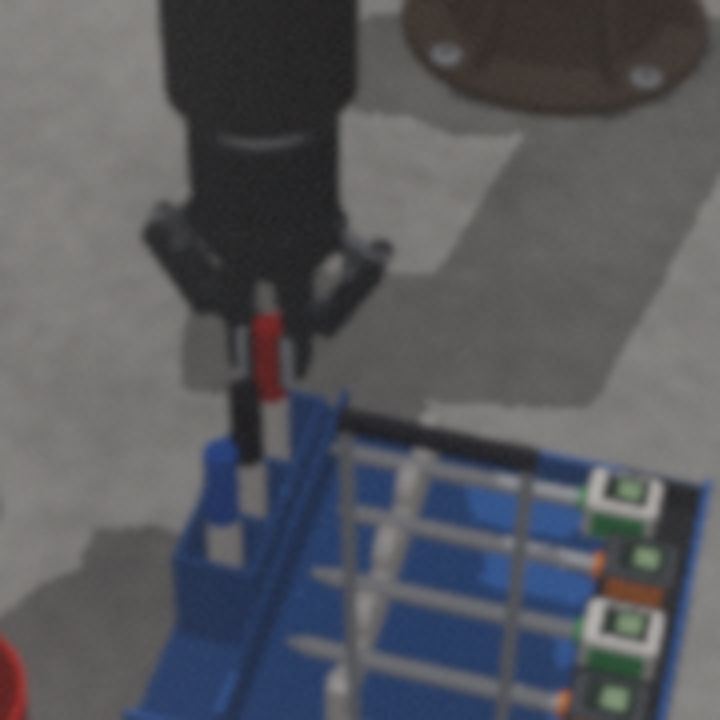

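apply_moves:
  moves:
    - {"dx":0.001,"dy":0,"dz":0,"twist":0}
    - {"dx":0.001,"dy":0,"dz":0,"twist":0}
    - {"dx":0.001,"dy":0,"dz":0,"twist":0}
    - {"dx":-0.02,"dy":0,"dz":0,"twist":0}
    - {"dx":-0.05,"dy":0,"dz":0,"twist":0}
    - {"dx":-0.09,"dy":0,"dz":0,"twist":0}
    - {"dx":-0.11,"dy":0,"dz":0.05,"twist":0}
    - {"dx":-0.11,"dy":0,"dz":0.1,"twist":0}
    - {"dx":-0.11,"dy":0,"dz":0.1,"twist":0}
  claw: 0.035

```text
time_s: 57.3
tcp_pos: [0.4093, -0.1058, 0.2402]
ee_rot: [-2.198, 0.083, 2.126]
contact_force: [1.0, 0.3, -0.0]
opening: 0.0348
```

```bash
python3 - <<'E'
from h import *
go()
s=camera("scene");crop(s,"s40.png",270,190,430,330,5);c=camera("top");crop(c,"t40.png",235,150,375,270,5)
E
```

```text
t 57.3 tcp [ 0.4093 -0.1058  0.2402] jaw yaw deg -95.5 open 0.0348 F [ 1.   0.3 -0. ] q [ 0.21 -0.08 -0.54 -0.01 -1.07  1.27]
```

View pics/s40.png

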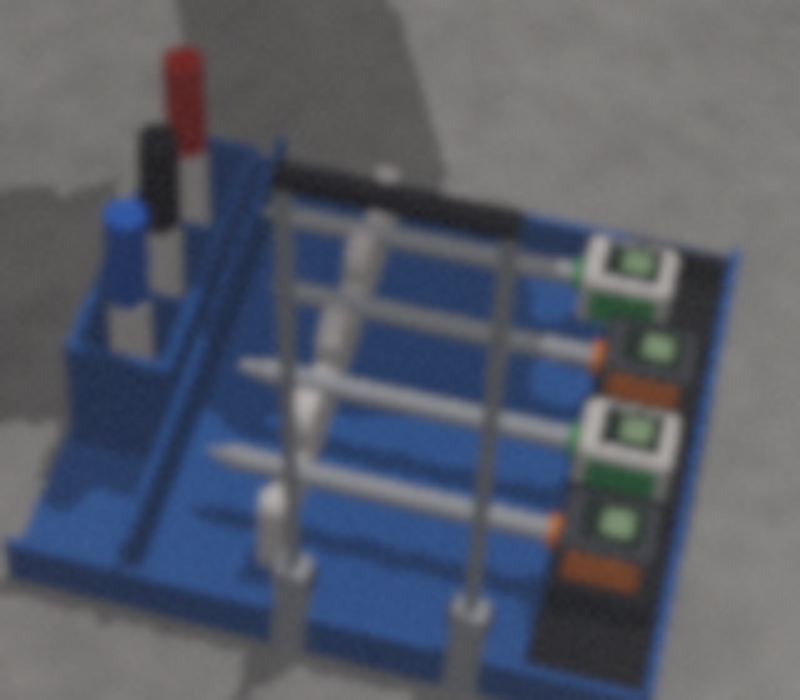

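View pics/t40.png

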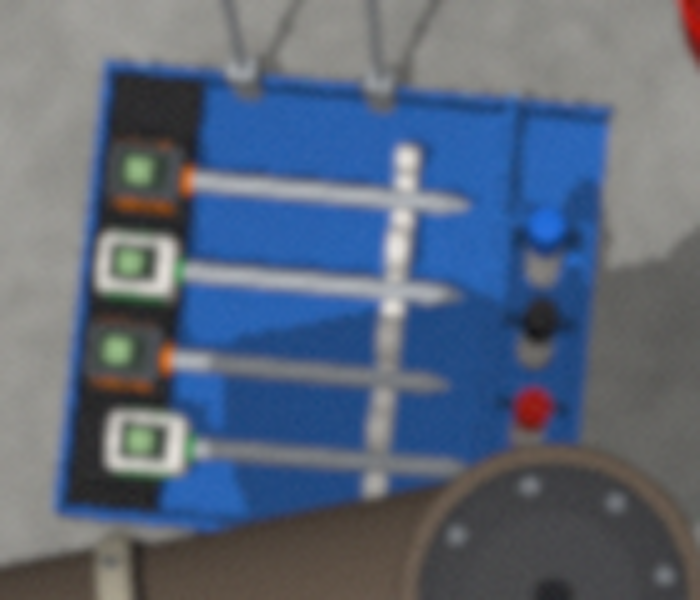

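```bash
python3 - <<'E'
from h import *
c=camera("top");s=camera("scene")
f=lambda U,V,x0,y0,k:((U+.5)/k-.5+x0,(V+.5)/k-.5+y0)
for n,a,b,t in[("A",(138,170),(617,523),(468,205)),("B",(129,263),(637,430),(460,294)),("C",(116,350),(659,348),(447,383)),("D",(139,440),(637,262),(462,467))]:
    P,e=tri(f(*a,235,150,5),f(*b,270,190,5),c,s)
    print(n,"patch@.05",w2c(onz(c,*f(*a,235,150,5),.05)).round(4),w2c(onz(s,*f(*b,270,190,5),.05)).round(4),"tri",P.round(3),"tip",w2c(onz(c,*f(*t,235,150,5),.035)).round(4))
for n,a in[("blue",(548,228)),("black",(540,322)),("red",(532,407))]: print(n,w2c(onz(c,*f(*a,235,150,5),.144)).round(4))
E
```

```text
A patch@.05 [0.0579 0.1089] [0.0581 0.1094] tri [0.657 0.092 0.05 ] tip [ 0.058  -0.0642]
B patch@.05 [0.0085 0.1084] [0.0093 0.1095] tri [0.607 0.096 0.049] tip [ 0.0104 -0.0644]
C patch@.05 [-0.0377  0.1102] [-0.0373  0.1114] tri [0.562 0.103 0.049] tip [-0.0371 -0.0621]
D patch@.05 [-0.0833  0.0933] [-0.0837  0.0942] tri [0.514 0.09  0.05 ] tip [-0.0803 -0.074 ]
blue [ 0.0292 -0.1072]
black [-0.0174 -0.1075]
red [-0.0593 -0.1074]
```

```bash
python3 - <<'E'
from h import *
go(c2w(-.082,.0365,.14),np.radians(-4.2))
E
```

```text
t 57.5 tcp [ 0.4149 -0.1057  0.2401] jaw yaw deg -95.45 open 0.0351 F [ 0.2 -0.3  0.1] q [ 0.21 -0.07 -0.54 -0.01 -1.07  1.27]
d tool [ 0.1056 -0.1447 -0.0786]
twist 1.549 or -1.5926
```

apply_moves:
  moves:
    - {"dx":0,"dy":-0.02,"dz":-0.005,"twist":0.15}
    - {"dx":0,"dy":-0.04,"dz":-0.01,"twist":0.3}
    - {"dx":0,"dy":-0.06,"dz":-0.02,"twist":0.45}
    - {"dx":0,"dy":-0.08,"dz":-0.03,"twist":0.6}
    - {"dx":0,"dy":-0.1,"dz":-0.04,"twist":0.75}
    - {"dx":0,"dy":-0.12,"dz":-0.06,"twist":0.9}
    - {"dx":0.03,"dy":-0.1447,"dz":-0.0786,"twist":1.05}
    - {"dx":0.06,"dy":-0.1447,"dz":-0.0786,"twist":1.2}
    - {"dx":0.09,"dy":-0.1447,"dz":-0.0786,"twist":1.35}
    - {"dx":0.105,"dy":-0.1447,"dz":-0.0786,"twist":1.5}
    - {"dx":0.1056,"dy":-0.1447,"dz":-0.0786,"twist":1.549}
    - {"dx":0.1056,"dy":-0.1447,"dz":-0.0786,"twist":1.549}
  claw: 0.026

```text
time_s: 58.7
tcp_pos: [0.5111, 0.0326, 0.1383]
ee_rot: [-1.157, 1.209, 1.139]
contact_force: [0.2, 0.3, 1.0]
opening: 0.0262
```

```bash
python3 - <<'E'
from h import *
go(c2w(-.082,.0365,.055),np.radians(-4.2))
s=camera("scene");crop(s,"s41.png",270,160,430,310,5)
E
```

```text
t 58.7 tcp [0.5111 0.0326 0.1383] jaw yaw deg 175.73 open 0.0262 F [0.2 0.3 1. ] q [ 0.45  0.19 -0.53  0.   -0.82 -0.52]
d tool [ 0.0832  0.0031 -0.0015]
twist -0.0012 or 3.1404
```

View pics/s41.png

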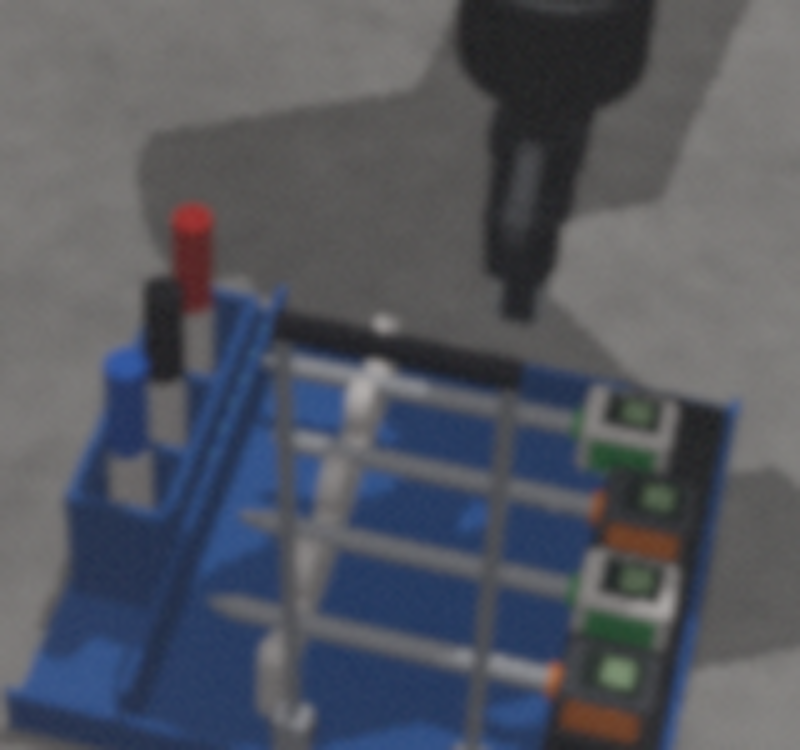

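apply_moves:
  moves:
    - {"dx":0.03,"dy":0.001,"dz":-0.001,"twist":0}
    - {"dx":0.055,"dy":0.002,"dz":-0.001,"twist":0}
    - {"dx":0.075,"dy":0.003,"dz":-0.0015,"twist":0}
    - {"dx":0.087,"dy":0.003,"dz":-0.0015,"twist":0}
    - {"dx":0.087,"dy":0.003,"dz":-0.0015,"twist":0}
    - {"dx":0.087,"dy":0.003,"dz":-0.0015,"twist":0}

```text
time_s: 59.35
tcp_pos: [0.5117, 0.0329, 0.0524]
ee_rot: [-1.16, 1.206, 1.141]
contact_force: [-0.1, -0.2, 0.7]
opening: 0.0262
```

apply_moves:
  moves:
    - {"dx":0.001,"dy":0,"dz":0,"twist":0}
    - {"dx":0.001,"dy":0,"dz":0,"twist":0}
    - {"dx":0.001,"dy":0,"dz":0,"twist":0}
    - {"dx":0.001,"dy":0,"dz":0,"twist":0}
    - {"dx":0.001,"dy":0,"dz":0,"twist":0}
  claw: 0

```text
time_s: 59.85
tcp_pos: [0.5096, 0.0326, 0.0519]
ee_rot: [-1.158, 1.209, 1.142]
contact_force: [-8.3, 2.8, 4.0]
opening: 0.0076
```

apply_moves:
  moves:
    - {"dx":-0.005,"dy":0,"dz":0,"twist":0}
    - {"dx":-0.012,"dy":0,"dz":0,"twist":0}
    - {"dx":-0.022,"dy":0,"dz":0,"twist":0}
    - {"dx":-0.025,"dy":0,"dz":0,"twist":0}
    - {"dx":-0.025,"dy":0,"dz":0,"twist":0}

```text
time_s: 60.35
tcp_pos: [0.5095, 0.0324, 0.078]
ee_rot: [-1.159, 1.207, 1.141]
contact_force: [-0.7, 0.2, -1.7]
opening: 0.007
```

```bash
python3 - <<'E'
from h import *
go(c2w(-.087,.0515,.077),TH)
s=camera("scene");crop(s,"s42.png",270,190,430,330,5)
E
```

```text
t 60.35 tcp [0.5095 0.0324 0.078 ] jaw yaw deg 175.86 open 0.007 F [-0.7  0.2 -1.7] q [ 0.45  0.27 -0.6  -0.   -0.67 -0.52]
d tool [0.0011 0.0038 0.0154]
twist 0.0207 or -3.1209
```

View pics/s42.png

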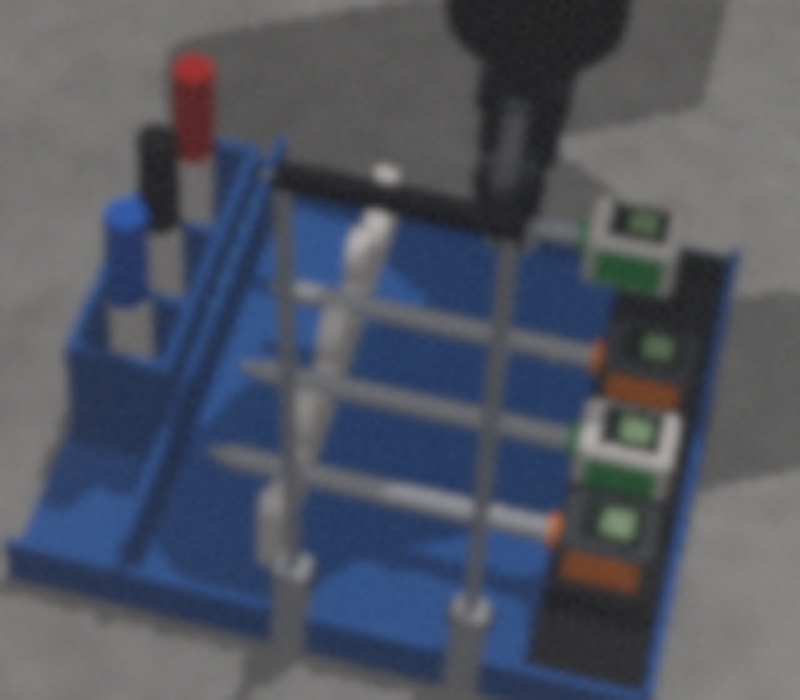

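apply_moves:
  moves:
    - {"dx":0,"dy":0.002,"dz":0.006,"twist":0.01}
    - {"dx":0,"dy":0.004,"dz":0.0154,"twist":0.02}
    - {"dx":0,"dy":0.004,"dz":0.0154,"twist":0.02}
    - {"dx":0,"dy":0.004,"dz":0.0154,"twist":0.02}

```text
time_s: 60.8
tcp_pos: [0.5061, 0.0481, 0.0773]
ee_rot: [-1.144, 1.217, 1.128]
contact_force: [0.5, 0.4, -2.1]
opening: 0.0073
```

```bash
python3 - <<'E'
from h import *
go(c2w(-.087,.0515,.0525),TH)
s=camera("scene");crop(s,"s43.png",270,190,430,330,5);c=camera("top");crop(c,"t43.png",235,150,375,270,5)
f=lambda U,V,x0,y0,k:((U+.5)/k-.5+x0,(V+.5)/k-.5+y0)
E
```

```text
t 60.8 tcp [0.5061 0.0481 0.0773] jaw yaw deg 174.74 open 0.0073 F [ 0.5  0.4 -2.1] q [ 0.48  0.27 -0.6   0.   -0.67 -0.57]
d tool [ 0.0248 -0.0001 -0.0005]
twist 0.0012 or -3.1404
```

View pics/s43.png

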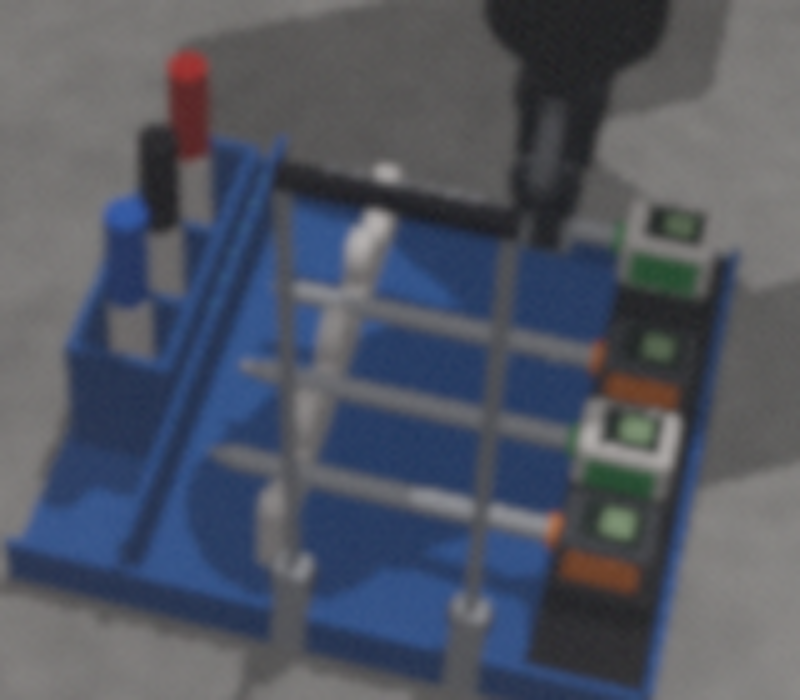

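View pics/t43.png

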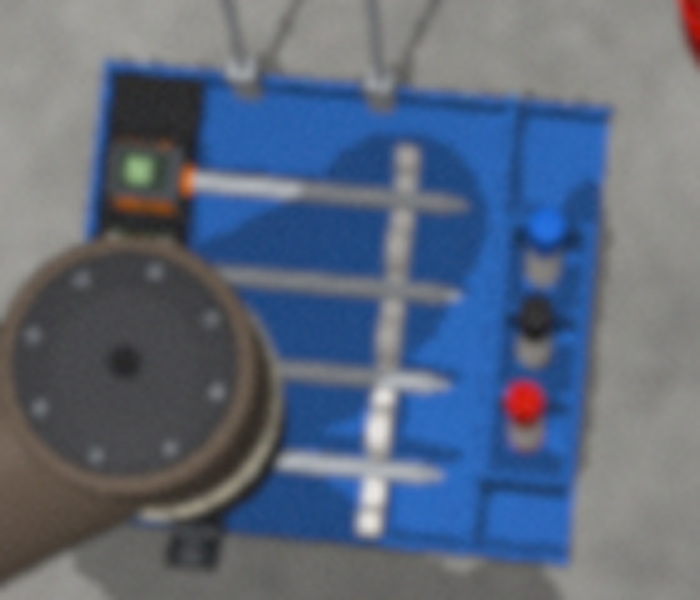

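```bash
python3 - <<'E'
from h import *
s=camera("scene");c=camera("top")
f=lambda U,V,x0,y0,k:((U+.5)/k-.5+x0,(V+.5)/k-.5+y0)
print(w2c(onz(s,*f(680,222,270,190,5),.076)),"tip",w2c(onz(c,*f(443,472,235,150,5),.06)))
go(c2w(-.087,.0515,.052),TH)
E
```

```text
[-0.08845591  0.10907195] tip [-0.08634434 -0.06511553]
t 61.0 tcp [0.5062 0.0477 0.0774] jaw yaw deg 174.7 open 0.007 F [-0.  -0.1 -1.2] q [ 0.48  0.27 -0.6   0.   -0.67 -0.57]
d tool [ 0.0254  0.0001 -0.0001]
twist 0.0003 or -3.1413
```

apply_moves:
  moves:
    - {"dx":0.01,"dy":0,"dz":0,"twist":0}
    - {"dx":0.018,"dy":0,"dz":0,"twist":0}
    - {"dx":0.024,"dy":0,"dz":0,"twist":0}
    - {"dx":0.0255,"dy":0,"dz":0,"twist":0}
    - {"dx":0.0255,"dy":0,"dz":0,"twist":0}

```text
time_s: 61.5
tcp_pos: [0.5065, 0.0478, 0.0519]
ee_rot: [-1.143, 1.218, 1.128]
contact_force: [-4.3, -0.7, 8.2]
opening: 0.0076
```

apply_moves:
  moves:
    - {"dx":0,"dy":0,"dz":0,"twist":0}
    - {"dx":0,"dy":0,"dz":0,"twist":0}
    - {"dx":0,"dy":0,"dz":0,"twist":0}
    - {"dx":-0.02,"dy":0,"dz":0,"twist":0}
    - {"dx":-0.06,"dy":0,"dz":0,"twist":0}
    - {"dx":-0.1,"dy":0,"dz":0,"twist":0}
    - {"dx":-0.14,"dy":0,"dz":0,"twist":0}
    - {"dx":-0.18,"dy":0.03,"dz":0,"twist":0}
    - {"dx":-0.2,"dy":0.06,"dz":0,"twist":0}
    - {"dx":-0.2,"dy":0.06,"dz":0,"twist":0}
  claw: 0.026

```text
time_s: 62.5
tcp_pos: [0.4396, 0.0507, 0.2534]
ee_rot: [-1.144, 1.211, 1.126]
contact_force: [1.1, 0.1, 1.5]
opening: 0.0261
```

```bash
python3 - <<'E'
from h import *
go()
s=camera("scene");crop(s,"s44.png",270,190,430,330,5);c=camera("top");crop(c,"t44.png",235,90,375,270,4)
E
```

```text
t 62.5 tcp [0.4396 0.0507 0.2534] jaw yaw deg 174.75 open 0.0261 F [1.1 0.1 1.5] q [ 0.57 -0.06 -0.5   0.   -1.09 -0.66]
```

View pics/s44.png

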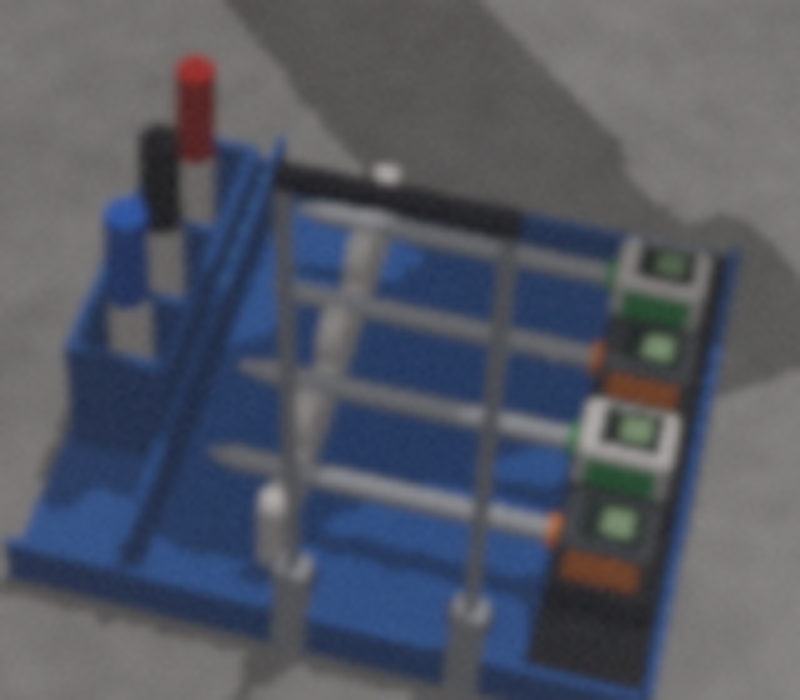

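View pics/t44.png

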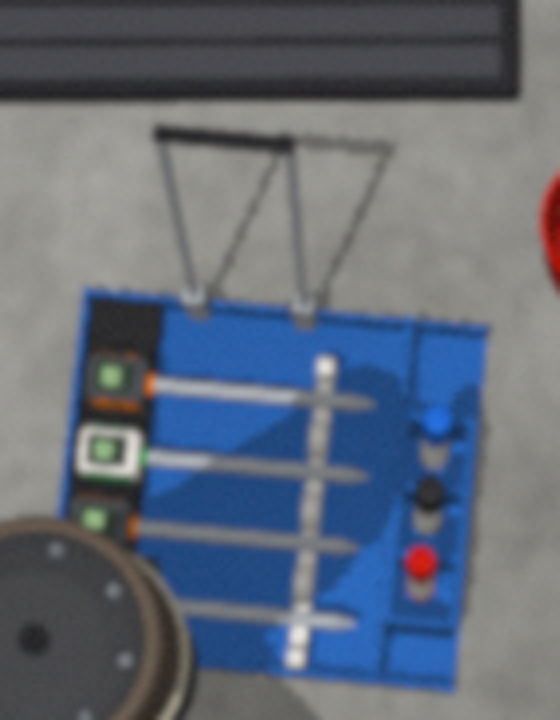

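```bash
python3 - <<'E'
from h import *
s=camera("scene");c=camera("top")
f=lambda U,V,x0,y0,k:((U+.5)/k-.5+x0,(V+.5)/k-.5+y0)
for a,b in[((155,133),(522,222)),((293,146),(276,178))]:
    P,e=tri(f(*a,235,90,4),f(*b,270,190,5),c,s);print(P.round(4),round(e,4),w2c(P).round(4))
go(c2w(.1426,.0265,.36),TH)
E
```

```text
[0.7385 0.038  0.3077] 0.0019 [0.1445 0.063 ]
[ 0.7317 -0.0381  0.3049] 0.0011 [ 0.1448 -0.0134]
t 62.7 tcp [0.4409 0.0504 0.2494] jaw yaw deg 174.71 open 0.026 F [ 0.1  0.3 -0.6] q [ 0.56 -0.05 -0.5   0.   -1.09 -0.66]
d tool [-0.1027 -0.2985 -0.0197]
twist 0.0006 or -3.141
```

apply_moves:
  moves:
    - {"dx":-0.04,"dy":-0.01,"dz":-0.01,"twist":0}
    - {"dx":-0.08,"dy":-0.03,"dz":-0.02,"twist":0}
    - {"dx":-0.11,"dy":-0.06,"dz":-0.02,"twist":0}
    - {"dx":-0.12,"dy":-0.1,"dz":-0.02,"twist":0}
    - {"dx":-0.12,"dy":-0.14,"dz":-0.02,"twist":0}
    - {"dx":-0.12,"dy":-0.18,"dz":-0.02,"twist":0}
    - {"dx":-0.12,"dy":-0.22,"dz":-0.02,"twist":0}
    - {"dx":-0.12,"dy":-0.26,"dz":-0.02,"twist":0}
    - {"dx":-0.12,"dy":-0.299,"dz":-0.02,"twist":0}
    - {"dx":-0.12,"dy":-0.299,"dz":-0.02,"twist":0}
    - {"dx":-0.12,"dy":-0.299,"dz":-0.02,"twist":0}
    - {"dx":-0.12,"dy":-0.299,"dz":-0.02,"twist":0}
  claw: 0.04

```text
time_s: 63.9
tcp_pos: [0.7333, 0.001, 0.3759]
ee_rot: [-1.143, 1.221, 1.129]
contact_force: [-0.9, -0.3, -1.3]
opening: 0.0402
```

```bash
python3 - <<'E'
from h import *
go(c2w(.1435,.0265,.3175),TH)
s=camera("scene");crop(s,"s45.png",270,150,430,310,5)
E
```

```text
t 63.9 tcp [0.7333 0.001  0.3759] jaw yaw deg 174.69 open 0.0402 F [-0.9 -0.3 -1.3] q [ 0.26  0.4   0.34 -0.01 -1.48 -0.35]
d tool [ 0.0584  0.0007 -0.0001]
twist 0.0003 or -3.1413
```

View pics/s45.png

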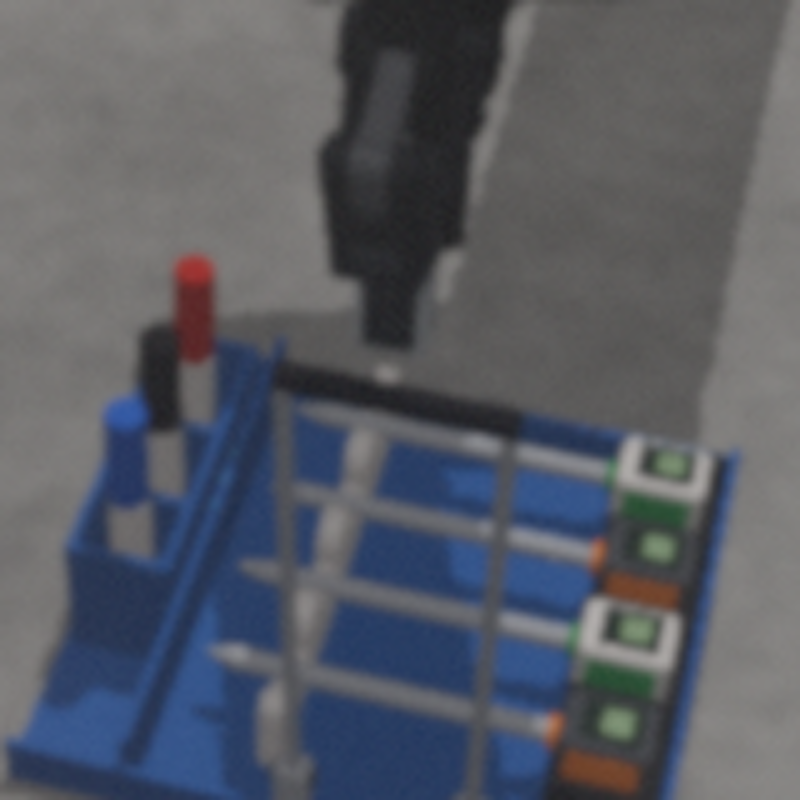

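apply_moves:
  moves:
    - {"dx":0.02,"dy":0,"dz":0,"twist":0}
    - {"dx":0.04,"dy":0.0005,"dz":0,"twist":0}
    - {"dx":0.0585,"dy":0.0005,"dz":0,"twist":0}
    - {"dx":0.0585,"dy":0.0005,"dz":0,"twist":0}
    - {"dx":0.0585,"dy":0.0005,"dz":0,"twist":0}

```text
time_s: 64.45
tcp_pos: [0.7338, 0.0019, 0.32]
ee_rot: [-1.144, 1.219, 1.128]
contact_force: [-0.2, 0.1, 0.2]
opening: 0.0402
```

apply_moves:
  moves:
    - {"dx":0,"dy":0,"dz":0,"twist":0}
    - {"dx":0,"dy":0,"dz":0,"twist":0}
    - {"dx":0,"dy":0,"dz":0,"twist":0}
    - {"dx":0,"dy":0,"dz":0,"twist":0}
    - {"dx":0,"dy":0,"dz":0,"twist":0}
  claw: 0

```text
time_s: 64.95
tcp_pos: [0.7344, 0.0019, 0.3221]
ee_rot: [-1.146, 1.216, 1.126]
contact_force: [-0.0, 0.1, 6.6]
opening: 0.0075
```

```bash
cat > arc.py <<'E'
from h import *
import sys
go()
o,M=axes();x,y=w2c(o["tcp_pos"]);z=o["tcp_pos"][2]
h=float(sys.argv[1]) if len(sys.argv)>1 else None
if h is None:
    # offset from x
    zb=np.sqrt(.261**2-(.1165-x)**2); h=z-.048-zb; print("h from circle",h)
a0=np.arctan2(z-.048-h,.1165-x);print("carrier",x,y,"r",np.hypot(z-.048-h,.1165-x),"deg",np.degrees(a0))
for d in np.arange(95,-1,-5):
    a=np.radians(d)
    if a<a0-.02:
        P=c2w(.1165-.261*np.cos(a),.0265,.048+h+.261*np.sin(a))
        print(int(d),(M.T@(P-o["tcp_pos"])).round(4))
E
python3 arc.py; python3 arc.py .0095|head -3
```

```text
t 64.95 tcp [0.7344 0.0019 0.3221] jaw yaw deg 174.74 open 0.0075 F [-0.   0.1  6.6] q [ 0.26  0.41  0.24 -0.   -1.36 -0.35]
h from circle 0.014485231361390294
carrier 0.1437897533086886 0.02674394119127647 r 0.261 deg 96.00172710713026
90 [-0.0023  0.0272 -0.0002]
85 [-0.002   0.05   -0.0002]
80 [ 0.0002  0.0727 -0.0002]
75 [ 0.0045  0.095  -0.0002]
70 [ 0.0106  0.117  -0.0003]
65 [ 0.0187  0.1383 -0.0004]
60 [ 0.0285  0.1588 -0.0005]
55 [ 0.0401  0.1784 -0.0007]
50 [ 0.0534  0.1968 -0.0009]
45 [ 0.0683  0.2141 -0.0012]
40 [ 0.0845  0.23   -0.0014]
35 [ 0.1022  0.2444 -0.0017]
30 [ 0.121   0.2573 -0.002 ]
25 [ 0.1408  0.2684 -0.0023]
20 [ 0.1616  0.2778 -0.0027]
15 [ 0.1831  0.2853 -0.003 ]
10 [ 0.2051  0.291  -0.0034]
5 [ 0.2276  0.2947 -0.0038]
0 [ 0.2503  0.2964 -0.0042]
t 64.95 tcp [0.7344 0.0019 0.3221] jaw yaw deg 174.74 open 0.0075 F [-0.   0.1  6.6] q [ 0.26  0.41  0.24 -0.   -1.36 -0.35]
carrier 0.1437897533086886 0.02674394119127647 r 0.26595841682597515 deg 95.88943387241582
90 [ 0.0027  0.0274 -0.0003]
```

apply_moves:
  moves:
    - {"dx":-0.002,"dy":0.01,"dz":0,"twist":0}
    - {"dx":-0.0023,"dy":0.0272,"dz":0,"twist":0}
    - {"dx":-0.002,"dy":0.05,"dz":0,"twist":0}
    - {"dx":0.0002,"dy":0.0727,"dz":0,"twist":0}
    - {"dx":0.0045,"dy":0.095,"dz":0,"twist":0}
    - {"dx":0.0106,"dy":0.117,"dz":0,"twist":0}
    - {"dx":0.0187,"dy":0.1383,"dz":0,"twist":0}
    - {"dx":0.0187,"dy":0.1383,"dz":0,"twist":0}
    - {"dx":0.0187,"dy":0.1383,"dz":0,"twist":0}

```text
time_s: 65.85
tcp_pos: [0.5961, 0.0155, 0.3005]
ee_rot: [-1.146, 1.214, 1.126]
contact_force: [-5.1, 4.6, 8.9]
opening: 0.0075
```

```bash
python3 arc.py .0145
```

```text
t 65.85 tcp [0.5961 0.0155 0.3005] jaw yaw deg 174.79 open 0.0075 F [-5.1  4.6  8.9] q [ 0.35  0.18 -0.12 -0.   -1.22 -0.44]
carrier 0.004775665725927866 0.02737427414223234 r 0.2629409775277041 deg 64.85549448615676
60 [ 0.0114  0.0192 -0.001 ]
55 [ 0.023   0.0387 -0.0012]
50 [ 0.0362  0.0572 -0.0014]
45 [ 0.0511  0.0745 -0.0017]
40 [ 0.0673  0.0904 -0.0019]
35 [ 0.085   0.1049 -0.0022]
30 [ 0.1037  0.1177 -0.0026]
25 [ 0.1236  0.1289 -0.0029]
20 [ 0.1443  0.1383 -0.0033]
15 [ 0.1658  0.1458 -0.0036]
10 [ 0.1879  0.1515 -0.004 ]
5 [ 0.2103  0.1552 -0.0044]
0 [ 0.233   0.1569 -0.0049]
```

apply_moves:
  moves:
    - {"dx":0.0105,"dy":0.0192,"dz":-0.0005,"twist":0}
    - {"dx":0.023,"dy":0.0387,"dz":-0.001,"twist":0}
    - {"dx":0.0362,"dy":0.0572,"dz":-0.001,"twist":0}
    - {"dx":0.0511,"dy":0.0745,"dz":-0.0015,"twist":0}
    - {"dx":0.0673,"dy":0.0904,"dz":-0.002,"twist":0}
    - {"dx":0.085,"dy":0.1049,"dz":-0.002,"twist":0}
    - {"dx":0.1037,"dy":0.1177,"dz":-0.0025,"twist":0}
    - {"dx":0.1236,"dy":0.1289,"dz":-0.003,"twist":0}
    - {"dx":0.1236,"dy":0.1289,"dz":-0.003,"twist":0}
    - {"dx":0.1236,"dy":0.1289,"dz":-0.003,"twist":0}

```text
time_s: 66.85
tcp_pos: [0.471, 0.0276, 0.1725]
ee_rot: [-1.144, 1.212, 1.127]
contact_force: [-2.9, 10.6, 0.3]
opening: 0.0076
```

```bash
python3 arc.py .0145;python3 - <<'E'
from h import *
s=camera("scene");crop(s,"s46.png",270,150,430,310,5)
E
```

```text
t 66.85 tcp [0.471  0.0276 0.1725] jaw yaw deg 174.78 open 0.0076 F [-2.9 10.6  0.3] q [ 0.48  0.08 -0.56 -0.   -0.89 -0.57]
carrier -0.12081724155071477 0.027853467819539506 r 0.261590442156716 deg 24.877518935849753
20 [ 0.0205  0.0086 -0.0018]
15 [ 0.042   0.0161 -0.0022]
10 [ 0.064   0.0218 -0.0027]
5 [ 0.0865  0.0255 -0.0031]
0 [ 0.1092  0.0272 -0.0036]
```

View pics/s46.png

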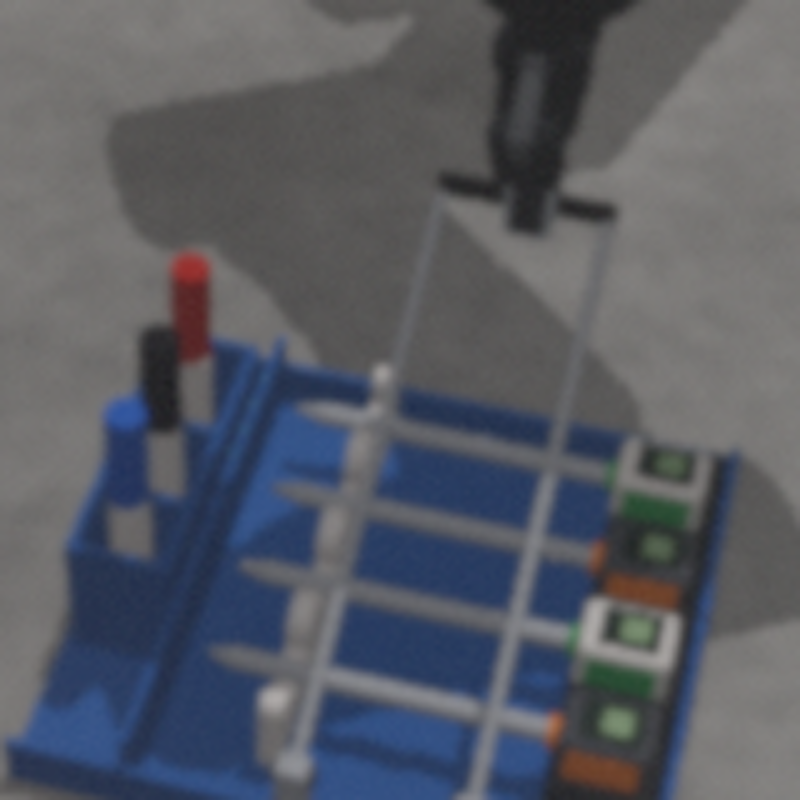

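apply_moves:
  moves:
    - {"dx":0.0205,"dy":0.0086,"dz":-0.0005,"twist":0}
    - {"dx":0.042,"dy":0.0161,"dz":-0.001,"twist":0}
    - {"dx":0.064,"dy":0.0218,"dz":-0.0015,"twist":0}
    - {"dx":0.0865,"dy":0.0255,"dz":-0.002,"twist":0}
    - {"dx":0.1,"dy":0.0268,"dz":-0.002,"twist":0}
    - {"dx":0.107,"dy":0.0272,"dz":-0.0025,"twist":0}
    - {"dx":0.1095,"dy":0.0272,"dz":-0.0025,"twist":0}
    - {"dx":0.1095,"dy":0.0272,"dz":-0.0025,"twist":0}

```text
time_s: 67.7
tcp_pos: [0.4462, 0.0297, 0.0618]
ee_rot: [-1.142, 1.214, 1.129]
contact_force: [-5.3, 7.6, -1.2]
opening: 0.0075
```

```bash
python3 arc.py .0145
```

```text
t 67.7 tcp [0.4462 0.0297 0.0618] jaw yaw deg 174.75 open 0.0075 F [-5.3  7.6 -1.2] q [ 0.51  0.21 -0.75 -0.   -0.58 -0.6 ]
carrier -0.14572429123893185 0.027660172844945447 r 0.2622253507998488 deg -0.1628783661376917
```

apply_moves:
  moves:
    - {"dx":0.003,"dy":0,"dz":0,"twist":0}
    - {"dx":0.005,"dy":0,"dz":0,"twist":0}
    - {"dx":0.005,"dy":0,"dz":0,"twist":0}

```text
time_s: 68.0
tcp_pos: [0.4461, 0.0296, 0.059]
ee_rot: [-1.143, 1.214, 1.129]
contact_force: [-14.5, 0.5, 36.6]
opening: 0.0078
```

```bash
python3 arc.py .0145
```

```text
t 68.0 tcp [0.4461 0.0296 0.059 ] jaw yaw deg 174.78 open 0.0078 F [-14.5   0.5  36.6] q [ 0.51  0.21 -0.75  0.   -0.57 -0.6 ]
carrier -0.14585235456627688 0.027498432367360867 r 0.2623763194385654 deg -0.7744014858720593
```

apply_moves:
  moves:
    - {"dx":0,"dy":0,"dz":0,"twist":0}
    - {"dx":0,"dy":0,"dz":0,"twist":0}
    - {"dx":0,"dy":0,"dz":0,"twist":0}
    - {"dx":0,"dy":0,"dz":0,"twist":0}
    - {"dx":-0.03,"dy":0,"dz":0,"twist":0}
    - {"dx":-0.07,"dy":0,"dz":0,"twist":0}
    - {"dx":-0.11,"dy":0,"dz":0,"twist":0}
    - {"dx":-0.15,"dy":0,"dz":0,"twist":0}
    - {"dx":-0.17,"dy":0.02,"dz":0.05,"twist":0}
    - {"dx":-0.17,"dy":0.02,"dz":0.1,"twist":0}
    - {"dx":-0.17,"dy":0.02,"dz":0.15,"twist":0}
    - {"dx":-0.17,"dy":0.02,"dz":0.15,"twist":0}
  claw: 0.03

```text
time_s: 69.2
tcp_pos: [0.435, 0.1819, 0.2317]
ee_rot: [-1.145, 1.211, 1.131]
contact_force: [-0.6, -0.1, -0.3]
opening: 0.03
```

```bash
python3 - <<'E'
from h import *
go()
s=camera("scene");crop(s,"s47.png",270,190,430,330,5);c=camera("top");crop(c,"t47.png",235,150,375,270,5);cv2.imwrite("pics/sfull.png",s["color"][:,:,::-1])
E
```

```text
t 69.2 tcp [0.435  0.1819 0.2317] jaw yaw deg 174.96 open 0.03 F [-0.6 -0.1 -0.3] q [ 0.82  0.01 -0.49  0.01 -1.03 -0.92]
```

View pics/s47.png

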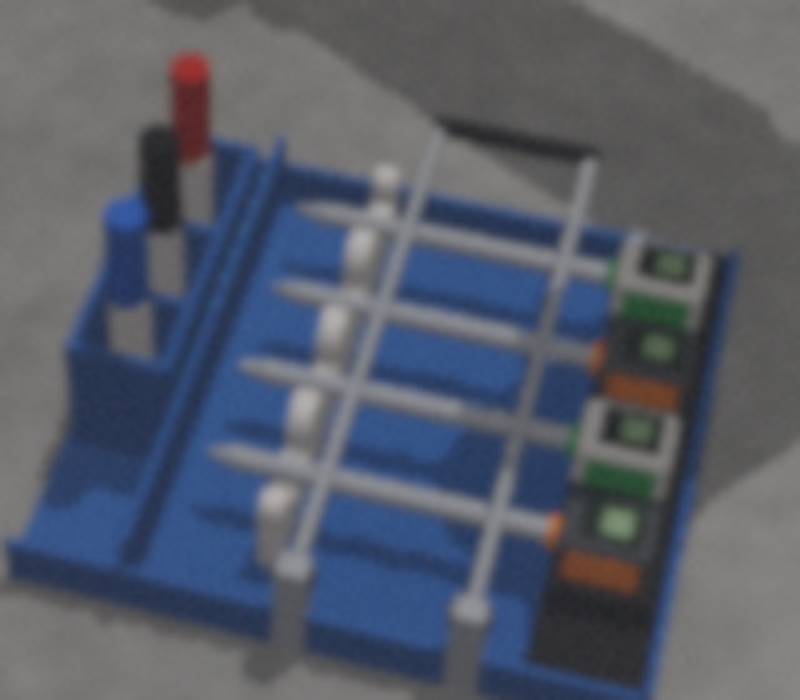

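View pics/t47.png

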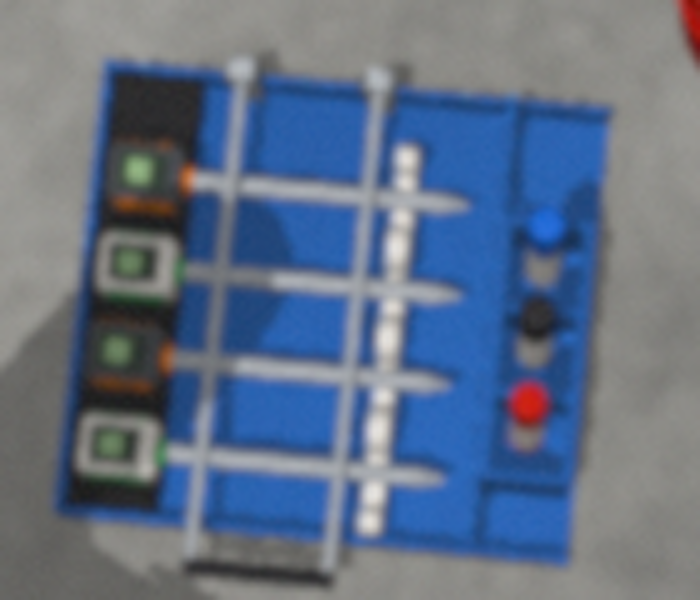

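View pics/sfull.png

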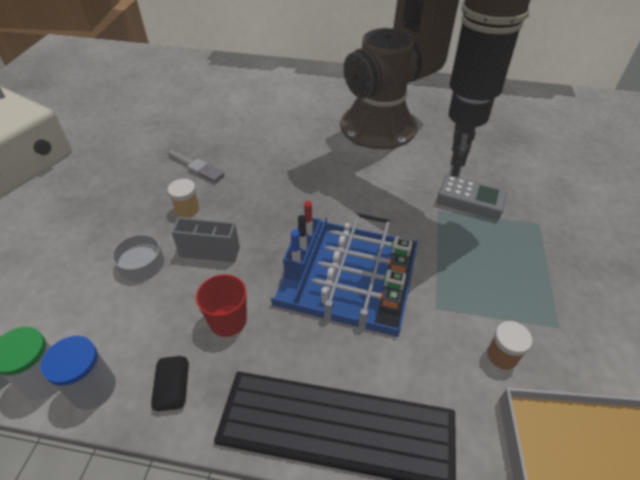

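```bash
python3 - <<'E'
from h import *
s=camera("scene");c=camera("top")
f=lambda U,V,x0,y0,k:((U+.5)/k-.5+x0,(V+.5)/k-.5+y0)
for a,b in[((185,568),(597,155)),((332,578),(440,124)),((242,68),(470,604)),((380,78),(294,562))]:
    P,e=tri(f(*a,235,150,5),f(*b,270,190,5),c,s);print("keeper",P.round(4),round(e,4),w2c(P).round(4))
for n,a,b,t in[("A",(138,170),(617,523),(468,205)),("B",(129,263),(637,430),(460,294)),("C",(116,350),(659,348),(447,383)),("D",(114,443),(671,264),(443,478))]:
    P,e=tri(f(*a,235,150,5),f(*b,270,190,5),c,s)
    print(n,w2c(P).round(4),"z",P[2].round(3),"tip",w2c(onz(c,*f(*t,235,150,5),.035)).round(4))
E
```

```text
keeper [0.4483 0.0661 0.0471] 0.0022 [-0.147   0.0641]
keeper [ 0.443  -0.0092  0.0481] 0.0035 [-0.1454 -0.0114]
keeper [0.7095 0.0378 0.0553] 0.0009 [0.1157 0.0602]
keeper [ 0.7036 -0.0337  0.0562] 0.0025 [ 0.1165 -0.0115]
A [0.0579 0.1092] z 0.05 tip [ 0.058  -0.0642]
B [0.0086 0.109 ] z 0.049 tip [ 0.0104 -0.0644]
C [-0.0376  0.1108] z 0.049 tip [-0.0371 -0.0621]
D [-0.0863  0.1075] z 0.05 tip [-0.087  -0.0647]
```

Bar at 47–48 mm, so the keeper is on its stop, and all four probes are level in their lanes. Nothing else has moved and the robot is clear.

```bash
python3 - <<'E'
from rig import *
print(close_job())
E
```

```text
the job is handed in; nothing more can be done
None
```

The carrier is packed and the job was handed in at about 70 s, well inside the 210 s limit. I raised the keeper, laid all four probes and stood the three markers in the wells. Then I lowered the keeper onto its stop.

**Probes:** Each was picked up near its balance point and carried close to level. About 20 s after it was laid, the lane0 probe was knocked about 15 mm along its lane, so I picked it up at its balance point and re-laid it. In the last check all four heads were on the ledge (tops at 49–50 mm) and the stems were down in the comb, each within about 2 mm of its lane.

**Keeper:** The last check put its bar at 47–48 mm, against 48 mm when fully lowered. It met a firm stop at about 37 N before I let go.

**Markers:** Blue, black and red are standing in the three wells. The red one's top shifted by a few millimetres between pictures, so it may be leaning a little inside its well.

**Other things on the bench:** The last picture shows nothing else moved, and the robot was clear of everything.

**High force:** The wrist force reached about 80 N for a moment while raising the keeper, because the keeper started about 2° open and my first arc was slightly off. That is under the 120 N limit, and I corrected the arc straight away.

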